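Lay out key studs by a locked tape measure

ROBOT

A 6-joint arm with a two-finger parallel gripper is mounted at the origin on the work surface. World frame = base frame: x ahead of the robot, y to its left, z up, the work surface at z = 0. Lengths are in m, angles in degrees, forces in N, time in s.
With the tool pointing down it reaches from about 0.25 to 0.725 m from the base axis. Payload 9.7 kg.
Tool frame: the origin (TCP) lies where the fingers leave the gripper's body, on its centre line; the fingertips stand 73 mm ahead of it and the grasp point (between the pads) lies 54 mm ahead of it; y points along the fingers, x is the direction in which the jaws open and shut, and the axes are right-handed (so a half turn about y gives the same grasp; the last joint's range is limited). The gripper opens to 85 mm and grips with 20 to 120 N. Pads are 22 mm wide; open, the fingers measure 114 mm over their backs; the gripper's body (76 mm by 85 mm) begins 54 mm behind the grasp point. The pads swing forward as they close: fully open they stand 13 mm farther back than shut.
Start: joints at [-65.432, 4.979, 10.078, 95.1, 0, 90], TCP at [0.229, -0.5, 0.304] pointing down, gripper open.
Joint ranges: [-179.16, 179.16], [-48.56, 103.87], [-65.8, 70.77], [-126.05, 130.52], [-82.76, 87.17], [-180, 180]. Speed limits (degrees/s): [127.2, 127.2, 147.25, 180, 180, 180].

INTERFACE

Orientations are given as [roll, pitch, yaw] about the fixed x, y, z axes, in that order (R = Rz(yaw) Ry(pitch) Rx(roll)).
In Python, from workcell import sensors, imaging, bot, models gives the robot as it stands.
- The arm moves only by the tool arm_command, never from a script. Its argument "rows" is one flat list of numbers, 7 for each row, row after row: the shift along the tool's x, y, z in cm, then the turn, a rotation vector about the tool's x, y, z in degrees, then the gripper's target within -1 to 1 (fully open at 1, half-way at 0, shut at -1). A call has 1 to 12 rows; each row is the pose to reach, as a shift and turn from the pose commanded when the call began, along the tool's axes at that moment; what a row does not reach only later rows make up. A row lasts 1/12 s, in which the tool goes at most 41.7 mm and 7.16 degrees, less where a joint would pass 70% of its speed; a pose out of reach is approached as far as the arm can. A call with a gripper value outside its range is refused whole. The fingers move at their own pace and stop on an object; "force" is the grip in N (left out, the last holds). Time passes only in rows, so rows that repeat a pose let the fingers close. It gives the time, the measured TCP pose, the force and the opening at its end, in the units of the state.
- sensors.get_obs(): the state, without advancing time (a new reading comes with each control period).
- imaging.camera(name): name is "scene" or "top"; returns a dict with "pixels" (480x640x3 uint8, blue, green, red), "z_map" (480x640 float32, m along the optical axis (not along the pixel's ray), 0 where there is no reading), "camera_matrix" (3x3 intrinsics, pixels), "world_from_camera" (4x4, takes a point from camera to world coordinates). Camera axes: x right, y up, looking along -z (the intrinsics and any distortion apply to the point x, -y, -z); pixel columns grow to the right and rows downward; lengths in m; the calibration is good to about 2 mm. A picture is of the moment at which its call begins.
- bot.job_done(): hands the job in, once; it reports no verdict.
Trained networks look in the newest picture that a camera, given by its name, has taken for a name from the list of things; names that differ only in an ending like _2 or _b are one class to them, and where a whole thing is asked for, a point or a joint stands for the part that bears it (a point fixed in the world has none). Each returns a list of dicts, best first, with "conf" (0 to 1); they miss things now and then, are a little off and sometimes report something else, mostly with a low value. They report only what shows in the picture. A call takes as long as a camera call. They do not tell look-alikes from the thing itself.
- models.search_frame(thing, camera): "extent" ([centre column, centre row, width, height] in pixels, round what is visible of it).
- models.spot_point(thing, camera): "location" ([column, row] in pixels: a listed point, or the origin of a listed thing).
The state is a dict: "time": time; "q": joint angles; "qd": joint speeds; "joint_efforts": joint torques, N m; "ee_pos": TCP position; "tcp_rot": TCP orientation; "wrist_force": force on the tool from outside, world axes, zero at the start; "torque": the same for the moment, N m; "opening": finger opening in m.
Only numpy, scipy, OpenCV 4.12 (cv2) and the standard library are available. Lean on these libraries where they do the work, as an engineer would, in place of code of your own. Each camera call takes 0.05 s, during which the arm holds its last target.

TASK

Lay out the key studs on the oak panel by tape measure: hook the tape's end over the outside of the metal strip at one end of the panel, draw the case back against its spring into the low black tray at the other end, and turn its orange lock knob clockwise until it clicks over. Then stand every stud upright on the panel's pencil line, centred level with the tape mark of its own colour. When all stand there, turn the knob back, let the tape wind in fully and put the tape measure back upright in the middle of its grey mat, leaving the studs in place and the canister, bowls, scoop and clothespin unmoved.

Things in the scene. Friction and masses are not known exactly. Their poses are not given: they have to be found in the camera images.
- panel: Fixed oak key panel lying on the shelf, 18 mm thick. Origin: on its underside, on the tape line, below the outer face of the metal strip; +x runs along the panel from the strip to the tray, z up. The board spans x -30 to 315, y -40 to 140 mm, its top is at z 18. The pencil line for the studs is a thin black line on its top at y = 75, from x 20 to 210.
- strip_top (a point): Upper outer edge of the aluminium strip, mid-width, at panel (0, 0, 40) mm; axes as the panel's. The strip is 8 mm thick (panel x 0 to 8), 60 wide (y -30 to 30) and stands 22 mm above the panel's top. Its outer face looks to panel -x.
- tray (a point): Centre of the black tray's floor (the panel's top), at panel (259, 0, 18) mm; axes as the panel's. Walls 6 mm high and 6 mm thick; inside 78 long (x) by 52 wide (y), so the case has 4 mm of play all round.
- tape: Grey tape measure, under 0.5 kg. Case 70 long (x) x 44 wide (y) x 46 high; origin at the centre of its underside, +x to the hook. The white tape, stiff, 24 wide, 1.6 thick, leaves the front face with its underside 24 mm above the case's underside; retracted it sticks out 30 mm. Grip the case by its 44 mm sides from above, knob between the fingers. In the tray its +x points along the panel's -x.
- hook (a point): Lower end of the steel end hook, on its inner (case-side) face, mid-width: 20 mm below the tape's underside, 4 mm above the level of the case's underside, 65 mm ahead of the case's origin when retracted. Hook plate 24 wide, 2.5 thick, hanging down from the end of the tape. Its inner face goes against the strip's outer face (panel x = 0).
- blade (a joint): How far the tape is drawn out, m: 0 retracted, 0.19 to 0.20 with the hook on the strip and the case in the tray, at most 0.25. The spring pulls back with 2.4 N at 0 to 3.6 N at 0.2, and a damper of 15 N s/m slows it both ways.
- lock_grip (a point): Middle of the lock knob's orange bar on the case, 58 mm above the case's underside. The bar is 40 long (its own x, which is the case's x when the knob stands at 0), 12 thick, and stands from 50 to 66 mm above the case's underside, on a black disc 34 mm wide and 4 mm high on the case's top.
- lock (a joint): Turn of the lock knob, rad, clockwise seen from above: 0 free, 1.2 locked, with stops at both. It resists with up to 0.13 N m until the click at 0.6, then snaps over by itself to 1.2 and stays. Turning back is the same. Once locked, a friction brake holds the tape.
- mark_red (a point): Centre of the red mark (6 mm band across the tape), on the tape's upper face, moving with the tape; x along the tape towards the hook. With the tape hooked and the case in the tray it lies about 40 mm from the strip's outer face, 25.5 mm above the panel's top; before that it may be inside the case.
- mark_yellow (a point): Centre of the yellow mark (6 mm band across the tape), on the tape's upper face, moving with the tape; x along the tape towards the hook. With the tape hooked and the case in the tray it lies about 92 mm from the strip's outer face, 25.5 mm above the panel's top; before that it may be inside the case.
- mark_blue (a point): Centre of the blue mark (6 mm band across the tape), on the tape's upper face, moving with the tape; x along the tape towards the hook. With the tape hooked and the case in the tray it lies about 144 mm from the strip's outer face, 25.5 mm above the panel's top; before that it may be inside the case.
- mark_green (a point): Centre of the green mark (6 mm band across the tape), on the tape's upper face, moving with the tape; x along the tape towards the hook. With the tape hooked and the case in the tray it lies about 196 mm from the strip's outer face, 25.5 mm above the panel's top; before that it may be inside the case.
- stud_red: Loose red-headed key stud, 60 g, 34 mm high; origin at the centre of its underside, z up its axis. Wooden foot 32 mm across and 5 mm high, stem 16 mm across, round red head 24 mm across from 14 to 34 mm height. It starts standing on the shelf; some are absent (2 to 4 are there).
- stud_yellow: Loose yellow-headed key stud, 60 g, 34 mm high; origin at the centre of its underside, z up its axis. Wooden foot 32 mm across and 5 mm high, stem 16 mm across, round yellow head 24 mm across from 14 to 34 mm height. It starts standing on the shelf; some are absent (2 to 4 are there).
- stud_blue: Loose blue-headed key stud, 60 g, 34 mm high; origin at the centre of its underside, z up its axis. Wooden foot 32 mm across and 5 mm high, stem 16 mm across, round blue head 24 mm across from 14 to 34 mm height. It starts standing on the shelf; some are absent (2 to 4 are there).
- stud_green: Loose green-headed key stud, 60 g, 34 mm high; origin at the centre of its underside, z up its axis. Wooden foot 32 mm across and 5 mm high, stem 16 mm across, round green head 24 mm across from 14 to 34 mm height. It starts standing on the shelf; some are absent (2 to 4 are there).
- mat: Fixed grey felt mat on the shelf, 120 x 110 x 4 mm, where the tape measure starts and must finally stand; origin at the centre of its underside.
- canister: Bystander: cream lidded canister, 104 mm across, 130 high; origin at the centre of its underside. Leave alone.
- bowls: Bystander: stack of three steel bowls, 96 mm across, 50 high; origin at the centre of its underside. Leave alone.
- scoop: Bystander: blue plastic scoop lying flat, 135 mm long, 44 wide, 24 high; origin where handle and pan meet, x along it towards the pan. Leave alone.
- clothespin: Bystander: white plastic clothespin, 72 x 10 x 17 mm, lying; origin at the centre of its underside. Leave alone.
Not all that is in view belongs to the job. Leave any pink look-alike of the stud_red alone. There is more than one size of the mat; the one meant has the size given above.

How it is judged (in metres and radians):
On the way, in this order (a step that is already met when the one before it is completed fails the run):
1. the tape is hooked on the strip, drawn out, and its case sits in the tray, not yet locked (x of hook in the frame of panel between -0.008 and 0.004 m and y of hook in the frame of panel between -0.032 and 0.032 m and z of hook in the frame of panel below 0.032 m and x of tape in the frame of panel between 0.252 and 0.266 m and y of tape in the frame of panel between -0.008 and 0.008 m and z of tape in the frame of panel between 0.014 and 0.0215 m and angle between tape's own z axis and vertical below 0.08 rad and value of joint blade above 0.18 m and value of joint lock below 0.4 rad), for 0.2 s.
2. the lock knob has clicked over, with the tape still hooked and drawn out (x of hook in the frame of panel between -0.008 and 0.004 m and y of hook in the frame of panel between -0.032 and 0.032 m and z of hook in the frame of panel below 0.032 m and x of tape in the frame of panel between 0.252 and 0.266 m and y of tape in the frame of panel between -0.008 and 0.008 m and z of tape in the frame of panel between 0.014 and 0.0215 m and angle between tape's own z axis and vertical below 0.08 rad and value of joint blade above 0.18 m and value of joint lock above 1 rad), for 0.2 s.
3. every stud stands on the line at its mark, with the tape still hooked, drawn out and locked (all of step 2 and x of stud_red in the frame of mark_red between -0.009 and 0.009 m and y of stud_red in the frame of panel between 0.065 and 0.085 m and z of stud_red in the frame of panel between 0.014 and 0.022 m and angle between each of stud_red, stud_yellow, stud_blue, stud_green's own z axis and vertical below 0.08 rad and x of stud_yellow in the frame of mark_yellow between -0.009 and 0.009 m and y of stud_yellow in the frame of panel between 0.065 and 0.085 m and z of stud_yellow in the frame of panel between 0.014 and 0.022 m and x of stud_blue in the frame of mark_blue between -0.009 and 0.009 m and y of stud_blue in the frame of panel between 0.065 and 0.085 m and z of stud_blue in the frame of panel between 0.014 and 0.022 m and x of stud_green in the frame of mark_green between -0.009 and 0.009 m and y of stud_green in the frame of panel between 0.065 and 0.085 m and z of stud_green in the frame of panel between 0.014 and 0.022 m), for 0.2 s.
4. the tape measure is unlocked, wound in and standing on its mat (horizontal distance between tape and mat below 0.03 m and z of tape in the frame of mat below 0.008 m and angle between tape's own z axis and vertical below 0.08 rad and value of joint blade below 0.005 m and value of joint lock below 0.2 rad), for 0.2 s.
At the end, for the whole second after the job is handed in: Every present stud upright on the panel, within 10 mm of the pencil line and 12 mm along it of its mark's place (40, 92, 144, 196 mm from the strip's outer face); tape measure upright, its centre within 30 mm of the mat's, tape in (under 5 mm), knob below 0.2 rad; all at rest (all of step 4 and x of stud_red in the frame of panel between 0.028 and 0.052 m and y of stud_red in the frame of panel between 0.065 and 0.085 m and z of stud_red in the frame of panel between 0.014 and 0.022 m and angle between each of stud_red, stud_yellow, stud_blue, stud_green's own z axis and vertical below 0.08 rad and x of stud_yellow in the frame of panel between 0.08 and 0.104 m and y of stud_yellow in the frame of panel between 0.065 and 0.085 m and z of stud_yellow in the frame of panel between 0.014 and 0.022 m and x of stud_blue in the frame of panel between 0.132 and 0.156 m and y of stud_blue in the frame of panel between 0.065 and 0.085 m and z of stud_blue in the frame of panel between 0.014 and 0.022 m and x of stud_green in the frame of panel between 0.184 and 0.208 m and y of stud_green in the frame of panel between 0.065 and 0.085 m and z of stud_green in the frame of panel between 0.014 and 0.022 m and linear speed of each of stud_red, stud_yellow, stud_blue, stud_green, tape below 0.02 m/s); the robot touches nothing.
It fails at once if the cream canister is shifted by more than 30 mm (distance of canister from where it was at the start of the episode above 0.03 m).
It fails at once if the stack of bowls is shifted by more than 30 mm (distance of bowls from where it was at the start of the episode above 0.03 m).
It fails at once if the scoop is shifted by more than 30 mm (distance of scoop from where it was at the start of the episode above 0.03 m).
It fails at once if the clothespin is shifted by more than 30 mm (distance of clothespin from where it was at the start of the episode above 0.03 m).
Of stud_red, stud_yellow, stud_blue, stud_green only 2 to 4 are there at a start; the rules pass over those that are not, and their reading is None.
At some moment in a run one of stud_red, stud_yellow, stud_blue, stud_green may be knocked a few centimetres aside while the robot is not near it.
Once in a run the grip may slacken for a moment while it holds something.
It also fails if it takes over 210 s, if anything falls off the work surface, if the arm or the gripper's body presses on something with over 40 N, if the wrist force passes 120 N, or if a joint passes its speed limit or range.

## Working session

There is one attempt and no reset: what is moved stays moved. The work goes in short steps, Python scripts to look and compute and a tool call to move; the robot and the scene stay as the last step left them, time stands still between calls to the robot, and variables do not carry over. Pictures are saved under pics/ and viewed, and the job is handed in when it is done.

Besides the shell and the picture viewer there is one more tool, called after "Request:" in YAML: its name, and indented under it one key for each argument. arm_command: Moves the arm, as the interface text tells. Its arguments: {"type":"object","properties":{"rows":{"type":"array","items":{"type":"number"}},"force":{"type":"number"}},"required":["rows"]}

```bash
mkdir -p pics; cat > h.py <<'E'
import numpy as np, cv2, sys
from workcell import sensors, imaging, bot, models
def cam(n,save=None):
    c=imaging.camera(n)
    if save: cv2.imwrite('pics/'+save+'.png',c['pixels'])
    return c
def px2w(c,u,v,z=None):
    """world point at pixel; with given world z (ray-plane) or depth"""
    K=c['camera_matrix'];T=c['world_from_camera']
    d=np.array([(u-K[0,2])/K[0,0],-(v-K[1,2])/K[1,1],-1.0])
    if z is None:
        return (T@np.r_[d*c['z_map'][int(round(v)),int(round(u))],1])[:3]
    o=T[:3,3];w=T[:3,:3]@d
    return o+w*(z-o[2])/w[2]
def w2px(c,p):
    K=c['camera_matrix'];T=np.linalg.inv(c['world_from_camera'])
    q=T@np.r_[p,1]; return np.array([K[0,0]*q[0]/-q[2]+K[0,2], K[1,1]*-q[1]/-q[2]+K[1,2]])
def cloud(c):
    K=c['camera_matrix'];T=c['world_from_camera'];z=c['z_map']
    v,u=np.mgrid[:480,:640]
    P=np.stack([(u-K[0,2])/K[0,0]*z,-(v-K[1,2])/K[1,1]*z,-z],-1)
    W=P@T[:3,:3].T+T[:3,3]; W[z==0]=np.nan
    return W
E
python3 - <<'E'
from h import *
for n in('scene','top'):
    c=cam(n,n+'0'); print(n,c['camera_matrix'],c['world_from_camera'])
    for t in ['panel','strip_top','tray','tape','hook','lock_grip','stud_red','stud_yellow','stud_blue','stud_green','mat','canister','bowls','scoop','clothespin']:
        print(t,[(r['conf'],np.round(r['location'])) for r in models.spot_point(t,n)][:4])
print(sensors.get_obs())
E
```

```text
scene [[565.30516974   0.         324.59090838]
 [  0.         565.30516974 249.17808868]
 [  0.           0.           1.        ]] [[-0.83601327 -0.34780837  0.42439503  1.12216896]
 [ 0.54838564 -0.50305023  0.66799226  0.89876701]
 [-0.01884128  0.79118253  0.61128979  0.95909484]
 [ 0.          0.          0.          1.        ]]
panel [(0.95, array([372., 329.]))]
strip_top [(0.75, array([370., 316.]))]
tray [(0.87, array([298., 271.]))]
tape [(0.64, array([287., 204.]))]
hook [(0.38, array([306., 202.]))]
lock_grip [(0.46, array([289., 186.]))]
stud_red [(0.55, array([445., 368.])), (0.52, array([480., 386.])), (0.3, array([286., 212.]))]
stud_yellow [(0.65, array([407., 353.])), (0.38, array([291., 190.])), (0.35, array([296., 197.]))]
stud_blue [(0.61, array([446., 342.]))]
stud_green [(0.74, array([389., 366.])), (0.68, array([448., 338.])), (0.38, array([286., 190.]))]
mat [(0.75, array([288., 212.])), (0.59, array([278., 184.]))]
canister [(0.61, array([410., 354.])), (0.59, array([217., 243.]))]
bowls [(0.96, array([357., 418.]))]
scoop [(0.88, array([353., 214.])), (0.
[... 1153 characters left out ...]
 313.]))]
clothespin [(0.4, array([234., 298.]))]
{'time': 1.6, 'q': array([-6.54321527e+01,  4.97730757e+00,  1.00798842e+01,  9.51010724e+01,
        1.26000164e-03,  9.00009631e+01]), 'qd': array([-0.0412979 , -0.002616  , -0.03132183, -0.13928393, -0.00039092,
       -0.12315347]), 'joint_efforts': array([ 1.45716372e-04, -5.20097244e+01,  4.64855683e+01,  1.70377407e-03,
       -6.17817750e-05, -9.38076454e-06]), 'ee_pos': array([ 0.2286743, -0.5001982,  0.3039144]), 'tcp_rot': array([-8.99987400e+01, -1.50416427e-03, -6.54331158e+01]), 'wrist_force': array([-0.01692649, -0.95850411,  0.34049044]), 'torque': array([-0.00803674, -0.01037454,  0.00232053]), 'opening': 0.08541243876732162}
```

View pics/scene0.png

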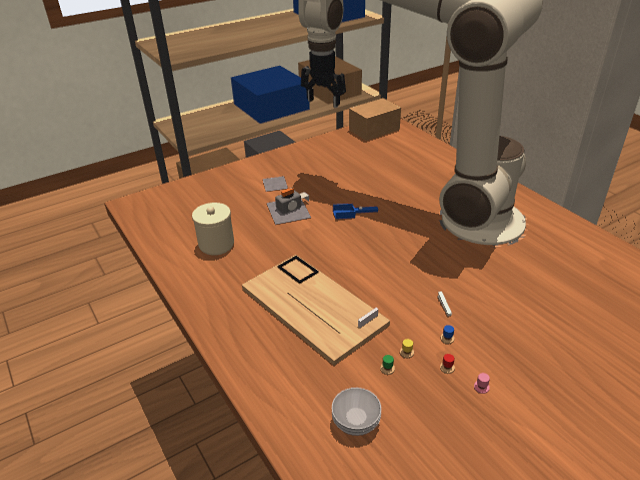

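View pics/top0.png

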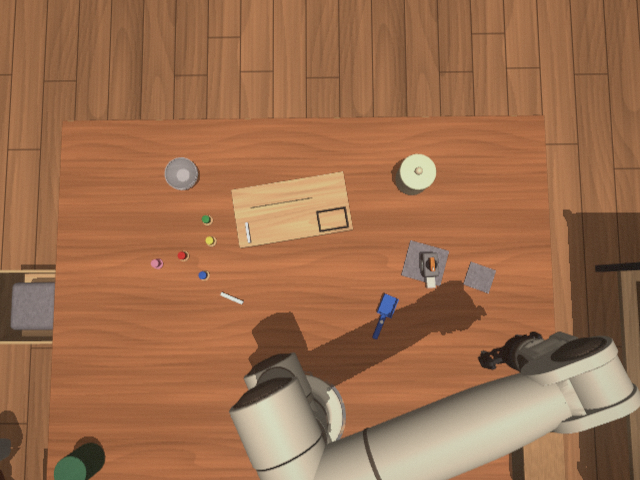

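```bash
python3 - <<'E'
from h import *
c=cam('top');W=cloud(c);im=c['pixels']
a=im[150:320,140:240];b=im[160:260,220:370];d=im[230:320,390:510]
cv2.imwrite('pics/pa.png',cv2.resize(b,None,fx=5.3,fy=5.3,interpolation=cv2.INTER_CUBIC))
cv2.imwrite('pics/pt.png',cv2.resize(d,None,fx=6.5,fy=6.5,interpolation=cv2.INTER_CUBIC))
hsv=cv2.cvtColor(im,cv2.COLOR_BGR2HSV)
# panel by height
m=(np.abs(W[...,2]-0.018)<0.006)&(W[...,0]>0.3)
n,l,s,ce=cv2.connectedComponentsWithStats(m.astype(np.uint8))
k=1+np.argmax(s[1:,4]);print(s[k])
pts=W[l==k]; print(np.median(pts[:,2]))
r=cv2.minAreaRect(pts[:,:2].astype(np.float32)*1000);print(r)
print(cv2.boxPoints(r))
z=W[...,2]; m=(z>0.012)&(W[...,0]>0.2)&(z<0.2)
n,l,s,ce=cv2.connectedComponentsWithStats(m.astype(np.uint8))
for i in range(1,n):
    if s[i,4]>15:
        p=W[l==i]; print(ce[i].round(1),s[i,4],p.mean(0).round(4),'zmax',np.nanmax(p[:,2]).round(4), np.median(im[l==i],0))
E
```

```text
[ 231  171  122   77 6121]
0.0170094315116327
((608.5685424804688, 28.437591552734375), (180.79104614257812, 345.358154296875), 8.968059539794922)
[[ 492.36017  184.91454]
 [ 546.196   -156.22176]
 [ 724.7769  -128.03935]
 [ 670.9411   213.09694]]
[415.4 173.7] 1259 [ 0.6931 -0.3298  0.1013] zmax 0.1337 [182. 222. 219.]
[181.  172.8] 844 [0.7172 0.3598 0.0336] zmax 0.054 [135. 141. 151.]
[291.4 209. ] 6319 [0.6074 0.0279 0.0176] zmax 0.0478 [123. 173. 216.]
[205.9 218.6] 56 [0.5781 0.2829 0.0313] zmax 0.0395 [ 76.5 139.   79. ]
[209.6 239.9] 57 [0.5141 0.2708 0.0314] zmax 0.0392 [ 87. 200. 212.]
[181.8 254.7] 60 [0.4703 0.3529 0.0312] zmax 0.0426 [ 50.  56. 193.]
[429.6 267.1] 511 [ 0.4297 -0.3755  0.0453] zmax 0.0752 [103. 117. 130.]
[155.2 262.5] 63 [0.4475 0.4318 0.0313] zmax 0.0411 [145. 132. 205.]
[202.6 274.5] 60 [0.4114 0.2899 0.0316] zmax 0.0401 [165.5  97.   70. ]
[382.6 317.4] 202 [ 0.2837 -0.2398  0.0193] zmax 0.032 [97.5 60.  53. ]
[235.5 299.1] 36 [0.3385 0.1943 0.0153] zmax 0.0259 [195.5 208.5 207. ]
```

```bash
python3 - <<'E'
from h import *
c=cam('scene');W=cloud(c);im=c['pixels']
z=W[...,2]; m=(z>0.012)&(W[...,0]>0.2)&(z<0.2)&(W[...,0]<.75)
n,l,s,ce=cv2.connectedComponentsWithStats(m.astype(np.uint8))
for i in range(1,n):
    if s[i,4]>15:
        p=W[l==i]; print(ce[i].round(1),s[i,4],p.mean(0).round(4),'zmax',np.nanmax(p[:,2]).round(4), np.median(im[l==i],0))
m=(np.abs(W[...,2]-0.018)<0.006)&(W[...,0]>0.3)
n,l,s,ce=cv2.connectedComponentsWithStats(m.astype(np.uint8))
k=1+np.argmax(s[1:,4]);pts=W[l==k]; print(np.median(pts[:,2]))
r=cv2.minAreaRect(pts[:,:2].astype(np.float32)*1000);print(r,cv2.boxPoints(r))
d=im[170:230,250:390];cv2.imwrite('pics/st.png',cv2.resize(d,None,fx=5.5,fy=5.5,interpolation=cv2.INTER_CUBIC))
E
```

```text
[121.2  39.5] 6028 [ 0.458 -1.947  0.129] zmax 0.2 [ 79. 111. 140.]
[137.8  16.2] 376 [ 0.2297 -2.3359  0.1041] zmax 0.1961 [112. 128. 135.]
[289.1 199.7] 504 [ 0.4394 -0.3677  0.0412] zmax 0.0743 [53. 67. 89.]
[440.8 196.7] 27 [0.2014 0.0168 0.1654] zmax 0.1817 [ 78.  92. 100.]
[213.1 227.4] 1710 [ 0.707  -0.3115  0.0809] zmax 0.1339 [ 75.  95. 108.]
[350.8 209.6] 293 [ 0.2993 -0.2449  0.0196] zmax 0.0322 [70. 38. 18.]
[315.9 306.8] 7447 [0.6104 0.0439 0.0184] zmax 0.0451 [119. 173. 225.]
[443.5 301.2] 82 [0.3426 0.2041 0.0153] zmax 0.0198 [220.5 235.  233. ]
[448.  331.6] 122 [0.4144 0.2944 0.0292] zmax 0.0385 [88.5 61.  35. ]
[407.1 345.7] 127 [0.5174 0.2752 0.0289] zmax 0.0383 [ 55. 118. 153.]
[387.7 361.6] 130 [0.581  0.2873 0.0292] zmax 0.0381 [ 56. 112.  52.]
[448.  360.6] 135 [0.4734 0.3575 0.0294] zmax 0.038 [ 33.  36. 135.]
[482.8 380.2] 151 [0.4506 0.4363 0.0294] zmax 0.0401 [107. 100. 172.]
[357.6 410. ] 1720 [0.7084 0.3538 0.0336] zmax 0.0529 [138. 145. 154.]
0.017956554872745167
((607.76708984375, 27.677017211914062), (184.43722534179688, 350.8224182128906), 8.794254302978516) [[ 489.81458  186.92705]
 [ 543.4507  -159.77101]
 [ 725.7196  -131.57301]
 [ 672.0835   215.12505]]
```

View pics/pa.png

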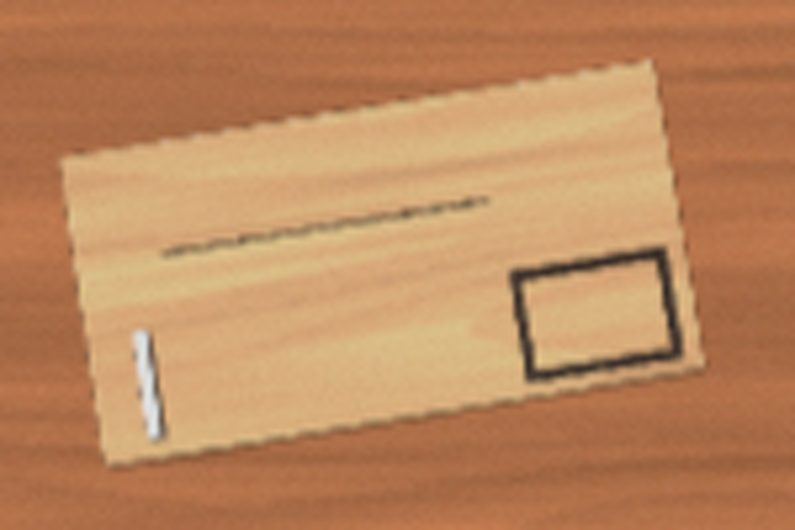

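View pics/pt.png

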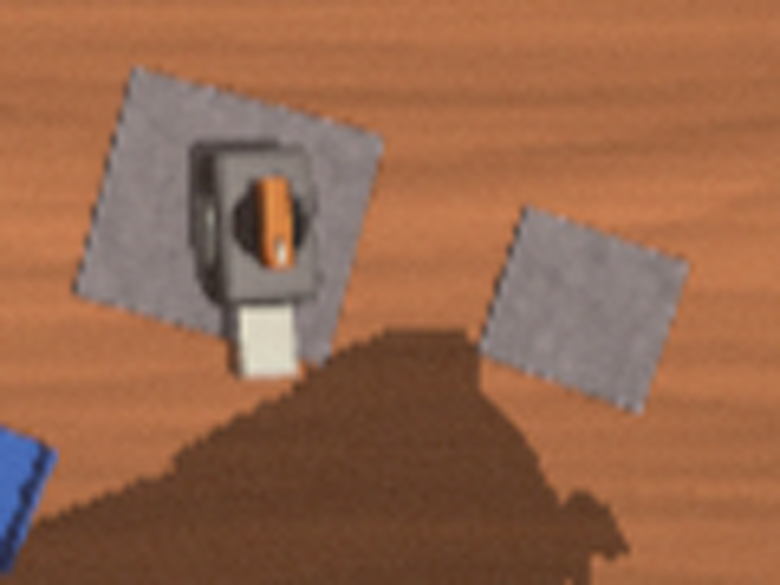

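View pics/st.png

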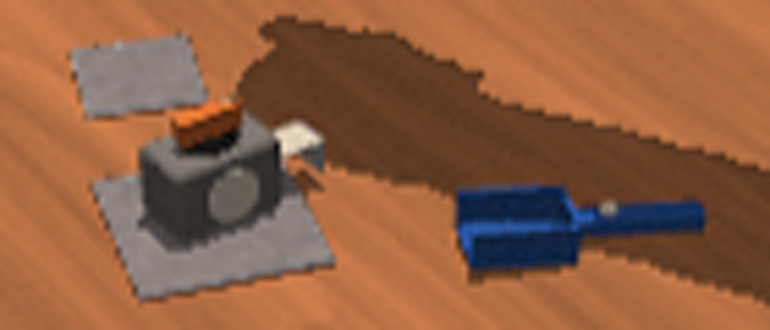

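```bash
cat > meas.py <<'E'
from h import *
def tape(c):
    W=cloud(c);z=W[...,2]
    near=(np.hypot(W[...,0]-.43,W[...,1]+.37)<.12)
    out=[]
    for lo,hi in((.045,.056),(.024,.036),(.058,.08)):
        m=near&(z>lo)&(z<hi)
        p=W[m][:,:2].astype(np.float32)*1000
        print(lo,hi,m.sum(),'mean',p.mean(0).round(1),'medz',np.median(W[m][:,2]).round(4),[np.round(v,1) for v in cv2.minAreaRect(p)])
def studs(c,zlo=.028,zhi=.039,off=0):
    W=cloud(c)-[0,0,off];z=W[...,2]
    m=(z>zlo)&(z<zhi)&(W[...,0]>.3)&(W[...,0]<.75)&(W[...,1]>-.2)&(W[...,1]<.5)
    n,l,s,ce=cv2.connectedComponentsWithStats(m.astype(np.uint8))
    for i in range(1,n):
        if 10<s[i,4]<400:
            p=W[l==i];q=(p.max(0)+p.min(0))/2
            print(ce[i].round(1),s[i,4],'mean',p.mean(0).round(4),'mid',q.round(4),np.median(c['pixels'][l==i],0))
E
python3 - <<'E'
from meas import *
for n in('top','scene'):
    c=cam(n); print(n); tape(c); studs(c)
    for t in('mat','tape','hook','lock_grip','strip_top','tray'):
        zz={'mat':0,'tape':.004,'hook':.008,'lock_grip':.062,'strip_top':.04,'tray':.018}[t]
        print(t,[(r['conf'],px2w(c,*r['location'],zz).round(4)) for r in models.spot_point(t,n)][:3])
    # mat
    hsv=cv2.cvtColor(c['pixels'],cv2.COLOR_BGR2HSV);W=cloud(c)
    m=(np.hypot(W[...,0]-.44,W[...,1]+.36)<.12)&(hsv[...,1]<60)&(W[...,2]<.012)
    m=m.astype(np.uint8);nn,l,s,ce=cv2.connectedComponentsWithStats(m);k=1+np.argmax(s[1:,4])
    ys,xs=np.where(l==k);P=np.array([px2w(c,x,y,.004)[:2]*1000 for x,y in zip(xs,ys)],np.float32)
    print('mat',s[k],[np.round(v,1) for v in cv2.minAreaRect(P)])
    # dark tray walls / line
    m=((c['pixels'].max(-1)<95)&(abs(W[...,0]-.608)<.14)&(abs(W[...,1]-.028)<.19)).astype(np.uint8)
    nn,l,s,ce=cv2.connectedComponentsWithStats(m,connectivity=8)
    for i in range(1,nn):
        if s[i,4]>20:
            ys,xs=np.where(l==i);P=np.array([px2w(c,x,y,.021)[:2]*1000 for x,y in zip(xs,ys)],np.float32)
            print('dark',s[i],[np.round(v,1) for v in cv2.minAreaRect(P)])
E
```

```text
top
0.045 0.056 230 mean [ 438.2 -375.9] medz 0.0491 [array([ 440.2, -377.5]), array([44.2, 67. ]), np.float64(89.9)]
0.024 0.036 111 mean [ 397.8 -376.2] medz 0.0291 [array([ 422. , -370.8]), array([102.9,  31.5]), np.float64(17.1)]
0.058 0.08 70 mean [ 439.3 -377.5] medz 0.0672 [array([ 439.1, -376.2]), array([15.7, 37.1]), np.float64(87.6)]
[180.3 173.2] 249 mean [0.716  0.3621 0.0336] mid [0.7131 0.3605 0.0335] [134. 138. 148.]
[185.1 187.5] 19 mean [0.6722 0.3465 0.0336] mid [0.6735 0.3474 0.0337] [129. 138. 148.]
[205.3 218.2] 46 mean [0.5791 0.2842 0.0327] mid [0.5782 0.2837 0.0332] [ 78. 142.  79.]
[247.6 231.5] 42 mean [0.5382 0.157  0.0354] mid [0.5382 0.1572 0.034 ] [206.  210.5 212. ]
[209.2 239.8] 47 mean [0.5143 0.2718 0.0324] mid [0.5149 0.2712 0.0327] [ 87. 203. 216.]
[181.4 254.8] 48 mean [0.47   0.3538 0.0324] mid [0.4709 0.3537 0.0331] [ 50.  57. 197.]
[154.6 262.5] 49 mean [0.4476 0.4333 0.0326] mid [0.4476 0.4341 0.0335] [151. 135. 209.]
[202.4 274.5] 46 mean [0.4114 0.2901 0.0326] mid [0.4115 0.2919 0.0331] [167.  97.  70.]
mat [(0.94, array([ 0.3969, -0.5338,  
[... 1692 characters left out ...]
]
hook [(0.43, array([ 0.3757, -0.3845,  0.008 ]))]
lock_grip [(0.57, array([ 0.4344, -0.3824,  0.062 ])), (0.45, array([0.7344, 0.387 , 0.062 ]))]
strip_top [(0.76, array([0.537, 0.164, 0.04 ]))]
tray [(0.75, array([ 0.5783, -0.098 ,  0.018 ]))]
mat [267 200  44  24 511] [array([ 444.3, -371.7]), array([118.5, 108.3]), np.float64(73.9)]
dark [278 256  40  27 226] [array([575.1, -96.5]), array([66.7, 92.5]), np.float64(8.7)]
dark [242 286  30  27  98] [array([719.1, -56.7]), array([  9.3, 122.6]), np.float64(8.6)]
dark [359 310  19  17  92] [array([530.2, 153.1]), array([66.7, 12.5]), np.float64(8.0)]
dark [284 322 106  44 429] [array([636.7, 174.2]), array([129.3, 244.1]), np.float64(55.7)]
```

Request:
arm_command:
  rows: [0, 0, 0, 0, -7, 0, 1]

```text
time: 2.48
ee_pos: [0.2287, -0.5002, 0.3039]
tcp_rot: [-90.0, 0.0, -58.5]
wrist_force: [0.6, 0.4, -0.0]
opening: 0.0852
```

```bash
python3 -c "
from h import *
o=sensors.get_obs();print(o['q'],o['tcp_rot'],o['ee_pos'])"
```

```text
[-6.54313927e+01  4.97880663e+00  1.00779262e+01  9.51002944e+01
 -5.66872027e-04  8.31146470e+01] [-9.00004219e+01  1.23435197e-03 -5.85460397e+01] [ 0.22867446 -0.50019727  0.30388246]
```

```bash
cat > go.py <<'E'
from h import *
def delta(x,y,z,yaw=None):
    o=sensors.get_obs();p=o['ee_pos'];r=np.radians(o['tcp_rot'])
    from scipy.spatial.transform import Rotation as R
    Rm=R.from_euler('xyz',o['tcp_rot'],degrees=True)
    d=Rm.inv().apply(np.array([x,y,z])-p)*100
    s='shift cm '+str(d.round(2))
    if yaw is not None:
        T=R.from_euler('xyz',[-90,0,yaw],degrees=True)
        s+=' turn '+str(np.degrees((Rm.inv()*T).as_rotvec()).round(2))
    print(s,'| t',round(o['time'],2),'pos',p.round(4),'rot',np.round(o['tcp_rot'],2),'F',o['wrist_force'].round(1),'op',round(o['opening'],4))
O=np.array([.5368,.1611]);PHI=-81.1
def P(x,y):  # panel mm -> world m
    a=np.radians(PHI);return O+np.array([np.cos(a)*x-np.sin(a)*y,np.sin(a)*x+np.cos(a)*y])/1000
if __name__=='__main__':
    a=[eval(v) for v in sys.argv[1:]]
    if isinstance(a[0],tuple) : delta(*P(*a[0]),*a[1:])
    else: delta(*a)
E
python3 go.py .4395 -.3765 .25 90
```

```text
shift cm [ 0.45  5.39 24.44] turn [  -0.   -148.55   -0.  ] | t 2.48 pos [ 0.2287 -0.5002  0.3039] rot [-90.     0.   -58.55] F [ 0.6  0.4 -0. ] op 0.0852
```

Request:
arm_command:
  rows: [0.45, 5.4, 24.4, 0, -148.5, 0, 1, 0.45, 5.4, 24.4, 0, -148.5, 0, 1, 0.45, 5.4, 24.4, 0, -148.5, 0, 1, 0.45, 5.4, 24.4, 0, -148.5, 0, 1, 0.45, 5.4, 24.4, 0, -148.5, 0, 1, 0.45, 5.4, 24.4, 0, -148.5, 0, 1, 0.45, 5.4, 24.4, 0, -148.5, 0, 1, 0.45, 5.4, 24.4, 0, -148.5, 0, 1, 0.45, 5.4, 24.4, 0, -148.5, 0, 1, 0.45, 5.4, 24.4, 0, -148.5, 0, 1, 0.45, 5.4, 24.4, 0, -148.5, 0, 1, 0.45, 5.4, 24.4, 0, -148.5, 0, 1]

```text
time: 3.48
ee_pos: [0.439, -0.3762, 0.2499]
tcp_rot: [-90.0, 0.0, 27.9]
wrist_force: [0.1, -0.0, -0.5]
opening: 0.0856
```

```bash
python3 go.py .4395 -.3765 .25 90
```

```text
shift cm [ 0.03 -0.01 -0.05] turn [ -0.   -62.12  -0.  ] | t 3.48 pos [ 0.439  -0.3762  0.2499] rot [-90.     0.    27.88] F [ 0.1 -0.  -0.5] op 0.0856
```

Request:
arm_command:
  rows: [0, 0, 0, 0, -7, 0, 1, 0, 0, 0, 0, -14, 0, 1, 0, 0, 0, 0, -21, 0, 1, 0, 0, 0, 0, -28, 0, 1, 0, 0, 0, 0, -35, 0, 1, 0, 0, 0, 0, -42, 0, 1, 0, 0, 0, 0, -49, 0, 1, 0, 0, 0, 0, -56, 0, 1, 0, 0, 0, 0, -62.1, 0, 1, 0, 3, 0, 0, -62.1, 0, 1, 0, 6, 0, 0, -62.1, 0, 1, 0, 8, 0, 0, -62.1, 0, 1]

```text
time: 4.48
ee_pos: [0.4385, -0.3759, 0.1675]
tcp_rot: [-89.9, -0.1, 89.6]
wrist_force: [-0.3, -0.5, -0.4]
opening: 0.0856
```

```bash
python3 go.py .4395 -.3765 .085 90; python3 - <<'E'
from h import *
for n in('top','scene'):
    c=cam(n); 
    u=w2px(c,[.44,-.376,.06]);a,b=int(u[0]),int(u[1])
    cv2.imwrite('pics/a_%s.png'%n,cv2.resize(c['pixels'][b-60:b+60,a-80:a+80],None,fx=5,fy=5,interpolation=2))
E
```

```text
shift cm [-0.06  8.25 -0.11] turn [-0.07 -0.38  0.05] | t 4.48 pos [ 0.4385 -0.3759  0.1675] rot [-8.993e+01 -5.000e-02  8.962e+01] F [-0.3 -0.5 -0.4] op 0.0856
```

View pics/a_scene.png

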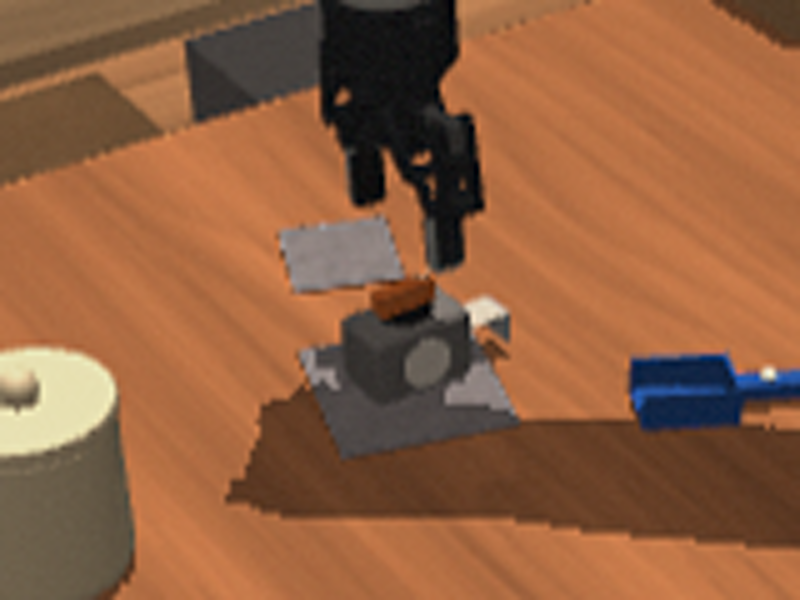

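Request:
arm_command:
  rows: [0, 3, -0.1, 0, 0, 0, 1, 0, 6, -0.1, 0, 0, 0, 1, 0, 8, -0.1, 0, 0, 0, 1, 0, 8.5, -0.1, 0, 0, 0, 1, 0, 8.5, -0.1, 0, 0, 0, -1, 0, 8.5, -0.1, 0, 0, 0, -1, 0, 8.5, -0.1, 0, 0, 0, -1, 0, 8.5, -0.1, 0, 0, 0, -1, 0, 8.5, -0.1, 0, 0, 0, -1, 0, 8.5, -0.1, 0, 0, 0, -1, 0, 8.5, -0.1, 0, 0, 0, -1, 0, 8.5, -0.1, 0, 0, 0, -1]
  force: 50

```text
time: 5.58
ee_pos: [0.4409, -0.3773, 0.0875]
tcp_rot: [-90.2, 0.2, 89.6]
wrist_force: [0.1, -0.7, 6.1]
opening: 0.0435
```

```bash
python3 go.py .4395 -.3765 .085 90; python3 - <<'E'
from h import *
for n in('top','scene'):
    c=cam(n); 
    u=w2px(c,[.44,-.376,.06]);a,b=int(u[0]),int(u[1])
    cv2.imwrite('pics/b_%s.png'%n,cv2.resize(c['pixels'][b-60:b+60,a-80:a+80],None,fx=5,fy=5,interpolation=2))
E
```

```text
shift cm [0.07 0.25 0.14] turn [ 0.17 -0.39 -0.16] | t 5.58 pos [ 0.4409 -0.3773  0.0875] rot [-90.17   0.16  89.61] F [ 0.1 -0.7  6.1] op 0.0435
```

View pics/b_scene.png

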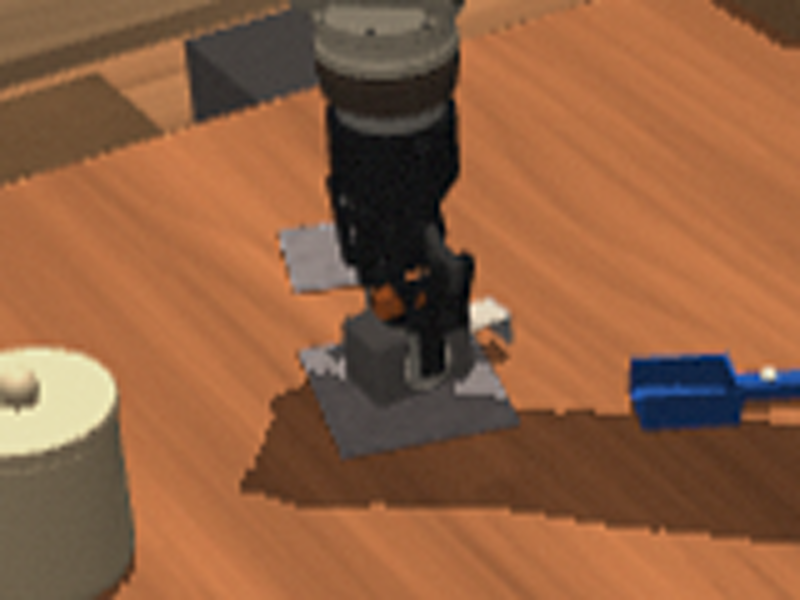

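Request:
arm_command:
  rows: [0, -1, 0, 0, 0, 0, -1, 0, -3, 0, 0, 0, 0, -1, 0, -5, 0, 0, 0, 0, -1, 0, -8, 0, 0, 0, 0, -1, 0, -10, 0, 0, 0, 0, -1, 0, -10, 0, 0, 0, 0, -1, 0, -10, 0, 0, 0, 0, -1]

```text
time: 6.27
ee_pos: [0.4403, -0.3766, 0.1863]
tcp_rot: [-90.1, 0.1, 89.6]
wrist_force: [-1.1, 0.3, -3.9]
opening: 0.0439
```

```bash
python3 - <<'E'
from h import *
for n in('top','scene'):
    c=cam(n); 
    u=w2px(c,[.44,-.376,.16]);a,b=int(u[0]),int(u[1])
    cv2.imwrite('pics/c_%s.png'%n,cv2.resize(c['pixels'][b-60:b+60,a-80:a+80],None,fx=5,fy=5,interpolation=2))
    W=cloud(c)
    hsv=cv2.cvtColor(c['pixels'],cv2.COLOR_BGR2HSV)
    m=(np.abs(W[...,2]-.128)<.02)&(np.hypot(W[...,0]-.39,W[...,1]+.376)<.03)&(c['pixels'].min(-1)>90)&(hsv[...,1]<50)
    p=W[m]; print(n,m.sum(),p.mean(0),p.min(0),p.max(0)); print(cv2.minAreaRect((p[:,:2]*1000).astype(np.float32)))
E
python3 go.py .4395 -.3765 .25 8.9
```

```text
top 2 [ 0.40769673 -0.36146228  0.14320004] [ 0.40766896 -0.36318331  0.14151818] [ 0.4077245  -0.35974125  0.14488189]
((407.69671630859375, -361.4622802734375), (3.442525625228882, 0.0), 90.9244613647461)
scene 25 [ 0.38123733 -0.37705401  0.12782397] [ 0.37088892 -0.39022506  0.12419426] [ 0.40272946 -0.36190246  0.14367795]
((387.67724609375, -376.67864990234375), (34.816749572753906, 23.820383071899414), 10.09131908416748)
shift cm [-0.04 -6.64  0.01] turn [-0.12 80.71  0.  ] | t 6.37 pos [ 0.4395 -0.376   0.1836] rot [-8.992e+01 -7.000e-02  8.961e+01] F [-0.2 -0.3 -4.5] op 0.0436
```

View pics/c_scene.png

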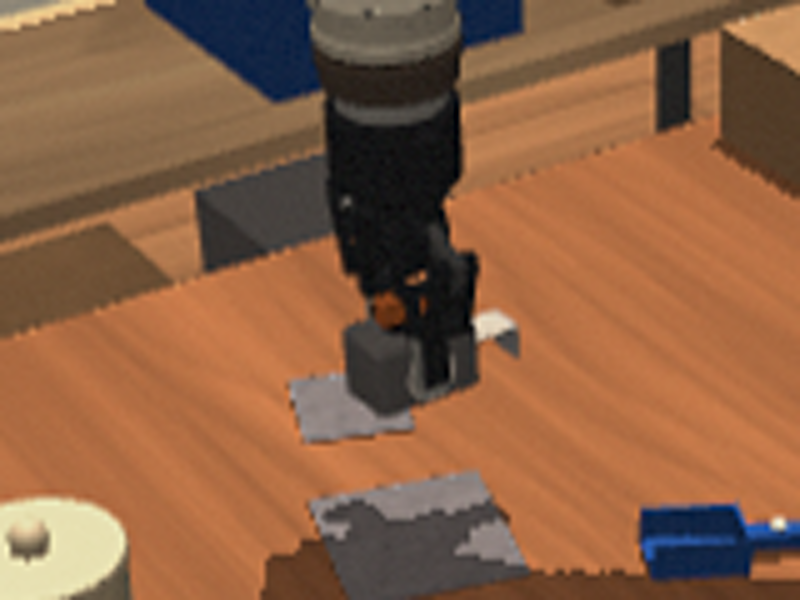

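View pics/c_top.png

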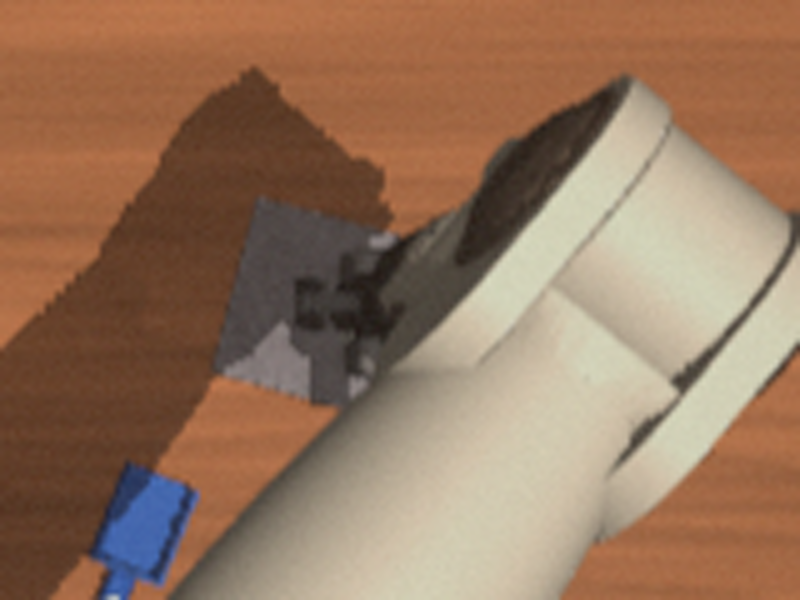

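```bash
python3 go.py "(52,0)" .22 8.9
```

```text
shift cm [ 48.65  -3.6  -10.2 ] turn [-0.12 80.71  0.  ] | t 6.37 pos [ 0.4395 -0.376   0.1836] rot [-8.992e+01 -7.000e-02  8.961e+01] F [-0.2 -0.3 -4.5] op 0.0436
```

Request:
arm_command:
  rows: [2, -1, -0.5, 0, 4, 0, -1, 6, -3.6, -1.5, 0, 10, 0, -1, 10, -3.6, -2.5, 0, 17, 0, -1, 14, -3.6, -3.5, 0, 24, 0, -1, 18, -3.6, -4.5, 0, 31, 0, -1, 22, -3.6, -5.5, 0, 38, 0, -1, 26, -3.6, -6.5, 0, 45, 0, -1, 30, -3.6, -7.5, 0, 52, 0, -1, 34, -3.6, -8.5, 0, 59, 0, -1, 38, -3.6, -9.3, 0, 66, 0, -1, 42, -3.6, -10, 0, 73, 0, -1, 45, -3.6, -10.2, 0, 80.6, 0, -1]

```text
time: 7.37
ee_pos: [0.5409, 0.0471, 0.2189]
tcp_rot: [-90.0, 0.2, 14.4]
wrist_force: [1.0, -0.3, -3.9]
opening: 0.0436
```

Request:
arm_command:
  rows: [0, 0, 0, 0, 0, 0, -1, 0, 0, 0, 0, 0, 0, -1, 0, 0, 0, 0, 0, 0, -1]

```text
time: 7.62
ee_pos: [0.5407, 0.0454, 0.2194]
tcp_rot: [-90.0, 0.2, 14.9]
wrist_force: [-0.7, 0.3, -3.9]
opening: 0.0436
```

```bash
python3 go.py "(52,0)" .17 8.9;  python3 - <<'E'
from h import *
for n in('top','scene'):
    c=cam(n); 
    u=w2px(c,[.56,.06,.07]);a,b=int(u[0]),int(u[1])
    cv2.imwrite('pics/d_%s.png'%n,cv2.resize(c['pixels'][b-60:b+60,a-80:a+80],None,fx=5,fy=5,interpolation=2))
E
```

```text
shift cm [2.07 4.93 6.11] turn [-0.    6.   -0.15] | t 7.62 pos [0.5407 0.0454 0.2194] rot [-89.99   0.15  14.9 ] F [-0.7  0.3 -3.9] op 0.0436
```

View pics/d_scene.png

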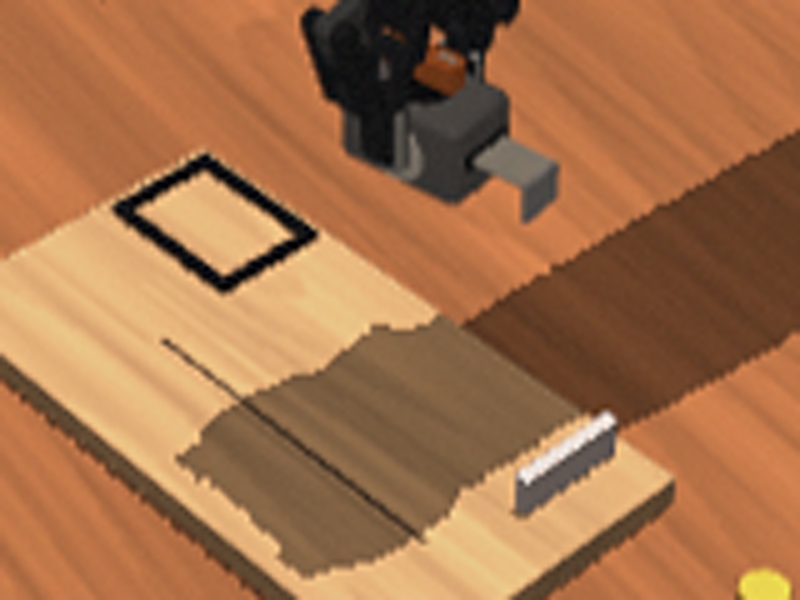

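View pics/d_top.png

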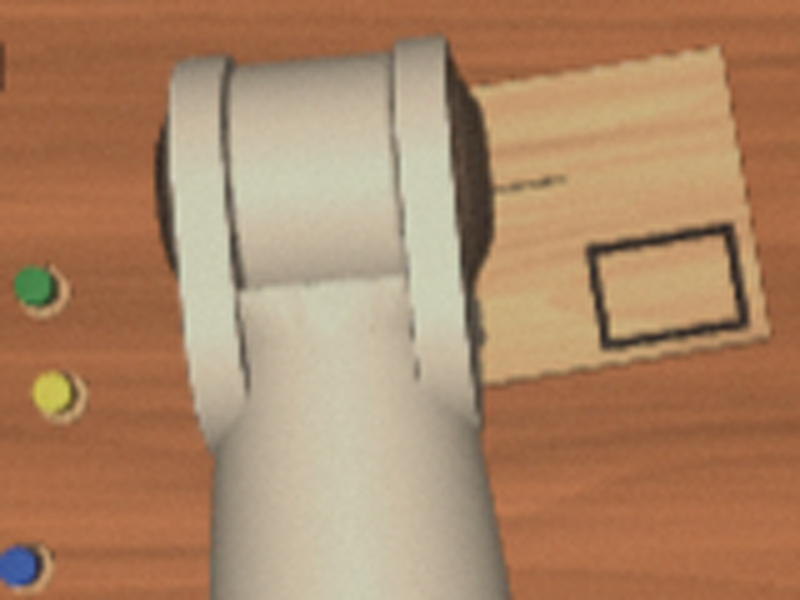

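Request:
arm_command:
  rows: [1, 1, 2, 0, 2, 0, -1, 1.7, 2.5, 4, 0, 4, 0, -1, 2.1, 4, 5.5, 0, 6, 0, -1, 2.1, 4.9, 6.1, 0, 6, 0, -1, 2.1, 4.9, 6.1, 0, 6, 0, -1, 2.1, 4.9, 6.1, 0, 6, 0, -1, 2.1, 4.9, 6.1, 0, 6, 0, -1]

```text
time: 8.3
ee_pos: [0.5463, 0.1086, 0.1728]
tcp_rot: [-90.0, -0.1, 8.8]
wrist_force: [0.7, 0.0, -3.4]
opening: 0.0438
```

```bash
python3 go.py "(50,0)" .15 8.9;  python3 - <<'E'
from h import *
for n in('scene',):
    c=cam(n); 
    u=w2px(c,[.55,.12,.07]);a,b=int(u[0]),int(u[1])
    cv2.imwrite('pics/e_%s.png'%n,cv2.resize(c['pixels'][b-50:b+50,a-66:a+66],None,fx=6,fy=6,interpolation=2))
    W=cloud(c);Q=W[...,:2]-np.array([.5368,.1611]);a=np.radians(-81.1)
    px=Q[...,0]*np.cos(a)+Q[...,1]*np.sin(a);py=-Q[...,0]*np.sin(a)+Q[...,1]*np.cos(a);z=W[...,2]
    for nm,m in(('tapeface',(px>-.03)&(px<.05)&(abs(py)<.03)&(z>.098)&(z<.125)),('hook',(px>-.04)&(px<.02)&(abs(py)<.03)&(z>.075)&(z<.098)),('strip',(px>-.02)&(px<.02)&(abs(py)<.045)&(z>.034)&(z<.045)),('casetop',(px>.03)&(px<.1)&(abs(py)<.03)&(z>.12)&(z<.135))):
        if m.sum(): print(nm,m.sum(),'px',px[m].min().round(4),px[m].max().round(4),np.median(px[m]).round(4),'py',py[m].min().round(4),py[m].max().round(4),'z',z[m].min().round(4),z[m].max().round(4),np.median(z[m]).round(4))
E
```

```text
shift cm [-0.13  2.28  0.34] turn [ 0.02 -0.15  0.06] | t 8.3 pos [0.5463 0.1086 0.1728] rot [-9.002e+01 -6.000e-02  8.750e+00] F [ 0.7  0.  -3.4] op 0.0438
tapeface 335 px -0.0173 0.0494 0.0164 py -0.0224 0.0299 z 0.0982 0.1248 0.1145
hook 21 px -0.0163 0.02 -0.0116 py -0.0118 0.0211 z 0.0915 0.098 0.0951
strip 95 px -0.0017 0.0106 0.0021 py -0.0304 0.0304 z 0.0342 0.0447 0.0397
casetop 80 px 0.03 0.0779 0.039 py -0.0272 0.0298 z 0.1203 0.135 0.1319
```

View pics/e_scene.png

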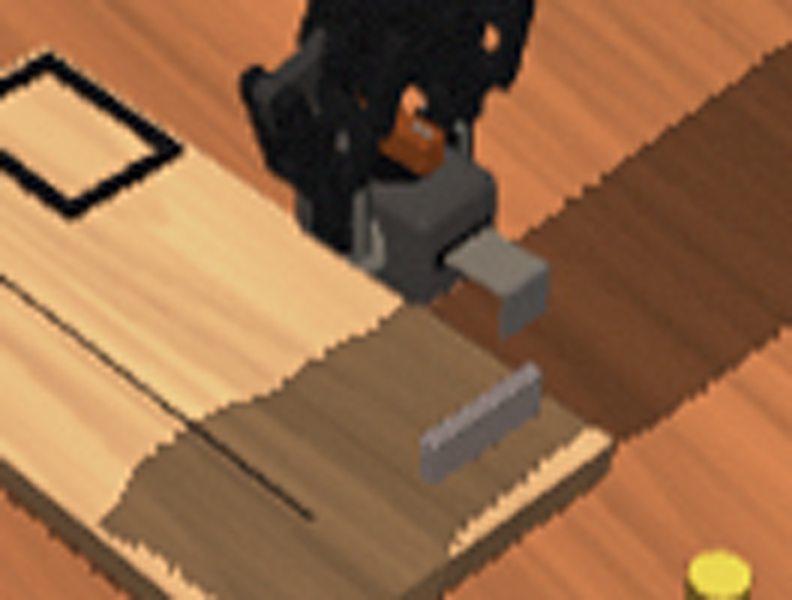

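Request:
arm_command:
  rows: [-0.1, 2, 0.2, 0, 0, 0, -1, -0.1, 4, 0.2, 0, 0, 0, -1, -0.1, 5, 0.2, 0, 0, 0, -1, -0.1, 5.6, 0.2, 0, 0, 0, -1, -0.1, 6.1, 0.2, 0, 0, 0, -1, -0.1, 6.1, 0.2, 0, 0, 0, -1, -0.1, 6.1, 0.2, 0, 0, 0, -1]

```text
time: 8.93
ee_pos: [0.5451, 0.1114, 0.1117]
tcp_rot: [-90.0, -0.1, 8.8]
wrist_force: [-0.6, -0.7, -2.6]
opening: 0.0438
```

```bash
python3 go.py "(259,0)" .11 8.9;  python3 - <<'E'
from h import *
for n in('scene',):
    c=cam(n); 
    u=w2px(c,[.55,.12,.07]);a,b=int(u[0]),int(u[1])
    cv2.imwrite('pics/f_%s.png'%n,cv2.resize(c['pixels'][b-50:b+50,a-66:a+66],None,fx=6,fy=6,interpolation=2))
E
```

```text
shift cm [  0.     0.17 -20.86] turn [-0.   -0.14  0.05] | t 8.93 pos [0.5451 0.1114 0.1117] rot [-9.00e+01 -5.00e-02  8.76e+00] F [-0.6 -0.7 -2.6] op 0.0438
```

View pics/f_scene.png

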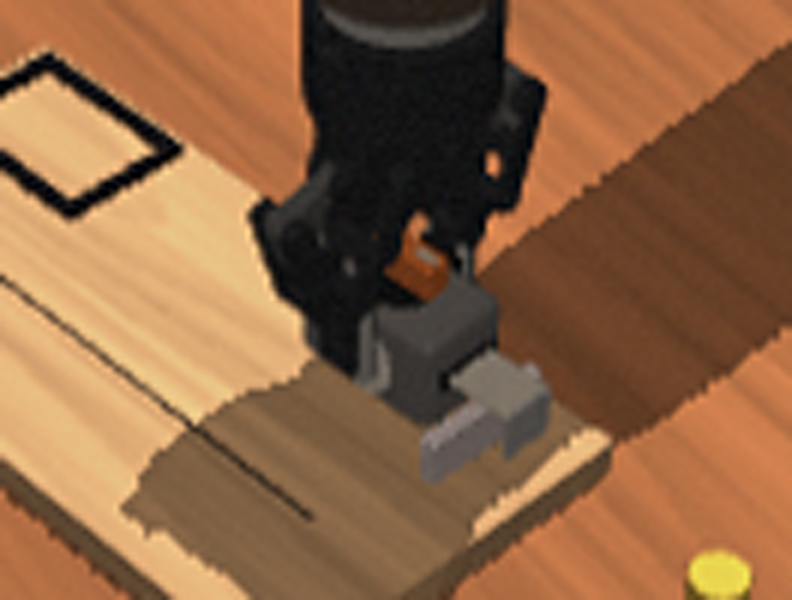

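Request:
arm_command:
  rows: [0, 0.15, -0.7, 0, 0, 0, -1, 0, 0.15, -1.5, 0, 0, 0, -1, 0, 0.15, -2.8, 0, 0, 0, -1, 0, 0.15, -4.3, 0, 0, 0, -1, 0, 0.15, -5.9, 0, 0, 0, -1, 0, 0.15, -7.5, 0, 0, 0, -1, 0, 0.15, -9, 0, 0, 0, -1, 0, 0.15, -10.3, 0, 0, 0, -1, 0, 0.15, -11.3, 0, 0, 0, -1, 0, 0.15, -12, 0, 0, 0, -1, 0, 0.15, -12, 0, 0, 0, -1]

```text
time: 9.9
ee_pos: [0.5633, -0.0085, 0.1097]
tcp_rot: [-90.0, -0.0, 8.7]
wrist_force: [0.1, 3.5, -3.2]
opening: 0.0436
```

```bash
python3 go.py "(259,0)" .11 8.9;  python3 - <<'E'
from h import *
for n in('scene',):
    c=cam(n); 
    u=w2px(c,[.56,.04,.07]);a,b=int(u[0]),int(u[1])
    cv2.imwrite('pics/g_%s.png'%n,cv2.resize(c['pixels'][b-50:b+70,a-80:a+80],None,fx=5,fy=5,interpolation=2))
E
```

```text
shift cm [ 0.04 -0.03 -8.73] turn [ 0.   -0.21  0.03] | t 9.9 pos [ 0.5633 -0.0085  0.1097] rot [-9.00e+01 -3.00e-02  8.69e+00] F [ 0.1  3.5 -3.2] op 0.0436
```

View pics/g_scene.png

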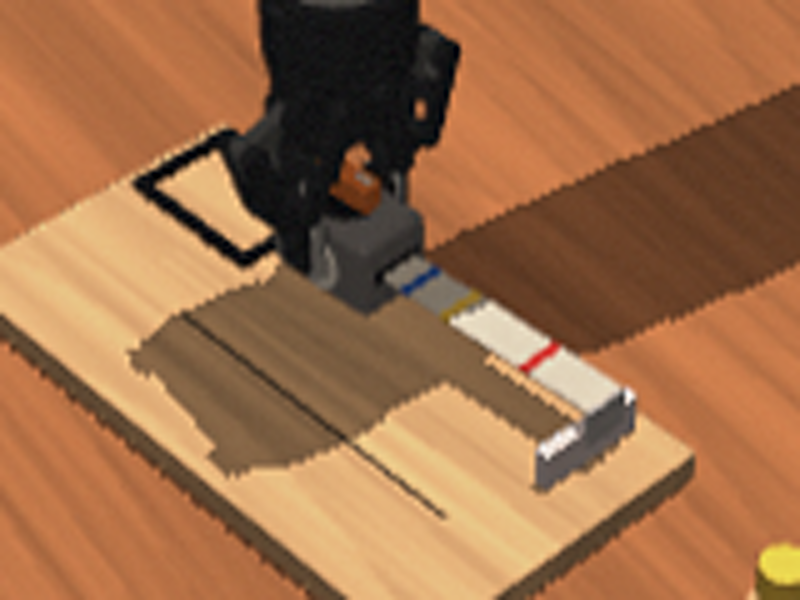

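Request:
arm_command:
  rows: [0, 0, -0.8, 0, 0, 0, -1, 0, 0, -2, 0, 0, 0, -1, 0, 0, -3.4, 0, 0, 0, -1, 0, 0, -5, 0, 0, 0, -1, 0, 0, -6.5, 0, 0, 0, -1, 0, 0, -7.7, 0, 0, 0, -1, 0, 0, -8.5, 0, 0, 0, -1, 0, 0, -8.9, 0, 0, 0, -1, 0, 0, -8.9, 0, 0, 0, -1, 0, 0, -8.9, 0, 0, 0, -1]

```text
time: 10.78
ee_pos: [0.5764, -0.0948, 0.1093]
tcp_rot: [-90.0, 0.0, 8.8]
wrist_force: [1.0, 4.7, -3.8]
opening: 0.0434
```

```bash
python3 go.py "(259,0)" .11 8.9;  python3 - <<'E'
from h import *
for n in('scene',):
    c=cam(n); 
    u=w2px(c,[.57,-.05,.07]);a,b=int(u[0]),int(u[1])
    cv2.imwrite('pics/h_%s.png'%n,cv2.resize(c['pixels'][b-50:b+70,a-50:a+110],None,fx=5,fy=5,interpolation=2))
    W=cloud(c);Q=W[...,:2]-np.array([.5368,.1611]);a=np.radians(-81.1)
    px=Q[...,0]*np.cos(a)+Q[...,1]*np.sin(a);py=-Q[...,0]*np.sin(a)+Q[...,1]*np.cos(a);z=W[...,2]
    for nm,m in(('front',(px>.2)&(px<.25)&(abs(py)<.025)&(z>.055)&(z<.07)),('side',(px>.21)&(px<.31)&(abs(py)<.03)&(z>.03)&(z<.045)),('tape',(px>.02)&(px<.19)&(abs(py)<.03)&(z>.045)&(z<.065))):
        if m.sum(): print(nm,m.sum(),'px',px[m].min().round(4),px[m].max().round(4),np.median(px[m]).round(4),'py',py[m].min().round(4),py[m].max().round(4),np.median(py[m]).round(4),'z',z[m].min().round(4),z[m].max().round(4),np.median(z[m]).round(4))
E
```

```text
shift cm [ 0.04 -0.07 -0.01] turn [-0.01 -0.12 -0.02] | t 10.78 pos [ 0.5764 -0.0948  0.1093] rot [-8.999e+01  2.000e-02  8.780e+00] F [ 1.   4.7 -3.8] op 0.0434
front 115 px 0.2096 0.2499 0.2263 py -0.0242 0.0236 0.0101 z 0.0551 0.07 0.065
side 68 px 0.2175 0.2907 0.2312 py -0.022 0.027 0.0178 z 0.0301 0.045 0.0383
tape 485 px 0.0201 0.1899 0.1002 py -0.0194 0.0093 -0.0048 z 0.0455 0.0572 0.0522
```

View pics/h_scene.png

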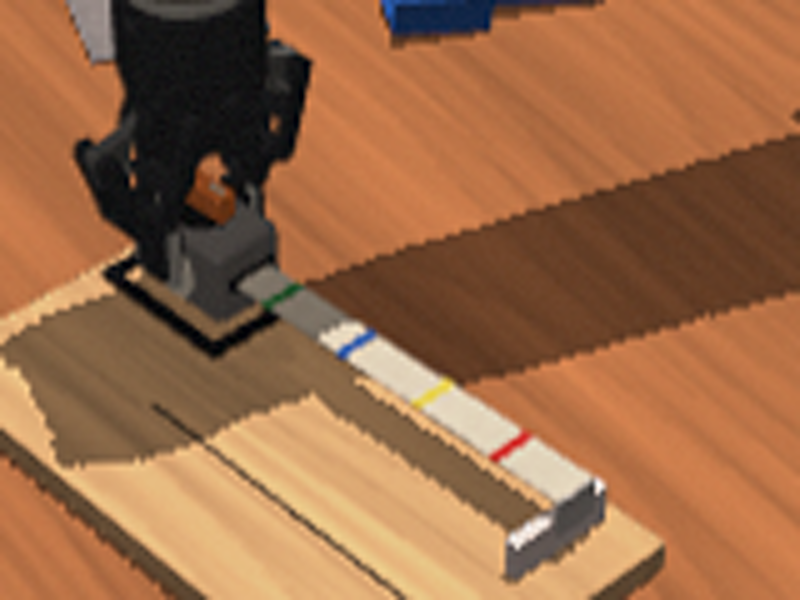

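```bash
cat > tl.py <<'E'
from h import *
c=cam('scene')
W=cloud(c);Q=W[...,:2]-np.array([.5368,.1611]);a=np.radians(-81.1)
px=Q[...,0]*np.cos(a)+Q[...,1]*np.sin(a);py=-Q[...,0]*np.sin(a)+Q[...,1]*np.cos(a);z=W[...,2]
def rep(nm,m):
    if m.sum(): print(nm,m.sum(),'px',px[m].min().round(4),px[m].max().round(4),'py',py[m].min().round(4),py[m].max().round(4),np.mean(py[m]).round(4),'z',np.median(z[m]).round(4))
for x in range(10,210,25):
    rep('tape',(px>x/1000)&(px<(x+25)/1000)&(abs(py)<.03)&(z>.042)&(z<.062))
rep('strip',(px>-.01)&(px<.012)&(abs(py)<.04)&(z>.034)&(z<.044))
rep('wallL',(py>.015)&(py<.036)&(px>.22)&(px<.29)&(z>.021)&(z<.028))
dark=c['pixels'].max(-1)<70
rep('trayL',dark&(py>.015)&(py<.036)&(px>.2)&(px<.23)&(z>.014)&(z<.028))
rep('trayF',dark&(py>-.036)&(py<.036)&(px>.2)&(px<.23)&(z>.014)&(z<.028))
rep('line',(c['pixels'].max(-1)<110)&(py>.06)&(py<.09)&(px>.0)&(px<.09)&(z<.028))
E
python3 tl.py
```

```text
tape 81 px 0.0105 0.0349 py -0.0191 0.0057 -0.0063 z 0.0526
tape 75 px 0.035 0.0596 py -0.0197 0.0071 -0.0059 z 0.0529
tape 77 px 0.0601 0.0849 py -0.0188 0.0096 -0.0057 z 0.0525
tape 69 px 0.0852 0.1096 py -0.0182 0.0075 -0.0049 z 0.0527
tape 71 px 0.1104 0.1347 py -0.0175 0.0079 -0.0043 z 0.0524
tape 68 px 0.1355 0.1597 py -0.0165 0.0074 -0.0043 z 0.0518
tape 63 px 0.1602 0.184 py -0.0167 0.009 -0.0035 z 0.0513
tape 63 px 0.1852 0.2098 py -0.0153 0.0087 -0.0023 z 0.0512
strip 75 px -0.0041 0.01 py -0.0309 0.0305 0.0054 z 0.0388
wallL 55 px 0.2202 0.2884 py 0.0161 0.0352 0.0282 z 0.0234
trayL 27 px 0.211 0.229 py 0.0163 0.0313 0.0253 z 0.0226
trayF 56 px 0.211 0.229 py -0.0129 0.0313 0.013 z 0.0229
line 9 px 0.0257 0.0875 py 0.0703 0.0761 0.0731 z 0.0182
```

Request:
arm_command:
  rows: [0.1, 0, 0, 0, 0.6, 0, -1, 0.1, 0, 0, 0, 1.3, 0, -1, 0.1, 0.3, 0, 0, 1.3, 0, -1, 0.1, 0.6, 0, 0, 1.3, 0, -1, 0.1, 0.8, 0, 0, 1.3, 0, -1, 0.1, 0.8, 0, 0, 1.3, 0, -1, 0.1, 0.8, 0, 0, 1.3, 0, -1]

```text
time: 11.47
ee_pos: [0.5778, -0.0947, 0.1017]
tcp_rot: [-90.0, -0.1, 7.5]
wrist_force: [-3.0, 5.4, 0.7]
opening: 0.0436
```

```bash
python3 go.py "(259,0)" .1015 8.9; python3 tl.py; python3 - <<'E'
from h import *
for n in('scene',):
    c=cam(n); 
    u=w2px(c,[.57,-.08,.04]);a,b=int(u[0]),int(u[1])
    cv2.imwrite('pics/i_%s.png'%n,cv2.resize(c['pixels'][b-40:b+40,a-40:a+60],None,fx=8,fy=7.5,interpolation=2))
E
```

```text
shift cm [-0.1   0.02  0.  ] turn [-0.01 -1.42  0.05] | t 11.47 pos [ 0.5778 -0.0947  0.1017] rot [-8.999e+01 -5.000e-02  7.480e+00] F [-3.   5.4  0.7] op 0.0436
tape 68 px 0.01 0.0346 py -0.0142 0.0125 -0.0004 z 0.0444
tape 67 px 0.035 0.059 py -0.0144 0.0121 -0.0 z 0.0449
tape 70 px 0.0602 0.0849 py -0.0117 0.0122 0.0008 z 0.0443
tape 60 px 0.0851 0.1099 py -0.0123 0.0133 -0.0002 z 0.0438
tape 55 px 0.1106 0.1347 py -0.011 0.0123 0.0007 z 0.0441
tape 60 px 0.1355 0.1599 py -0.0123 0.013 0.0002 z 0.0443
tape 54 px 0.1608 0.185 py -0.0113 0.0134 0.0001 z 0.0438
tape 49 px 0.1852 0.2097 py -0.011 0.0135 0.0008 z 0.0443
strip 88 px -0.0036 0.0114 py -0.0301 0.0311 0.0031 z 0.0392
wallL 68 px 0.2211 0.2895 py 0.0154 0.0348 0.027 z 0.0243
trayL 32 px 0.2119 0.2296 py 0.0153 0.032 0.0247 z 0.0245
trayF 64 px 0.2097 0.2299 py -0.0357 0.032 0.0122 z 0.0245
line 9 px 0.0242 0.0883 py 0.0714 0.0755 0.0738 z 0.0191
```

View pics/i_scene.png

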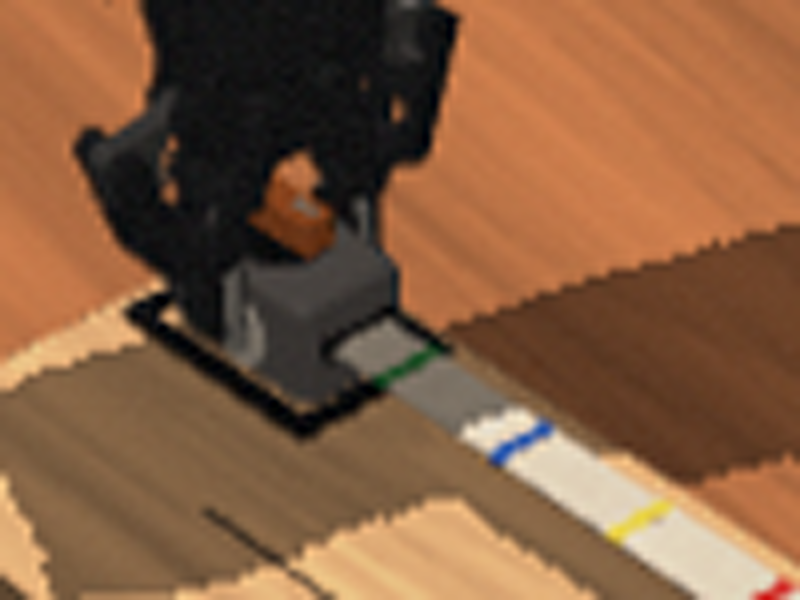

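Request:
arm_command:
  rows: [0, 0, 0, 0, 0, 0, 0.3, 0, 0, 0, 0, 0, 0, 0.6, 0, 0, 0, 0, 0, 0, 0.6, 0, 0, 0, 0, 0, 0, 0.6, 0, -2, 0, 0, 0, 0, 0.6, 0, -4, 0, 0, 0, 0, 0.6, 0, -6, 0, 0, 0, 0, 0.6, 0, -8, 0, 0, 0, 0, 0.6, 0, -10, 0, 0, 0, 0, 0.6, 0, -10, 0, 0, 0, 0, 0.6, 0, -10, 0, 0, 0, 0, 0.6]

```text
time: 12.48
ee_pos: [0.5781, -0.0952, 0.2026]
tcp_rot: [-90.1, -0.1, 7.5]
wrist_force: [0.1, -0.4, 0.1]
opening: 0.0681
```

```bash
python3 go.py "(259,0)" .15 8.9; python3 tl.py; cat > kn.py <<'E'
from h import *
c=cam('scene');W=cloud(c);Q=W[...,:2]-np.array([.5368,.1611]);a=np.radians(-81.1)
px=Q[...,0]*np.cos(a)+Q[...,1]*np.sin(a);py=-Q[...,0]*np.sin(a)+Q[...,1]*np.cos(a);z=W[...,2]
near=(abs(px-.257)<.06)&(abs(py)<.05)
hsv=cv2.cvtColor(c['pixels'],cv2.COLOR_BGR2HSV)
def rr(nm,m):
    p=np.stack([px[m],py[m]],1).astype(np.float32)*1000
    if len(p)>4: print(nm,len(p),p.mean(0).round(1),p.min(0).round(1),p.max(0).round(1),'z',np.median(z[m]).round(4),[np.round(v,1) for v in cv2.minAreaRect(p)])
rr('knobtop',near&(z>.078)&(z<.09)&(hsv[...,1]>140))
rr('casetop',near&(z>.06)&(z<.0665))
u=w2px(c,[.57,-.08,.06]);A,B=int(u[0]),int(u[1])
cv2.imwrite('pics/%s.png'%sys.argv[1],cv2.resize(c['pixels'][B-40:B+40,A-40:A+60],None,fx=8,fy=7.5,interpolation=2))
E
python3 kn.py k1
```

```text
shift cm [-0.13  5.25  0.06] turn [ 0.06 -1.44  0.14] | t 12.48 pos [ 0.5781 -0.0952  0.2026] rot [-90.06  -0.14   7.46] F [ 0.1 -0.4  0.1] op 0.0681
tape 69 px 0.0104 0.0344 py -0.0132 0.0133 0.0003 z 0.0443
tape 67 px 0.0355 0.0591 py -0.0132 0.0128 -0.0001 z 0.044
tape 63 px 0.0601 0.0847 py -0.0137 0.0133 0.0012 z 0.0443
tape 61 px 0.085 0.1096 py -0.0123 0.0135 0.0003 z 0.0441
tape 56 px 0.1102 0.1345 py -0.0118 0.0154 -0.0001 z 0.044
tape 49 px 0.1351 0.1594 py -0.0127 0.013 0.001 z 0.0439
tape 52 px 0.16 0.1848 py -0.0111 0.0128 0.0008 z 0.0444
tape 42 px 0.186 0.2099 py -0.0109 0.0141 0.0017 z 0.0444
strip 103 px -0.005 0.0119 py -0.0305 0.0302 0.0021 z 0.0392
wallL 78 px 0.2212 0.2885 py 0.0152 0.0348 0.0261 z 0.0238
trayL 32 px 0.2113 0.2283 py 0.0152 0.0319 0.0247 z 0.0238
trayF 66 px 0.2113 0.2292 py -0.0323 0.0319 0.0108 z 0.0236
line 8 px 0.0276 0.0885 py 0.0707 0.0747 0.073 z 0.0182
knobtop 57 [253.6   1.4] [231.6  -7.2] [273.1   7.1] z 0.0833 [array([252.3,   0. ]), array([14.3, 41.5]), np.float64(89.1)]
casetop 164 [246.2   6.4] [218.6 -21.7] [288.9  24.8] z 0.0636 [array([253.6,   1. ]), array([45.8, 69.7]), np.float64(87.9)]
```

View pics/k1.png

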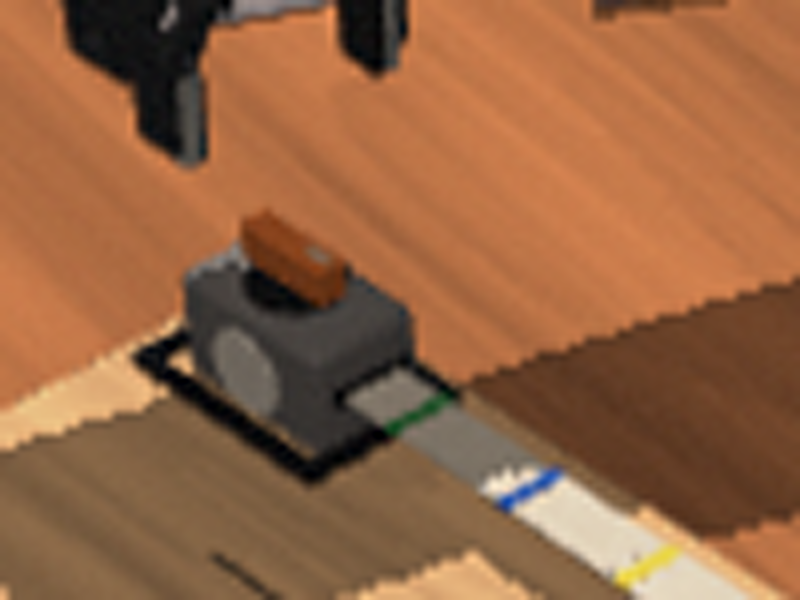

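Request:
arm_command:
  rows: [-0.1, 1.5, 0.3, 0, -0.8, 0, 0, -0.1, 3, 0.5, 0, -0.8, 0, 0, -0.1, 4.5, 0.5, 0, -0.8, 0, 0, -0.1, 5.5, 0.5, 0, -0.8, 0, 0, -0.1, 6.0, 0.5, 0, -0.8, 0, 0, -0.1, 6.0, 0.5, 0, -0.8, 0, 0, -0.1, 6.0, 0.5, 0, -0.8, 0, -0.4, -0.1, 6.0, 0.5, 0, -0.8, 0, -1, -0.1, 6.0, 0.5, 0, -0.8, 0, -1, -0.1, 6.0, 0.5, 0, -0.8, 0, -1, -0.1, 6.0, 0.5, 0, -0.8, 0, -1, -0.1, 6.0, 0.5, 0, -0.8, 0, -1]
  force: 35

```text
time: 13.58
ee_pos: [0.5765, -0.0902, 0.1424]
tcp_rot: [-90.0, -0.1, 8.3]
wrist_force: [2.1, 0.7, 4.0]
opening: 0.0112
```

```bash
python3 go.py "(254.5,0)" .142 8.9; python3 kn.py k2
```

```text
shift cm [-0.04  0.04 -0.01] turn [ 0.03 -0.63  0.11] | t 13.58 pos [ 0.5765 -0.0902  0.1424] rot [-90.03  -0.11   8.27] F [2.1 0.7 4. ] op 0.0112
knobtop 24 [241.   -0.4] [233.4  -7.1] [255.2   7.5] z 0.0839 [array([242.7,  -3. ]), array([10.1, 24.5]), np.float64(50.1)]
casetop 148 [242.8   6.1] [217.6 -21.6] [290.5  23.4] z 0.0632 [array([254.3,   0.8]), array([72.9, 43.9]), np.float64(1.3)]
```

View pics/k2.png

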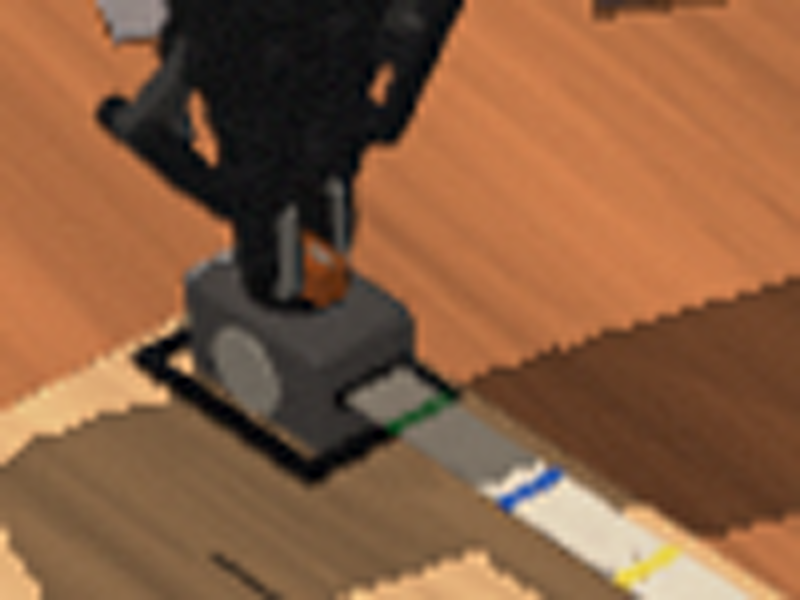

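Request:
arm_command:
  rows: [0, 0, 0, 0, 5, 0, -1, 0, 0, 0, 0, 10, 0, -1, 0, 0, 0, 0, 15, 0, -1, 0, 0, 0, 0, 21, 0, -1, 0, 0, 0, 0, 27, 0, -1, 0, 0, 0, 0, 33, 0, -1, 0, 0, 0, 0, 39, 0, -1, 0, 0, 0, 0, 45, 0, -1, 0, 0, 0, 0, 51, 0, -1, 0, 0, 0, 0, 57, 0, -1, 0, 0, 0, 0, 63, 0, -1, 0, 0, 0, 0, 67, 0, -1]

```text
time: 14.63
ee_pos: [0.5763, -0.0909, 0.1423]
tcp_rot: [-90.0, -0.1, -59.1]
wrist_force: [1.6, -4.7, 5.7]
opening: 0.0109
```

```bash
python3 go.py "(254.5,0)" .142 8.9; python3 kn.py k3; python3 tl.py
```

```text
shift cm [-0.05  0.03  0.02] turn [ 6.000e-02 -6.799e+01  1.200e-01] | t 14.63 pos [ 0.5763 -0.0909  0.1423] rot [-89.98  -0.13 -59.09] F [ 1.6 -4.7  5.7] op 0.0109
knobtop 29 [251.3   9.1] [238.1 -12.3] [271.3  21.1] z 0.085 [array([250.4,   0.4]), array([33.2, 30.9]), np.float64(65.8)]
casetop 148 [245.2   4.4] [217.9 -22.4] [289.7  21.1] z 0.063 [array([253.9,  -0.7]), array([71.9, 42.7]), np.float64(1.0)]
tape 60 px 0.0101 0.0343 py -0.0048 0.0223 0.0087 z 0.0437
tape 59 px 0.0352 0.0594 py -0.0062 0.0204 0.0077 z 0.0435
tape 54 px 0.06 0.0843 py -0.0073 0.0185 0.0057 z 0.0437
tape 56 px 0.0861 0.1098 py -0.0061 0.0183 0.0047 z 0.0442
tape 39 px 0.11 0.1348 py -0.0084 0.0171 0.0048 z 0.0432
tape 43 px 0.1351 0.1589 py -0.01 0.0153 0.0036 z 0.0439
tape 52 px 0.1602 0.1847 py -0.0105 0.0127 0.0021 z 0.0439
tape 36 px 0.1853 0.2096 py -0.0118 0.0147 0.001 z 0.0441
strip 103 px -0.0051 0.0111 py -0.0302 0.0305 0.0022 z 0.0397
wallL 81 px 0.2201 0.2888 py 0.0153 0.0343 0.0261 z 0.0236
trayL 31 px 0.2134 0.2292 py 0.0152 0.0329 0.0246 z 0.0237
trayF 62 px 0.2117 0.2292 py -0.0329 0.0329 0.0103 z 0.024
line 8 px 0.0211 0.0875 py 0.0712 0.0781 0.0735 z 0.0183
```

View pics/k3.png

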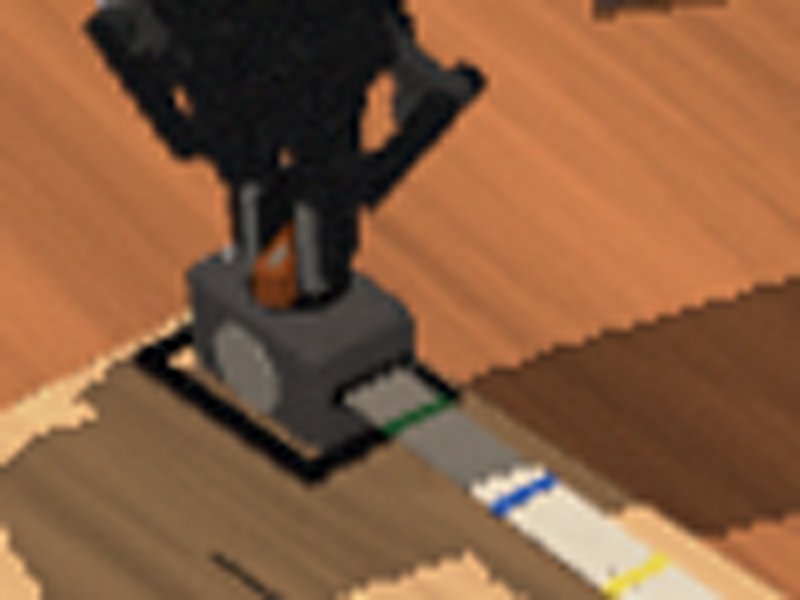

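Request:
arm_command:
  rows: [0, 0, 0, 0, 0, 0, -0.5, 0, 0, 0, 0, 0, 0, 0, 0, 0, 0, 0, 0, 0, 0, 0, 0, 0, 0, 0, 0, 0, 0, -2, 0, 0, 0, 0, 0, 0, -5, 0, 0, 0, 0, 0, 0, -8, 0, 0, 0, 0, 0, 0, -8, 0, 0, 0, 0, 0, 0, -8, 0, 0, 0, 0]

```text
invalid input
```

```bash
python3 kn.py k4; python3 tl.py|head -8; python3 go.py .582 .2865 .15 -60
```

```text
knobtop 32 [250.1   9.4] [238.6 -15.1] [262.   19.6] z 0.0838 [array([250.7,   3. ]), array([21.4, 34.5]), np.float64(5.5)]
casetop 158 [243.6   4.6] [217.5 -22.3] [289.4  22.8] z 0.0636 [array([253.2,  -0.4]), array([45.1, 70.9]), np.float64(87.7)]
tape 59 px 0.01 0.035 py -0.0037 0.0224 0.0089 z 0.0439
tape 52 px 0.0355 0.059 py -0.006 0.0197 0.0069 z 0.0437
tape 63 px 0.0603 0.085 py -0.006 0.0181 0.0063 z 0.044
tape 58 px 0.0854 0.1099 py -0.0067 0.0191 0.0055 z 0.0439
tape 39 px 0.1104 0.135 py -0.0064 0.0154 0.0041 z 0.0436
tape 55 px 0.1353 0.1599 py -0.0096 0.0153 0.0033 z 0.044
tape 49 px 0.1601 0.185 py -0.0091 0.0139 0.0022 z 0.0438
tape 46 px 0.1856 0.2086 py -0.01 0.015 0.0014 z 0.0441
shift cm [-31.98  -0.84  20.05] turn [-0.02  1.21  0.13] | t 14.83 pos [ 0.5763 -0.0909  0.1423] rot [-89.98  -0.13 -58.79] F [ 1.8 -5.2  6.6] op 0.0106
```

View pics/k4.png

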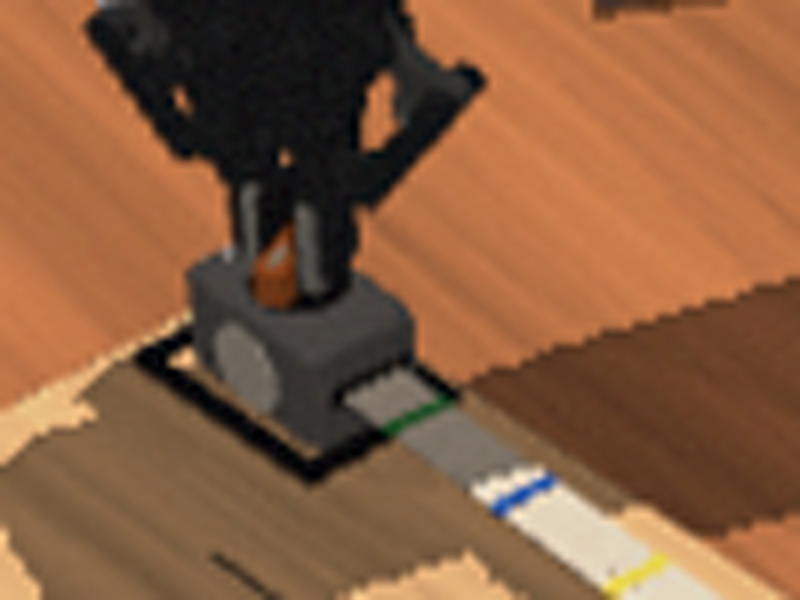

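Request:
arm_command:
  rows: [0, 0, 0, 0, 0, 0, -0.5, 0, 0, 0, 0, 0, 0, 0, 0, 0, 0, 0, 0, 0, 0, 0, 0, 0, 0, 0, 0, 0, 0, -2, 0, 0, 0, 0, 0, 0, -5, 0, 0, 0, 0, 0, 0, -8, 0, 0, 0, 0, 0, 0, -8, 0, 0, 0, 0, 0, 0, -8, 0, 0, 0, 0, 0]

```text
time: 15.58
ee_pos: [0.5766, -0.0901, 0.2231]
tcp_rot: [-89.9, -0.1, -58.7]
wrist_force: [0.6, 0.0, 0.2]
opening: 0.0431
```

```bash
python3 kn.py k5; python3 tl.py|head -8; python3 go.py .581 .2855 .15 90;python3 - <<'E'
from meas import *
studs(cam('scene'))
E
```

```text
knobtop 62 [253.3  -1.1] [243.1 -20.5] [266.4  21.5] z 0.0828 [array([253.3,   0.9]), array([13.9, 44.2]), np.float64(18.5)]
casetop 165 [247.8   4.6] [217.9 -23.1] [288.6  22.6] z 0.0638 [array([253.1,  -0.4]), array([70.5, 45.6]), np.float64(2.3)]
tape 49 px 0.0104 0.0348 py -0.0044 0.0219 0.0075 z 0.0437
tape 48 px 0.035 0.06 py -0.0042 0.0199 0.0077 z 0.044
tape 58 px 0.0608 0.084 py -0.0059 0.0189 0.0056 z 0.0436
tape 51 px 0.0855 0.1096 py -0.0073 0.0173 0.0051 z 0.0435
tape 44 px 0.1105 0.1346 py -0.0077 0.015 0.0056 z 0.0436
tape 40 px 0.135 0.1596 py -0.0098 0.016 0.0031 z 0.0439
tape 48 px 0.1609 0.185 py -0.0099 0.0127 0.0018 z 0.0435
tape 53 px 0.1867 0.2094 py -0.0117 0.0134 0.001 z 0.0437
shift cm [-31.81   7.06  19.95] turn [-4.0000e-02 -1.4872e+02 -7.0000e-02] | t 15.68 pos [ 0.5757 -0.09    0.2205] rot [-9.004e+01  5.000e-02 -5.872e+01] F [ 0.7 -0.2  1. ] op 0.0426
[294.9 271.3] 71 mean [ 0.5927 -0.0787  0.0335] mid [ 0.5886 -0.0856  0.0336] [50. 52. 56.]
[367.7 318. ] 71 mean [0.5403 0.1614 0.0335] mid [0.5375 0.1609 0.0335] [79. 82. 91.]
[448.2 329.7] 77 mean [0.4126 0.2926 0.0328] mid [0.4118 0.2907 0.0327] [172.  91.  42.]
[407.3 343.5] 80 mean [0.5159 0.2737 0.0335] mid [0.5159 0.2731 0.0333] [ 78. 212. 233.]
[387.9 359.6] 90 mean [0.5795 0.2859 0.0332] mid [0.5789 0.2852 0.0332] [ 72. 146.  58.]
[448.2 358.6] 90 mean [0.4717 0.3557 0.0331] mid [0.4701 0.3553 0.0332] [ 41.  44. 210.]
[483.3 378.3] 102 mean [0.4493 0.4354 0.0335] mid [0.4482 0.4341 0.033 ] [157. 139. 230.]
```

View pics/k5.png

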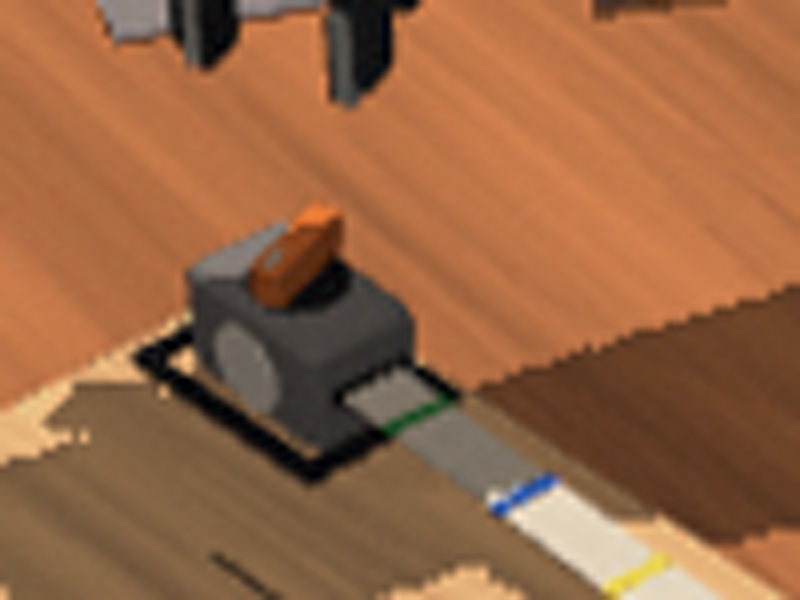

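```bash
python3 go.py .580 .285 .15 8.9; cat > marks.py <<'E'
from h import *
c=cam('scene');hsv=cv2.cvtColor(c['pixels'],cv2.COLOR_BGR2HSV).astype(int)
a=np.radians(-81.1)
W=cloud(c);D=W[...,:2]-np.array([.5368,.1611])
X=(D@[np.cos(a),np.sin(a)])*1000;Y=(D@[-np.sin(a),np.cos(a)])*1000
for n,h in(('red',(0,)),('yellow',(27,)),('blue',(110,)),('green',(65,))):
    dh=np.abs((hsv[...,0]-h[0]+90)%180-90)
    m=(dh<(8 if n!='green' else 15))&(hsv[...,1]>(110 if n!='yellow' else 120))&(X>5)&(X<225)&(abs(Y)<25)&(W[...,2]>.038)&(W[...,2]<.052)
    ys,xs=np.where(m)
    P=np.array([px2w(c,x,y,.0435)[:2] for x,y in zip(xs,ys)])-np.array([.5368,.1611])
    if len(P)==0: print(n,'none');continue
    x=P[:,0]*np.cos(a)+P[:,1]*np.sin(a);y=-P[:,0]*np.sin(a)+P[:,1]*np.cos(a)
    print(n,len(x),(x.mean()*1000).round(1),(y.mean()*1000).round(1),'std',(x.std()*1000).round(1))
E
python3 marks.py
```

```text
shift cm [-31.8    7.01  19.86] turn [ 3.000e-02 -6.762e+01 -1.200e-01] | t 15.73 pos [ 0.5755 -0.0899  0.22  ] rot [-9.009e+01  8.000e-02 -5.872e+01] F [-0.1  0.5  0.1] op 0.0425
red 19 40.1 7.2 std 1.9
yellow 16 93.1 5.1 std 1.6
blue 11 144.8 1.7 std 1.3
green 9 197.2 1.1 std 0.9
```

Request:
arm_command:
  rows: [-1, 0, 0.5, 0, -4, 0, 0.1, -4, 0, 2.4, 0, -10, 0, 0.1, -7, 0, 4.2, 0, -16, 0, 0.1, -10, 0, 6.2, 0, -22, 0, 0.1, -13, 0, 8.2, 0, -28, 0, 0.1, -16, 0.5, 10, 0, -34, 0, 0.1, -19, 1, 12, 0, -40, 0, 0.1, -22, 2, 14, 0, -46, 0, 0.1, -25, 3, 15.8, 0, -52, 0, 0.1, -28, 4, 17.6, 0, -58, 0, 0.1, -31, 5.5, 19.3, 0, -64, 0, 0.1, -31.8, 7, 19.9, 0, -67.6, 0, 0.1]

```text
time: 16.78
ee_pos: [0.5798, 0.2892, 0.1495]
tcp_rot: [-90.0, 0.1, 9.4]
wrist_force: [0.7, -0.1, -0.4]
opening: 0.047
```

Request:
arm_command:
  rows: [0, 0, 0, 0, 0, 0, 0.1, 0, 0, 0, 0, 0, 0, 0.1, 0, 0, 0, 0, 0, 0, 0.1]

```text
time: 17.03
ee_pos: [0.5809, 0.2843, 0.1514]
tcp_rot: [-90.0, 0.0, 8.7]
wrist_force: [0.2, 0.1, 0.6]
opening: 0.0472
```

```bash
python3 go.py .580 .285 .081 8.9;python3 - <<'E'
from meas import *
c=cam('scene');studs(c)
cv2.imwrite('pics/l1.png',cv2.resize(c['pixels'][240:400,300:500],None,fx=4,fy=3.7,interpolation=2))
E
```

```text
shift cm [-0.07  7.04  0.09] turn [ 0.02 -0.16 -0.03] | t 17.03 pos [0.5809 0.2843 0.1514] rot [-9.003e+01  3.000e-02  8.740e+00] F [0.2 0.1 0.6] op 0.0472
[294.4 270.9] 64 mean [ 0.5931 -0.0803  0.0339] mid [ 0.5874 -0.082   0.0336] [51.5 54.5 59.5]
[370.8 315.6] 25 mean [0.53   0.1594 0.034 ] mid [0.5324 0.1583 0.0337] [76. 79. 86.]
[360.6 322.4] 18 mean [0.5622 0.1635 0.0334] mid [0.5618 0.1647 0.0335] [85.5 89.  99.5]
[448.3 329.6] 78 mean [0.4126 0.2928 0.0332] mid [0.4123 0.2921 0.0326] [173.5  92.   43. ]
[407.2 343.4] 79 mean [0.5156 0.2731 0.0331] mid [0.515  0.2728 0.0335] [ 41. 116. 146.]
[387.8 359.6] 90 mean [0.5796 0.2857 0.0331] mid [0.578  0.285  0.0324] [39. 79. 30.]
[448.1 358.6] 89 mean [0.4719 0.3557 0.0333] mid [0.4701 0.3549 0.0336] [ 41.  45. 212.]
[483.3 378.2] 100 mean [0.4487 0.4351 0.0332] mid [0.448  0.434  0.0335] [159.  141.5 232. ]
[365.9 429.2] 85 mean [0.7203 0.3974 0.0324] mid [0.7181 0.3953 0.0336] [84. 89. 96.]
```

View pics/l1.png

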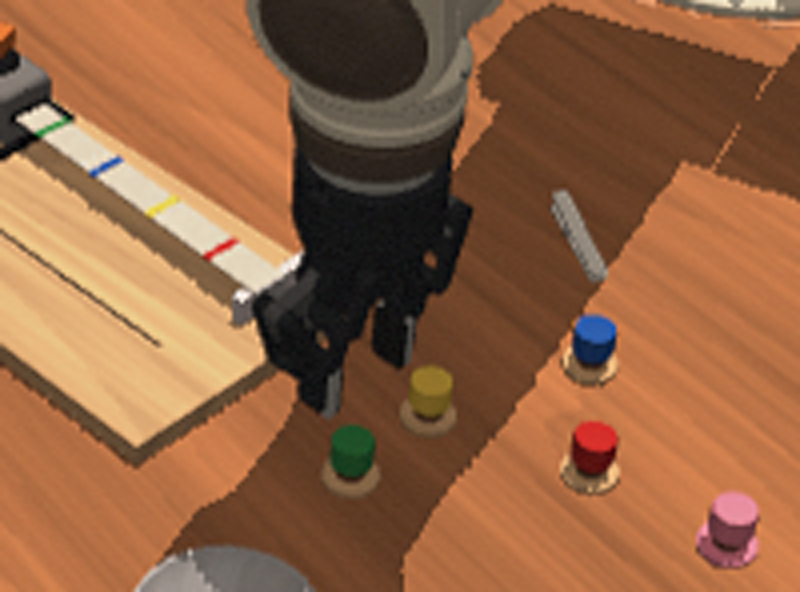

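Request:
arm_command:
  rows: [-0.1, 2, 0.1, 0, 0, 0, 0.1, -0.1, 4, 0.1, 0, 0, 0, 0.1, -0.1, 6, 0.1, 0, 0, 0, 0.1, -0.1, 7, 0.1, 0, 0, 0, 0.1, -0.1, 7, 0.1, 0, 0, 0, 0.1, -0.1, 7, 0.1, 0, 0, 0, -1, -0.1, 7, 0.1, 0, 0, 0, -1, -0.1, 7, 0.1, 0, 0, 0, -1, -0.1, 7, 0.1, 0, 0, 0, -1, -0.1, 7, 0.1, 0, 0, 0, -1]
  force: 40

```text
time: 17.92
ee_pos: [0.5806, 0.286, 0.0834]
tcp_rot: [-90.0, -0.2, 8.9]
wrist_force: [0.6, -2.0, 5.6]
opening: 0.0227
```

Request:
arm_command:
  rows: [0, -2, 0, 0, 0, 0, -1, 0, -5, 0, 0, 0, 0, -1, 0, -8, 0, 0, 0, 0, -1, 0, -8, 0, 0, 0, 0, -1, 0, -8, 0, 0, 0, 0, -1]

```text
time: 18.33
ee_pos: [0.5807, 0.2864, 0.1642]
tcp_rot: [-89.9, -0.2, 8.9]
wrist_force: [1.1, 0.3, -0.8]
opening: 0.0227
```

```bash
python3 go.py "(198,75)" .16 8.9;python3 - <<'E'
from meas import *
c=cam('scene');W=cloud(c);hsv=cv2.cvtColor(c['pixels'],cv2.COLOR_BGR2HSV)
m=(abs(hsv[...,0].astype(int)-60)<15)&(hsv[...,1]>100)&(np.hypot(W[...,0]-.58,W[...,1]-.285)<.05)
p=W[m];print(len(p),p.mean(0),p.min(0),p.max(0))
cv2.imwrite('pics/l2.png',cv2.resize(c['pixels'][240:400,300:500],None,fx=4,fy=3.7,interpolation=2))
E
```

```text
shift cm [  1.23   0.38 -31.5 ] turn [-0.08 -0.02  0.25] | t 18.33 pos [0.5807 0.2864 0.1642] rot [-89.92  -0.25   8.88] F [ 1.1  0.3 -0.8] op 0.0227
58 [0.57736361 0.29200777 0.11109661] [0.56751171 0.27711383 0.09731754] [0.59116226 0.29942965 0.13533258]
```

View pics/l2.png

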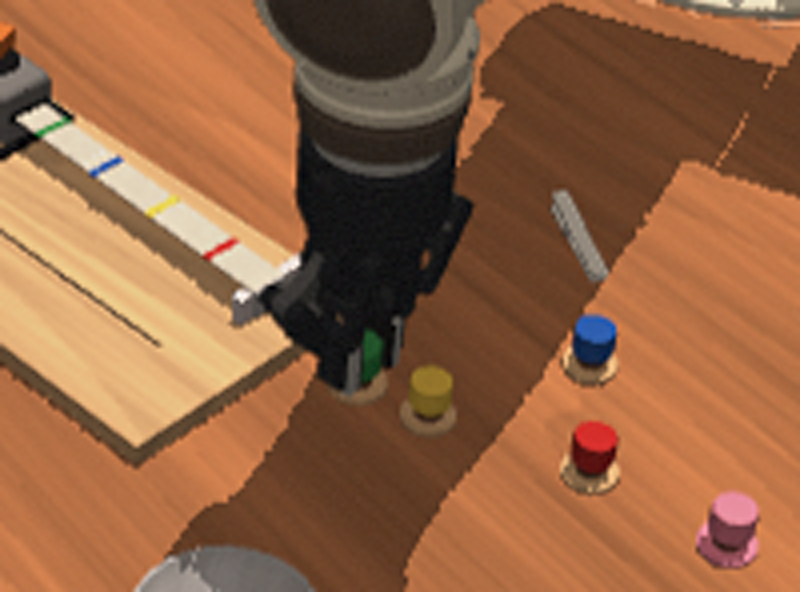

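Request:
arm_command:
  rows: [0.1, 0, -1.5, 0, 0, 0, -1, 0.3, 0, -4, 0, 0, 0, -1, 0.5, 0, -7.2, 0, 0, 0, -1, 0.7, 0, -10.5, 0, 0, 0, -1, 0.9, 0, -14, 0, 0, 0, -1, 1.1, 0, -17.5, 0, 0, 0, -1, 1.2, 0, -21, 0, 0, 0, -1, 1.2, 0, -24.5, 0, 0, 0, -1, 1.2, 0, -27.5, 0, 0, 0, -1, 1.2, 0.5, -30, 0, 0, 0, -1, 1.2, 1.5, -31.5, 0, 0, 0, -1, 1.2, 2.5, -31.5, 0, 0, 0, -1]

```text
time: 19.38
ee_pos: [0.64, -0.0267, 0.1346]
tcp_rot: [-90.0, 0.1, 8.7]
wrist_force: [-0.2, -0.1, -0.8]
opening: 0.0229
```

Request:
arm_command:
  rows: [0, 1, 0, 0, 0, 0, -1, 0, 2, 0, 0, 0, 0, -1, 0, 2, 0, 0, 0, 0, -1]

```text
time: 19.63
ee_pos: [0.6389, -0.0223, 0.1129]
tcp_rot: [-89.9, 0.3, 9.0]
wrist_force: [-0.8, 0.7, -1.6]
opening: 0.0225
```

```bash
cat > st.py <<'E'
# stud colour location in panel frame; args: color, save
from h import *
H={'red':0,'yellow':27,'blue':110,'green':62}
def loc(c,n,zr=(.02,.25)):
    hsv=cv2.cvtColor(c['pixels'],cv2.COLOR_BGR2HSV).astype(int);W=cloud(c);a=np.radians(-81.1)
    D=W[...,:2]-np.array([.5368,.1611]);X=(D@[np.cos(a),np.sin(a)])*1000;Y=(D@[-np.sin(a),np.cos(a)])*1000
    dh=np.abs((hsv[...,0]-H[n]+90)%180-90)
    m=(dh<(15 if n=='green' else 8))&(hsv[...,1]>120)&(Y>40)&(Y<115)&(X>0)&(X<230)&(W[...,2]>zr[0])&(W[...,2]<zr[1])
    if m.sum()<5: print(n,'none');return
    zt=np.nanpercentile(W[m][:,2],97)
    t=m&(W[...,2]>zt-.006)
    print(n,m.sum(),'X',X[m].min().round(1),X[m].max().round(1),'Y',Y[m].min().round(1),Y[m].max().round(1),'| top mean',X[t].mean().round(1),Y[t].mean().round(1),'mid',((X[t].min()+X[t].max())/2).round(1),((Y[t].min()+Y[t].max())/2).round(1),'z',zt.round(4))
c=cam('scene')
for n in sys.argv[1].split(','): loc(c,n)
if len(sys.argv)>2: cv2.imwrite('pics/%s.png'%sys.argv[2],cv2.resize(c['pixels'][240:400,230:430],None,fx=4,fy=3.7,interpolation=2))
E
python3 st.py green s1; python3 go.py "(198,75)" .1014 8.9
```

```text
green 64 X 183.2 208.4 Y 56.5 80.0 | top mean 194.8 67.7 mid 195.8 69.2 z 0.0662
shift cm [ 0.21  1.3  -0.1 ] turn [-0.04  0.06 -0.17] | t 19.68 pos [ 0.6393 -0.0223  0.1144] rot [-89.96   0.17   8.96] F [-0.1  0.1 -0. ] op 0.0224
```

View pics/s1.png

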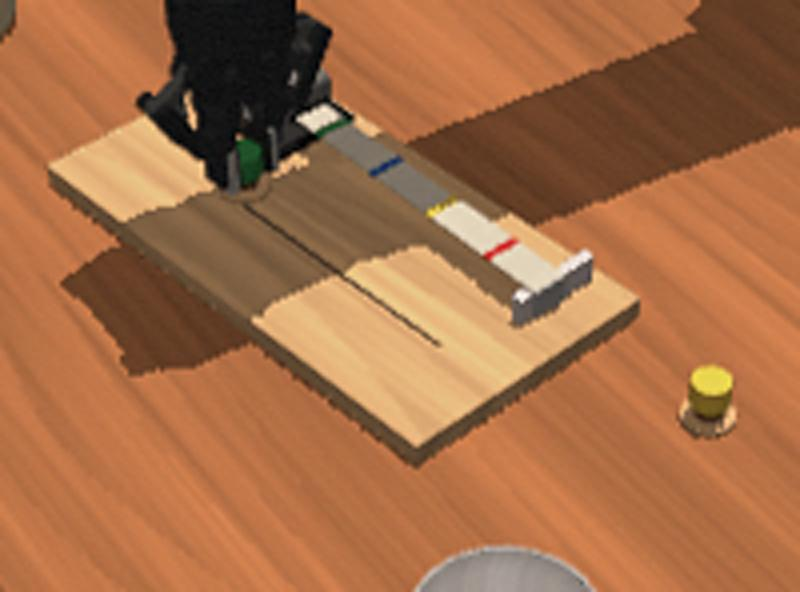

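Request:
arm_command:
  rows: [0.2, 0.5, -0.2, 0, 0, 0, -1, 0.2, 1, -0.2, 0, 0, 0, -1, 0.2, 1.3, -0.2, 0, 0, 0, -1, 0.2, 1.3, -0.2, 0, 0, 0, -1, 0.2, 1.3, -0.2, 0, 0, 0, -1]

```text
time: 20.1
ee_pos: [0.6425, -0.025, 0.1033]
tcp_rot: [-90.0, 0.0, 8.9]
wrist_force: [-0.7, 0.0, -0.6]
opening: 0.0226
```

```bash
python3 st.py green s1; python3 go.py "(198,75)" .1014 8.9
```

```text
green 59 X 185.3 212.5 Y 62.8 81.3 | top mean 197.3 71.5 mid 196.7 71.6 z 0.0572
shift cm [-0.07  0.22  0.23] turn [ 0.   -0.02  0.01] | t 20.15 pos [ 0.6426 -0.0251  0.1036] rot [-9.00e+01 -1.00e-02  8.88e+00] F [-0.5 -0.1 -0.5] op 0.0227
```

Request:
arm_command:
  rows: [-0.05, 0.1, 0, 0, 0, 0, -1, -0.05, 0.2, 0, 0, 0, 0, -1, -0.05, 0.3, 0, 0, 0, 0, -1, -0.05, 0.3, 0, 0, 0, 0, -1]

```text
time: 20.48
ee_pos: [0.6421, -0.0253, 0.1013]
tcp_rot: [-90.0, -0.0, 8.9]
wrist_force: [-2.2, 0.4, 4.8]
opening: 0.0226
```

```bash
python3 st.py green s1; python3 go.py "(198,75)" .1014 8.9
```

```text
green 58 X 188.2 207.7 Y 60.8 87.0 | top mean 189.9 83.5 mid 189.8 82.6 z 0.0609
shift cm [-0.02 -0.01  0.25] turn [ 0.01 -0.03  0.04] | t 20.53 pos [ 0.6421 -0.0253  0.1013] rot [-9.001e+01 -4.000e-02  8.870e+00] F [-1.8  0.6  5. ] op 0.0222
```

Contact (5 N). Release and lift.

Request:
arm_command:
  rows: [0, 0, 0, 0, 0, 0, -0.3, 0, 0, 0, 0, 0, 0, 0, 0, 0, 0, 0, 0, 0, 0.1, 0, 0, 0, 0, 0, 0, 0.1, 0, -2, 0, 0, 0, 0, 0.1, 0, -5, 0, 0, 0, 0, 0.1, 0, -8, 0, 0, 0, 0, 0.1, 0, -8, 3, 0, 0, 0, 0.1, 0, -8, 6, 0, 0, 0, 0.1]

```text
time: 21.28
ee_pos: [0.6337, 0.0335, 0.1828]
tcp_rot: [-90.0, -0.2, 8.7]
wrist_force: [-0.2, 0.4, -0.4]
opening: 0.047
```

```bash
python3 st.py green,red,yellow,blue s2; python3 marks.py; python3 kn.py k6; python3 go.py .5155 .2725 .15 8.9
```

```text
green 91 X 132.1 211.5 Y 49.4 111.8 | top mean 137.1 95.2 mid 137.0 80.6 z 0.1166
red none
yellow none
blue none
red 20 40.3 7.4 std 2.0
yellow 18 92.7 4.2 std 1.9
blue 8 144.6 2.2 std 0.9
green 5 197.4 6.9 std 1.0
casetop 53 [229.9  -3.5] [216.4 -22.3] [243.4  20.7] z 0.0631 [array([227.,  -1.]), array([16.1, 48.2]), np.float64(31.7)]
shift cm [-7.86  3.05 25.22] turn [-0.01  0.11  0.01] | t 21.43 pos [0.6326 0.0357 0.1805] rot [-8.999e+01 -1.000e-02  9.010e+00] F [-1.  -0.3 -0.4] op 0.047
```

View pics/s2.png

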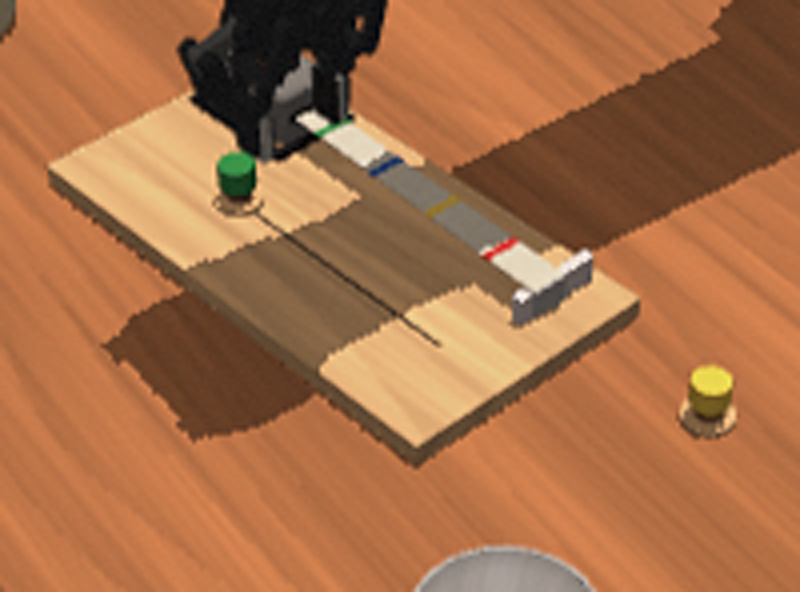

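Request:
arm_command:
  rows: [-1, 0, 2.5, 0, 0, 0, 0.1, -2.5, 0, 6, 0, 0, 0, 0.1, -3.8, 0, 10, 0, 0, 0, 0.1, -5, 0, 14, 0, 0, 0, 0.1, -6.2, 0, 18, 0, 0, 0, 0.1, -7.3, 1, 21.5, 0, 0, 0, 0.1, -7.9, 2, 24, 0, 0, 0, 0.1, -7.9, 3, 25.2, 0, 0, 0, 0.1, -7.9, 3, 25.2, 0, 0, 0, 0.1, -7.9, 3, 25.2, 0, 0, 0, 0.1]

```text
time: 22.27
ee_pos: [0.5159, 0.2703, 0.1496]
tcp_rot: [-90.1, 0.1, 8.9]
wrist_force: [-0.1, 0.5, -0.1]
opening: 0.0468
```

```bash
sed -i 's/zr=(.02,.25)/zr=(.02,.06)/' st.py; python3 st.py green; python3 - <<'E'
from meas import *
studs(cam('scene'))
E
python3 go.py .5155 .2725 .081 8.9
```

```text
green 60 X 180.2 202.7 Y 40.0 54.8 | top mean 190.5 46.0 mid 191.5 47.1 z 0.0542
[295.4 271.5] 60 mean [ 0.5922 -0.0772  0.0335] mid [ 0.5878 -0.0852  0.0336] [50.  54.5 56. ]
[301.4 286.8] 25 mean [ 0.6109 -0.0169  0.0349] mid [ 0.6091 -0.0189  0.0338] [27. 54. 27.]
[366.7 318.4] 70 mean [0.543  0.1614 0.0339] mid [0.5376 0.1592 0.0336] [82. 85. 94.]
[448.3 329.6] 77 mean [0.4129 0.2929 0.0336] mid [0.4118 0.2922 0.0331] [173.  92.  43.]
[407.2 343.5] 81 mean [0.5159 0.2735 0.0333] mid [0.5151 0.2726 0.0329] [ 41. 115. 146.]
[448.2 358.9] 96 mean [0.4722 0.3562 0.0331] mid [0.4709 0.3568 0.0328] [ 41.   44.  210.5]
[483.4 378.2] 101 mean [0.4488 0.4353 0.0334] mid [0.4479 0.4343 0.0332] [158. 141. 232.]
[365.2 429.6] 76 mean [0.7222 0.3976 0.0327] mid [0.7206 0.395  0.0336] [83. 88. 95.]
shift cm [-0.07  6.96  0.3 ] turn [ 0.02 -0.11  0.01] | t 22.37 pos [0.5167 0.2696 0.1506] rot [-9.002e+01 -1.000e-02  8.790e+00] F [-0.3  0.1  0.4] op 0.047
```

Request:
arm_command:
  rows: [-0.1, 2, 0.2, 0, 0, 0, 0.1, -0.1, 4, 0.2, 0, 0, 0, 0.1, -0.1, 6, 0.2, 0, 0, 0, 0.1, -0.1, 7, 0.2, 0, 0, 0, 0.1, -0.1, 7, 0.2, 0, 0, 0, 0.1, -0.1, 7, 0.2, 0, 0, 0, -1, -0.1, 7, 0.2, 0, 0, 0, -1, -0.1, 7, 0.2, 0, 0, 0, -1, -0.1, 7, 0.2, 0, 0, 0, -1, -0.1, 7, 0.2, 0, 0, 0, -1]
  force: 40

```text
time: 23.2
ee_pos: [0.5154, 0.2728, 0.082]
tcp_rot: [-90.0, -0.2, 8.9]
wrist_force: [0.8, -1.8, 7.1]
opening: 0.0226
```

Request:
arm_command:
  rows: [0, -2, 0, 0, 0, 0, -1, 0, -5, 0, 0, 0, 0, -1, 0, -8, 0, 0, 0, 0, -1, 0, -8, 0, 0, 0, 0, -1, 0, -8, 0, 0, 0, 0, -1]

```text
time: 23.62
ee_pos: [0.5154, 0.2732, 0.1628]
tcp_rot: [-89.9, -0.2, 8.9]
wrist_force: [-0.3, 0.0, -0.5]
opening: 0.0228
```

```bash
python3 go.py "(94,75)" .16 8.9;python3 - <<'E'
from meas import *
c=cam('scene')
cv2.imwrite('pics/l3.png',cv2.resize(c['pixels'][240:400,260:460],None,fx=4,fy=3.7,interpolation=2))
E
```

```text
shift cm [  7.88   0.28 -20.8 ] turn [-0.08 -0.02  0.23] | t 23.62 pos [0.5154 0.2732 0.1628] rot [-89.92  -0.23   8.88] F [-0.3  0.  -0.5] op 0.0228
```

View pics/l3.png

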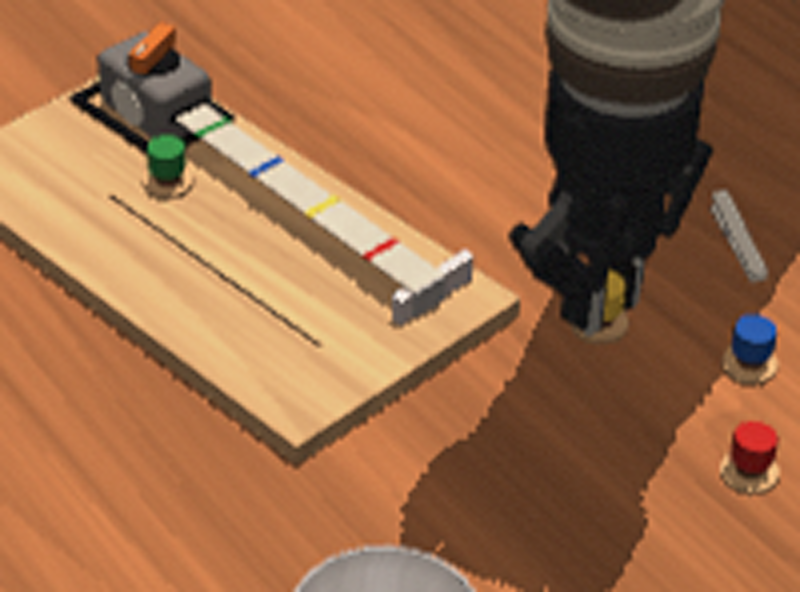

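Request:
arm_command:
  rows: [0.6, 0, -1.5, 0, 0, 0, -1, 1.6, 0, -4, 0, 0, 0, -1, 2.8, 0, -7, 0, 0, 0, -1, 4, 0, -10.2, 0, 0, 0, -1, 5.2, 0, -13.4, 0, 0, 0, -1, 6.4, 0, -16.5, 0, 0, 0, -1, 7.4, 0, -19, 0, 0, 0, -1, 7.9, 0.5, -20.8, 0, 0, 0, -1, 7.9, 1.5, -20.8, 0, 0, 0, -1, 7.9, 3.5, -20.8, 0, 0, 0, -1, 7.9, 4.5, -20.8, 0, 0, 0, -1, 7.9, 4.5, -20.8, 0, 0, 0, -1]

```text
time: 24.67
ee_pos: [0.6227, 0.0796, 0.1113]
tcp_rot: [-90.0, 0.4, 8.9]
wrist_force: [-0.3, 0.0, -0.7]
opening: 0.0228
```

Request:
arm_command:
  rows: [0, 0, 0, 0, 0, 0, -1, 0, 0, 0, 0, 0, 0, -1]

```text
time: 24.83
ee_pos: [0.6246, 0.0799, 0.1159]
tcp_rot: [-90.0, -0.0, 8.9]
wrist_force: [0.3, 0.1, -0.2]
opening: 0.023
```

```bash
python3 go.py "(94,75)" .100 8.9; python3 st.py yellow,green s4
```

```text
shift cm [ 0.08  1.59 -0.02] turn [-0.    0.02  0.02] | t 24.83 pos [0.6246 0.0799 0.1159] rot [-9.00e+01 -2.00e-02  8.92e+00] F [ 0.3  0.1 -0.2] op 0.023
yellow 22 X 80.2 87.8 Y 61.6 82.5 | top mean 83.7 73.7 mid 83.8 72.0 z 0.0593
green 18 X 186.1 201.5 Y 43.4 53.2 | top mean 194.2 48.0 mid 193.8 48.3 z 0.0553
```

View pics/s4.png

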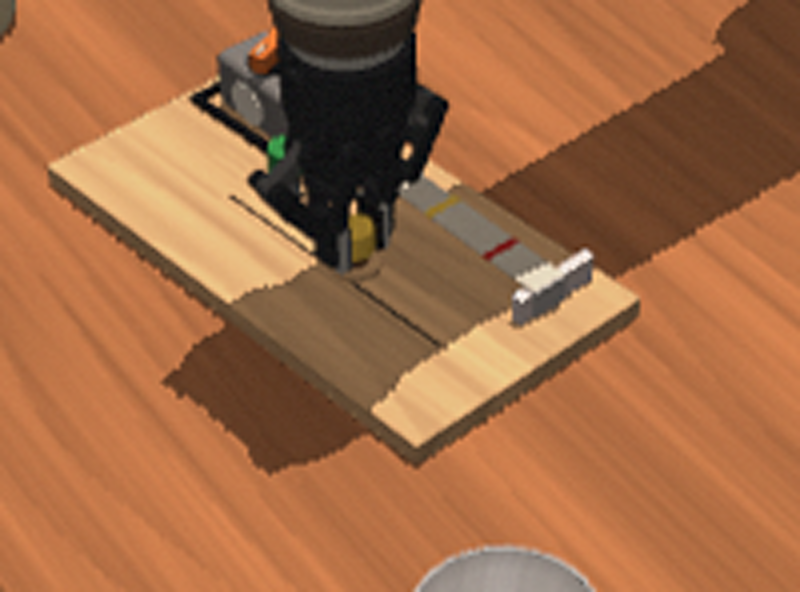

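Request:
arm_command:
  rows: [0.1, 0.6, 0, 0, 0, 0, -1, 0.1, 1.1, 0, 0, 0, 0, -1, 0.1, 1.4, 0, 0, 0, 0, -1, 0.1, 1.6, 0, 0, 0, 0, -1, 0.1, 1.6, 0, 0, 0, 0, -1]

```text
time: 25.3
ee_pos: [0.6256, 0.0795, 0.1]
tcp_rot: [-90.0, -0.0, 8.9]
wrist_force: [-3.8, -0.5, 6.0]
opening: 0.0227
```

Request:
arm_command:
  rows: [0, 0, 0, 0, 0, 0, -0.3, 0, 0, 0, 0, 0, 0, 0, 0, 0, 0, 0, 0, 0, 0.1, 0, 0, 0, 0, 0, 0, 0.1, 0, -2, 0, 0, 0, 0, 0.1, 0, -5, 0, 0, 0, 0, 0.1, 0, -8, 0, 0, 0, 0, 0.1, 0, -9, -3, 0, -5, 0, 0.1, 0, -9, -6, 0, -12, 0, 0.1, 0, -9, -9, 0, -19, 0, 0.1, 0, -9, -9, 0, -19, 0, 0.1]

```text
time: 26.22
ee_pos: [0.6401, -0.0137, 0.1895]
tcp_rot: [-90.1, -0.0, 28.3]
wrist_force: [0.6, 0.7, -0.0]
opening: 0.0468
```

```bash
python3 st.py yellow,green s5; python3 go.py "(193,47)" .17 98.9
```

```text
yellow 105 X 80.9 190.5 Y 41.0 86.6 | top mean 92.9 74.4 mid 93.7 73.5 z 0.0551
green 61 X 179.2 203.9 Y 40.2 53.4 | top mean 190.8 45.8 mid 191.5 47.2 z 0.0545
shift cm [-2.85  1.92  0.33] turn [ 1.00e-02 -7.11e+01 -2.00e-02] | t 26.27 pos [ 0.6398 -0.0119  0.1892] rot [-9.002e+01  1.000e-02  2.780e+01] F [ 0.3  0.3 -0.6] op 0.047
```

View pics/s5.png

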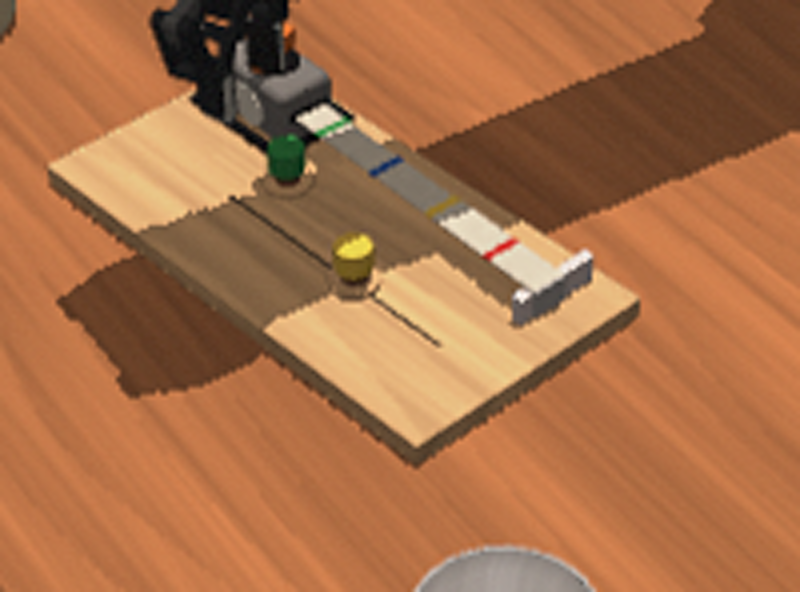

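```bash
sed -i 's/Y>40/Y>24/' st.py; python3 st.py green; python3 go.py "(192,42)" .17 98.9
```

```text
green 84 X 178.4 204.2 Y 30.0 52.6 | top mean 191.4 41.8 mid 192.6 41.1 z 0.0541
shift cm [-3.33  1.91  0.45] turn [-2.00e-02 -7.12e+01 -0.00e+00] | t 26.32 pos [ 0.6396 -0.0106  0.1891] rot [-8.998e+01  1.000e-02  2.770e+01] F [-0.4  0.1  0.1] op 0.047
```

Request:
arm_command:
  rows: [-0.4, 0, 0, 0, -7, 0, -0.05, -0.8, 0, 0, 0, -14, 0, -0.05, -1.2, 0, 0, 0, -21, 0, -0.05, -1.6, 0, 0.1, 0, -28, 0, -0.05, -2, 0, 0.2, 0, -35, 0, -0.05, -2.4, 0, 0.3, 0, -42, 0, -0.05, -2.7, 0.5, 0.4, 0, -49, 0, -0.05, -3.1, 1, 0.4, 0, -56, 0, -0.05, -3.1, 1.5, 0.4, 0, -63, 0, -0.05, -3.1, 1.9, 0.4, 0, -70, 0, -0.05, -3.1, 1.9, 0.4, 0, -71.2, 0, -0.05, -3.1, 1.9, 0.4, 0, -71.2, 0, -0.05]

```text
time: 27.32
ee_pos: [0.6101, -0.0196, 0.1702]
tcp_rot: [-90.0, -0.0, 99.0]
wrist_force: [0.7, -0.0, 0.3]
opening: 0.0404
```

```bash
python3 st.py green s6; python3 go.py "(192,44)" .1015 98.9
```

```text
green 86 X 179.5 225.9 Y 30.7 52.7 | top mean 191.8 42.0 mid 192.0 41.5 z 0.0542
shift cm [-0.2   6.9   0.06] turn [-0.   -0.03  0.01] | t 27.37 pos [ 0.6103 -0.0197  0.1705] rot [-9.000e+01 -1.000e-02  9.887e+01] F [-0.8 -0.5  0.7] op 0.0406
```

View pics/s6.png

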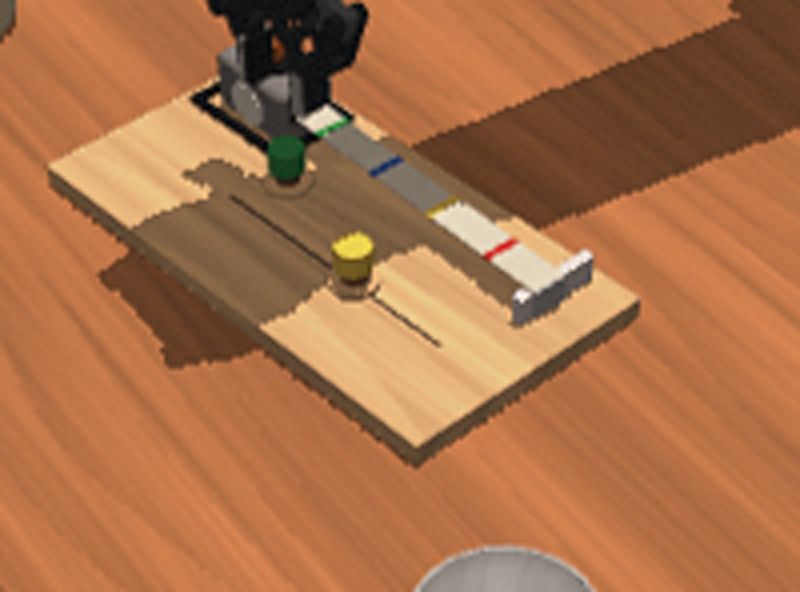

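Request:
arm_command:
  rows: [-0.2, 2, 0, 0, 0, 0, -0.05, -0.2, 4, 0, 0, 0, 0, -0.05, -0.2, 5.5, 0, 0, 0, 0, -0.05, -0.2, 6.2, 0, 0, 0, 0, -0.05, -0.2, 6.7, 0, 0, 0, 0, -0.05, -0.2, 6.7, 0, 0, 0, 0, -0.05, -0.2, 6.7, 0, 0, 0, 0, -1, -0.2, 6.7, 0, 0, 0, 0, -1, -0.2, 6.7, 0, 0, 0, 0, -1, -0.2, 6.7, 0, 0, 0, 0, -1, -0.2, 6.7, 0, 0, 0, 0, -1]

```text
time: 28.28
ee_pos: [0.6112, -0.0224, 0.1046]
tcp_rot: [-90.1, 0.0, 99.1]
wrist_force: [0.9, 0.7, 5.5]
opening: 0.0225
```

```bash
python3 go.py "(198,78)" .105 98.9; python3 st.py green s7;python3 marks.py
```

```text
shift cm [-0.53 -0.03 -3.29] turn [ 0.11  0.16 -0.02] | t 28.28 pos [ 0.6112 -0.0224  0.1046] rot [-9.011e+01  2.000e-02  9.906e+01] F [0.9 0.7 5.5] op 0.0225
green 28 X 188.3 205.0 Y 37.4 53.3 | top mean 198.3 45.8 mid 197.1 44.8 z 0.0546
red 19 40.1 7.2 std 1.9
yellow 15 93.2 5.7 std 1.6
blue 9 144.3 1.6 std 1.1Traceback (most recent call last):
  File "marks.py", line 10, in <module>
    P=np.array([px2w(c,x,y,.0435)[:2] for x,y in zip(xs,ys)])-np.array([.5368,.1611])
      ~~~~~~~~~~~~~~~~~~~~~~~~~~~~~~~~~~~~~~~~~~~~~~~~~~~~~~~^~~~~~~~~~~~~~~~~~~~~~~~
ValueError: operands could not be broadcast together with shapes (0,) (2,)
```

View pics/s7.png

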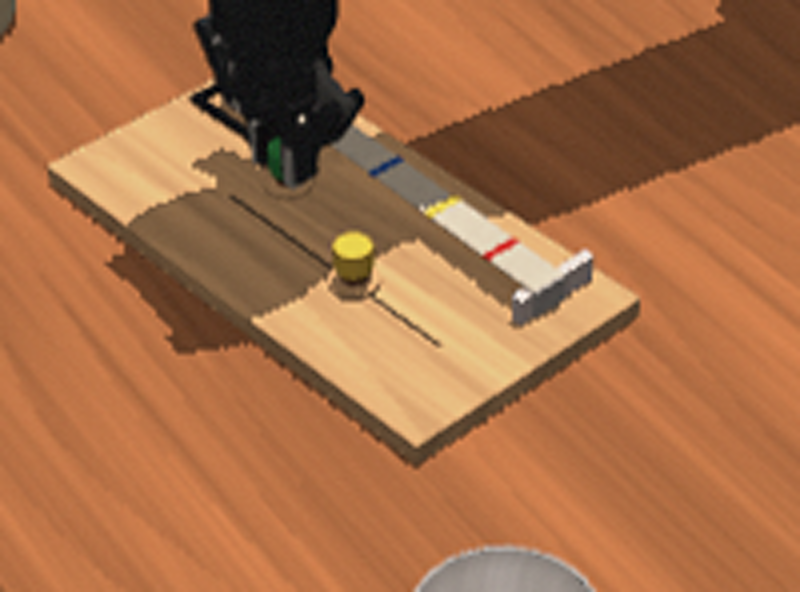

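Request:
arm_command:
  rows: [0, -1, 0, 0, 0, 0, -1, 0, -2, 0, 0, 0, 0, -1, -0.3, -2, -1, 0, 0, 0, -1, -0.5, -2, -2.2, 0, 0, 0, -1, -0.5, -2, -3.2, 0, 0, 0, -1, -0.5, -1.3, -3.2, 0, 0, 0, -1, -0.5, -0.6, -3.2, 0, 0, 0, -1, -0.5, -0.2, -3.2, 0, 0, 0, -1, -0.5, 0.1, -3.2, 0, 0, 0, -1, -0.5, 0.1, -3.2, 0, 0, 0, -1, -0.5, 0.1, -3.2, 0, 0, 0, -1]

```text
time: 29.3
ee_pos: [0.6422, -0.0223, 0.1046]
tcp_rot: [-90.0, 0.0, 99.1]
wrist_force: [-6.7, 0.7, 16.5]
opening: 0.0227
```

```bash
python3 go.py "(198,77.5)" .103 98.9; python3 st.py green s8
```

```text
shift cm [-0.05  0.16 -0.18] turn [ 0.04  0.17 -0.01] | t 29.3 pos [ 0.6422 -0.0223  0.1046] rot [-9.004e+01  1.000e-02  9.907e+01] F [-6.7  0.7 16.5] op 0.0227
green 29 X 187.7 211.0 Y 67.9 84.1 | top mean 202.9 77.1 mid 201.4 75.6 z 0.0538
```

View pics/s8.png

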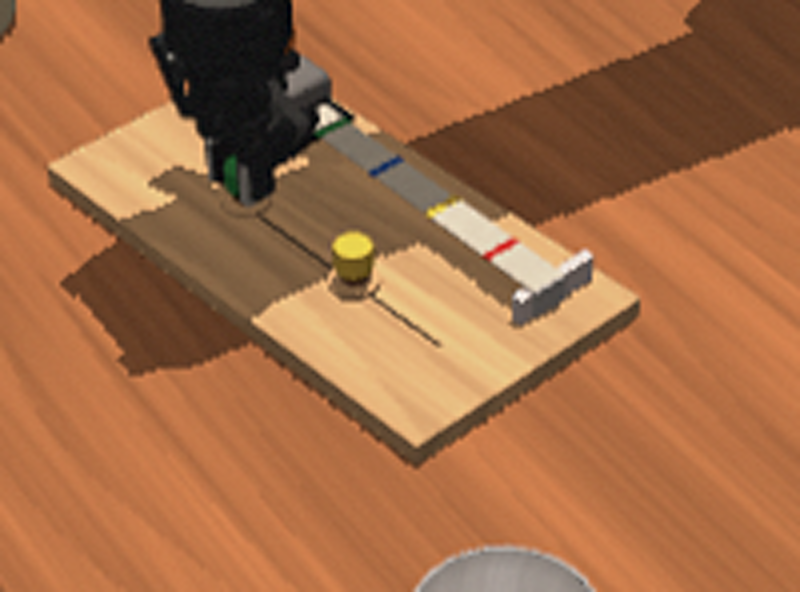

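Request:
arm_command:
  rows: [0, -0.15, 0, 0, 0, 0, -1, 0, -0.15, 0, 0, 0, 0, -0.4, 0, -0.15, 0, 0, 0, 0, -0.1, 0, -0.15, 0, 0, 0, 0, -0.05, 0, -2, 0, 0, 0, 0, -0.05, 0, -5, 0, 0, 0, 0, 0.1, 0, -7, 2, 0, 7, 0, 0.1, 1, -7, 5, 0, 14, 0, 0.1, 2, -7, 8, 0, 21, 0, 0.1, 4, -7, 10, 0, 28, 0, 0.1]

```text
time: 30.18
ee_pos: [0.536, 0.0005, 0.1721]
tcp_rot: [-90.0, 0.0, 70.6]
wrist_force: [-0.0, -0.1, 1.1]
opening: 0.047
```

```bash
python3 st.py green,yellow s9; python3 marks.py; python3 go.py .471 .355 .2 8.9;python3 - <<'E'
from meas import *
studs(cam('scene'))
E
```

```text
green 85 X 184.1 207.8 Y 62.3 84.1 | top mean 195.7 73.0 mid 196.8 73.1 z 0.0544
yellow 104 X 81.3 108.6 Y 62.0 86.0 | top mean 93.1 74.7 mid 92.1 74.0 z 0.0545
red 19 40.1 7.2 std 1.9
yellow 18 92.7 4.2 std 1.9
blue 7 144.5 1.7 std 1.0
green 9 197.2 1.1 std 0.9
shift cm [31.17 -2.73 17.66] turn [-7.00e-02  6.19e+01 -4.00e-02] | t 30.28 pos [0.5352 0.0026 0.1724] rot [-89.93  -0.    70.8 ] F [0.9 0.3 0.4] op 0.0468
[295.3 271.4] 62 mean [ 0.5922 -0.0778  0.0335] mid [ 0.5885 -0.0858  0.034 ] [50. 52. 56.]
[291.4 291.6] 18 mean [ 0.6409 -0.0143  0.0362] mid [ 0.6395 -0.0163  0.0365] [27.5 55.5 27. ]
[317.3 313.8] 19 mean [0.63   0.0858 0.0357] mid [0.6281 0.0826 0.034 ] [ 30.  82. 105.]
[366.9 318.4] 75 mean [0.5425 0.1616 0.0338] mid [0.538  0.1615 0.0334] [81. 84. 93.]
[448.3 329.7] 78 mean [0.4132 0.2934 0.0338] mid [0.4117 0.2927 0.0334] [172.5  91.5  41. ]
[448.1 358.5] 89 mean [0.472  0.3556 0.0335] mid [0.4716 0.3552 0.0333] [ 41.  45. 211.]
[483.4 378.2] 99 mean [0.4487 0.4352 0.0332] mid [0.4476 0.434  0.0326] [158. 140. 231.]
[365.8 429. ] 86 mean [0.7205 0.3972 0.0328] mid [0.7177 0.3935 0.0334] [84. 88. 95.]
```

View pics/s9.png

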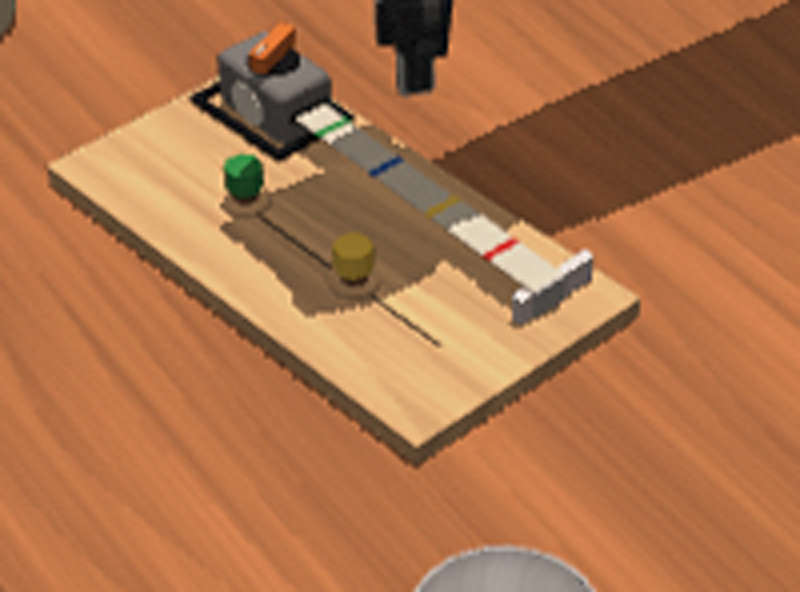

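Request:
arm_command:
  rows: [2, 0, 1, 0, 4, 0, 0.1, 5, 0, 2.7, 0, 10, 0, 0.1, 8, 0, 4.5, 0, 16, 0, 0.1, 11, 0, 6.3, 0, 22, 0, 0.1, 14, 0, 8, 0, 28, 0, 0.1, 17, 0, 9.8, 0, 34, 0, 0.1, 20, 0, 11.5, 0, 40, 0, 0.1, 23, 0, 13.2, 0, 46, 0, 0.1, 26, 0, 15, 0, 52, 0, 0.1, 29, 0, 16.5, 0, 58, 0, 0.1, 31.2, 1, 17.7, 0, 61.9, 0, 0.1, 31.2, 2, 17.7, 0, 61.9, 0, 0.1]

```text
time: 31.33
ee_pos: [0.4717, 0.3583, 0.1518]
tcp_rot: [-89.9, -0.1, 9.2]
wrist_force: [0.7, 0.3, 0.4]
opening: 0.0467
```

Request:
arm_command:
  rows: [0, 0, 0, 0, 0, 0, 0.1, 0, 0, 0, 0, 0, 0, 0.1, 0, 0, 0, 0, 0, 0, 0.1]

```text
time: 31.58
ee_pos: [0.4723, 0.3532, 0.1525]
tcp_rot: [-90.0, 0.0, 9.2]
wrist_force: [0.2, 0.0, 0.4]
opening: 0.047
```

```bash
python3 go.py .4715 .3555 .081 8.9;python3 - <<'E'
from meas import *
studs(cam('scene'))
E
```

```text
shift cm [-0.04  7.15  0.24] turn [ 0.02  0.3  -0.01] | t 31.58 pos [0.4723 0.3532 0.1525] rot [-9.002e+01  1.000e-02  9.200e+00] F [0.2 0.  0.4] op 0.047
[294.6 271.3] 61 mean [ 0.5929 -0.0799  0.0329] mid [ 0.5882 -0.0856  0.0338] [47. 50. 54.]
[290.9 291.8] 21 mean [ 0.6414 -0.0159  0.0347] mid [ 0.6398 -0.017   0.0336] [25. 51. 27.]
[367.7 317.8] 68 mean [0.5399 0.1611 0.034 ] mid [0.5377 0.1589 0.0338] [78.5 81.5 89.5]
[317.7 313.6] 24 mean [0.6287 0.0855 0.0354] mid [0.6249 0.0829 0.0336] [ 28.   80.  101.5]
[445.  329.8] 12 mean [0.42   0.2899 0.0343] mid [0.4201 0.2895 0.0337] [86.5 47.5 21.5]
[448.2 358.7] 93 mean [0.472  0.3559 0.0331] mid [0.471  0.3557 0.0333] [ 19.  21. 110.]
[483.4 378.1] 98 mean [0.4484 0.4351 0.0333] mid [0.4472 0.4341 0.0333] [154. 137. 228.]
[366.4 429. ] 81 mean [0.7195 0.3978 0.0326] mid [0.7178 0.3958 0.0334] [83. 86. 93.]
```

Request:
arm_command:
  rows: [0, 2, 0.2, 0, 0, 0, 0.1, 0, 4, 0.2, 0, 0, 0, 0.1, 0, 6, 0.2, 0, 0, 0, 0.1, 0, 7, 0.2, 0, 0, 0, 0.1, 0, 7, 0.2, 0, 0, 0, 0.1, 0, 7, 0.2, 0, 0, 0, -1, 0, 7, 0.2, 0, 0, 0, -1, 0, 7, 0.2, 0, 0, 0, -1, 0, 7, 0.2, 0, 0, 0, -1, 0, 7, 0.2, 0, 0, 0, -1]

```text
time: 32.47
ee_pos: [0.4721, 0.3563, 0.0841]
tcp_rot: [-89.9, -0.1, 9.2]
wrist_force: [0.1, -1.7, 6.9]
opening: 0.0227
```

Request:
arm_command:
  rows: [0, -2, 0, 0, 0, 0, -1, 0, -5, 0, 0, 0, 0, -1, 0, -8, 0, 0, 0, 0, -1, 0, -8, 0, 0, 0, 0, -1, 0, -8, 0, 0, 0, 0, -1]

```text
time: 32.88
ee_pos: [0.4722, 0.3566, 0.1649]
tcp_rot: [-89.9, -0.2, 9.2]
wrist_force: [-1.0, -0.2, -0.7]
opening: 0.0225
```

```bash
python3 go.py "(41.5,75)" .165 8.9;python3 - <<'E'
from meas import *
c=cam('scene')
cv2.imwrite('pics/l4.png',cv2.resize(c['pixels'][240:400,310:510],None,fx=4,fy=3.7,interpolation=2))
E
```

```text
shift cm [ 1.074e+01 -2.000e-02 -2.452e+01] turn [-0.12  0.28  0.22] | t 32.88 pos [0.4722 0.3566 0.1649] rot [-89.88  -0.22   9.18] F [-1.  -0.2 -0.7] op 0.0225
```

View pics/l4.png

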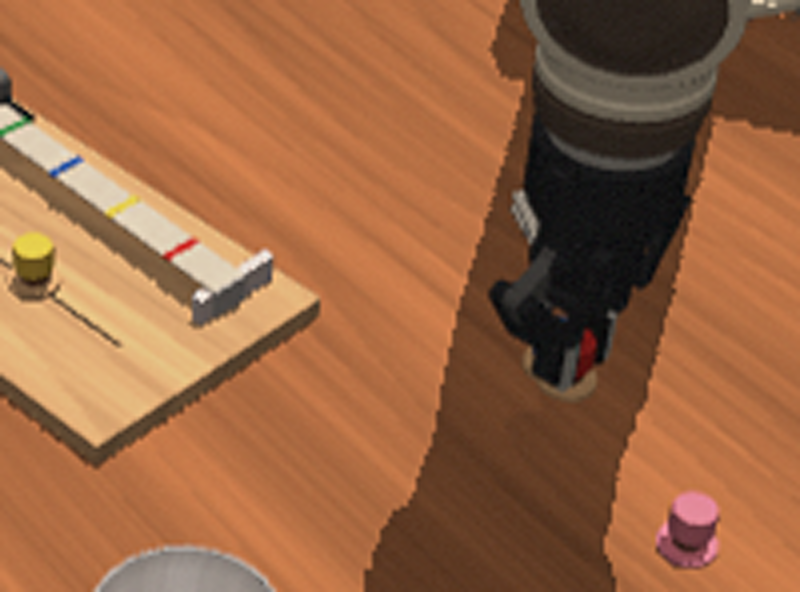

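Request:
arm_command:
  rows: [0.7, 0, -1.5, 0, 0, 0, -1, 2, 0, -4.3, 0, 0, 0, -1, 3.4, 0, -7.5, 0, 0, 0, -1, 4.8, 0, -10.8, 0, 0, 0, -1, 6.2, 0, -14.1, 0, 0, 0, -1, 7.6, 0, -17.4, 0, 0, 0, -1, 9, 0, -20.4, 0, 0, 0, -1, 10.1, 0.5, -23, 0, 0, 0, -1, 10.7, 1.5, -24.5, 0, 0, 0, -1, 10.7, 3.5, -24.5, 0, 0, 0, -1, 10.7, 4.8, -24.5, 0, 0, 0, -1, 10.7, 4.8, -24.5, 0, 0, 0, -1]

```text
time: 33.93
ee_pos: [0.614, 0.131, 0.1095]
tcp_rot: [-90.0, 0.4, 9.2]
wrist_force: [-0.8, 0.1, -1.8]
opening: 0.0225
```

Request:
arm_command:
  rows: [0, 0, 0, 0, 0, 0, -1, 0, 0, 0, 0, 0, 0, -1, 0, 0, 0, 0, 0, 0, -1]

```text
time: 34.18
ee_pos: [0.6162, 0.132, 0.1155]
tcp_rot: [-90.0, -0.1, 9.2]
wrist_force: [-0.9, -0.5, -0.5]
opening: 0.0226
```

```bash
python3 go.py "(41.5,75)" .102 8.9; python3 st.py red,yellow,green sa
```

```text
shift cm [ 0.1   1.35 -0.04] turn [-0.01  0.34  0.09] | t 34.18 pos [0.6162 0.132  0.1155] rot [-89.99  -0.09   9.24] F [-0.9 -0.5 -0.5] op 0.0226
red 23 X 28.3 36.5 Y 66.2 81.2 | top mean 32.5 73.5 mid 32.4 72.8 z 0.0581
yellow 18 X 83.2 100.1 Y 69.2 86.7 | top mean 90.6 77.7 mid 90.6 77.7 z 0.0511
green 85 X 183.9 209.5 Y 59.5 84.9 | top mean 195.7 73.2 mid 197.0 72.6 z 0.0535
```

View pics/sa.png

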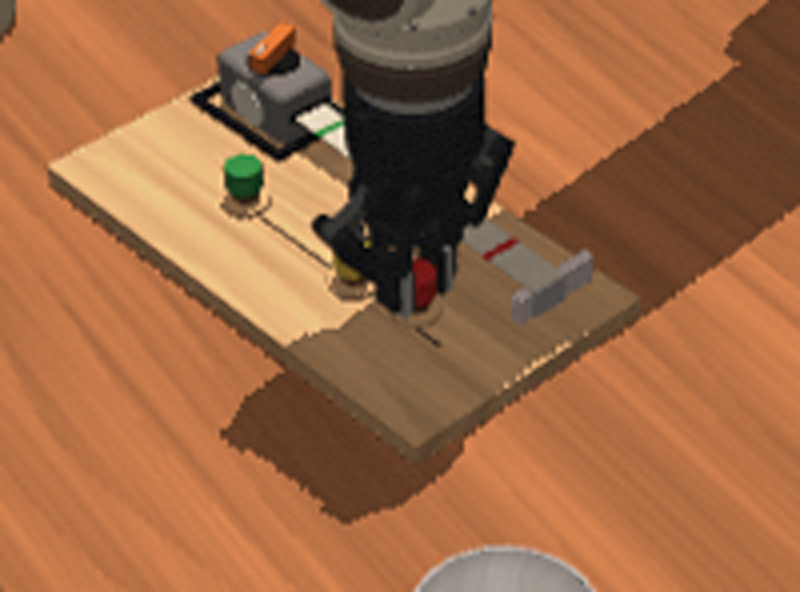

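Request:
arm_command:
  rows: [0.1, 0.6, 0, 0, 0, 0, -1, 0.1, 1.1, 0, 0, 0, 0, -1, 0.1, 1.4, 0, 0, 0, 0, -1, 0.1, 1.4, 0, 0, 0, 0, -1]

```text
time: 34.57
ee_pos: [0.6173, 0.1315, 0.1021]
tcp_rot: [-90.0, -0.1, 9.2]
wrist_force: [-4.8, -0.7, 12.0]
opening: 0.0228
```

Request:
arm_command:
  rows: [0, 0, 0, 0, 0, 0, -0.3, 0, 0, 0, 0, 0, 0, 0, 0, 0, 0, 0, 0, 0, 0.1, 0, 0, 0, 0, 0, 0, 0.1, 0, -2, 0, 0, 0, 0, 0.1, 0, -5, 0, 0, 0, 0, 0.1, 0, -8, 0, 0, 0, 0, 0.1, -2, -8, 2, 0, 0, 0, 0.1, -5, -8, 4, 0, 0, 0, 0.1, -8, -8, 6, 0, 0, 0, 0.1, -8, -8, 6, 0, 0, 0, 0.1]

```text
time: 35.48
ee_pos: [0.5242, 0.1793, 0.1801]
tcp_rot: [-90.0, 0.2, 9.3]
wrist_force: [0.3, -0.3, -0.3]
opening: 0.047
```

```bash
python3 st.py red,yellow,green sb; python3 go.py .412 .292 .15 8.9
```

```text
red 108 X 28.6 55.1 Y 59.9 86.2 | top mean 41.2 75.0 mid 41.9 73.4 z 0.054
yellow 103 X 80.6 130.3 Y 58.1 86.7 | top mean 93.0 74.6 mid 92.2 74.5 z 0.0549
green 84 X 183.4 206.7 Y 60.6 85.6 | top mean 196.7 72.4 mid 196.2 73.1 z 0.0544
shift cm [-9.46  3.05 13.02] turn [-0.01  0.41 -0.03] | t 35.53 pos [0.5264 0.1788 0.1805] rot [-8.999e+01  3.000e-02  9.310e+00] F [-0.1 -0.1  1.1] op 0.047
```

View pics/sb.png

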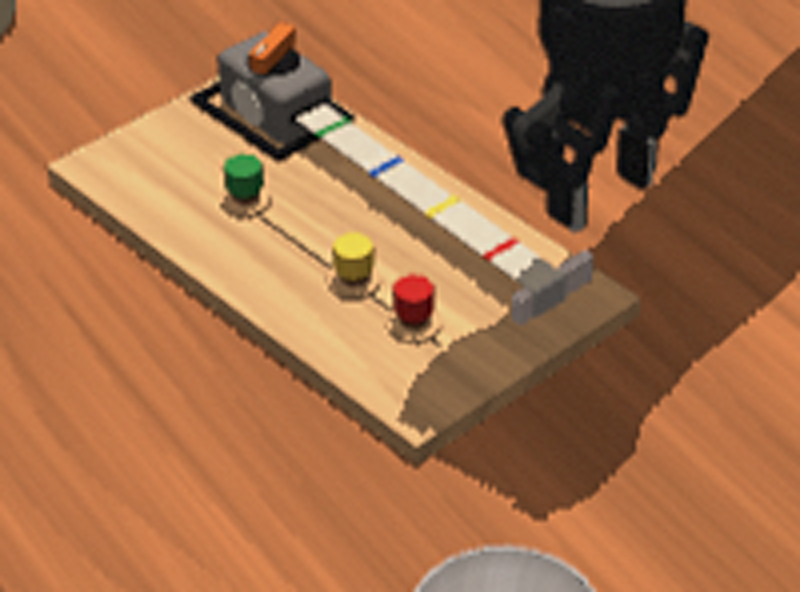

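Three studs good (X 41.5, 92.5, 196.5). Now blue.

Request:
arm_command:
  rows: [-2, 0, 2, 0, 0, 0, 0.1, -4.5, 0, 5.5, 0, 0, 0, 0.1, -7, 1, 9, 0, 0, 0, 0.1, -9, 2, 12, 0, 0.4, 0, 0.1, -9.5, 3, 13, 0, 0.4, 0, 0.1, -9.5, 3, 13, 0, 0.4, 0, 0.1, -9.5, 3, 13, 0, 0.4, 0, 0.1]

```text
time: 36.12
ee_pos: [0.4143, 0.2911, 0.15]
tcp_rot: [-90.0, 0.0, 8.9]
wrist_force: [0.3, -0.6, -0.2]
opening: 0.0469
```

```bash
python3 go.py .412 .2925 .081 8.9;python3 - <<'E'
from meas import *
studs(cam('scene'))
E
```

```text
shift cm [-0.2   6.9   0.18] turn [ 0.04 -0.05 -0.02] | t 36.12 pos [0.4143 0.2911 0.15  ] rot [-9.004e+01  2.000e-02  8.850e+00] F [ 0.3 -0.6 -0.2] op 0.0469
[294.6 271.2] 59 mean [ 0.593  -0.0796  0.0334] mid [ 0.5872 -0.086   0.0338] [48. 51. 54.]
[291.  291.8] 19 mean [ 0.6414 -0.0154  0.0349] mid [ 0.6407 -0.017   0.0335] [26. 52. 28.]
[368.1 317.6] 79 mean [0.5388 0.1609 0.0338] mid [0.5372 0.1588 0.0334] [79. 82. 91.]
[317.4 313.3] 27 mean [0.6289 0.0845 0.0355] mid [0.6238 0.0814 0.0341] [ 29.  81. 104.]
[333.2 325.3] 25 mean [0.62   0.137  0.0349] mid [0.6163 0.1342 0.0335] [16. 19. 79.]
[448.2 329.4] 75 mean [0.4127 0.2924 0.0334] mid [0.4127 0.2923 0.0335] [91. 48. 21.]
[483.4 378.2] 101 mean [0.4488 0.4352 0.0333] mid [0.448  0.4341 0.0331] [154. 137. 228.]
[365.9 429.3] 77 mean [0.7205 0.3976 0.0324] mid [0.7174 0.3949 0.0335] [82. 86. 94.]
```

Request:
arm_command:
  rows: [-0.1, 2, 0.1, 0, 0, 0, 0.1, -0.1, 4, 0.1, 0, 0, 0, 0.1, -0.1, 6, 0.1, 0, 0, 0, 0.1, -0.1, 6.8, 0.1, 0, 0, 0, 0.1, -0.1, 6.8, 0.1, 0, 0, 0, 0.1, -0.1, 6.8, 0.1, 0, 0, 0, -1, -0.1, 6.8, 0.1, 0, 0, 0, -1, -0.1, 6.8, 0.1, 0, 0, 0, -1, -0.1, 6.8, 0.1, 0, 0, 0, -1, -0.1, 6.8, 0.1, 0, 0, 0, -1]

```text
time: 37.0
ee_pos: [0.4138, 0.2921, 0.084]
tcp_rot: [-90.0, -0.2, 8.8]
wrist_force: [2.3, -1.4, 7.2]
opening: 0.0226
```

Request:
arm_command:
  rows: [0, -2, 0, 0, 0, 0, -1, 0, -5, 0, 0, 0, 0, -1, 0, -9, 0, 0, 0, 0, -1, 0, -9, 0, 0, 0, 0, -1, 0, -9, 0, 0, 0, 0, -1]

```text
time: 37.42
ee_pos: [0.4138, 0.2926, 0.1752]
tcp_rot: [-89.9, -0.3, 8.8]
wrist_force: [-0.1, -0.2, -0.6]
opening: 0.0226
```

```bash
python3 go.py "(146,75)" .175 8.9;python3 - <<'E'
from meas import *
c=cam('scene')
cv2.imwrite('pics/l5.png',cv2.resize(c['pixels'][240:400,310:510],None,fx=4,fy=3.7,interpolation=2))
E
```

```text
shift cm [ 17.68   0.03 -29.46] turn [-0.13 -0.11  0.26] | t 37.42 pos [0.4138 0.2926 0.1752] rot [-89.87  -0.26   8.79] F [-0.1 -0.2 -0.6] op 0.0226
```

View pics/l5.png

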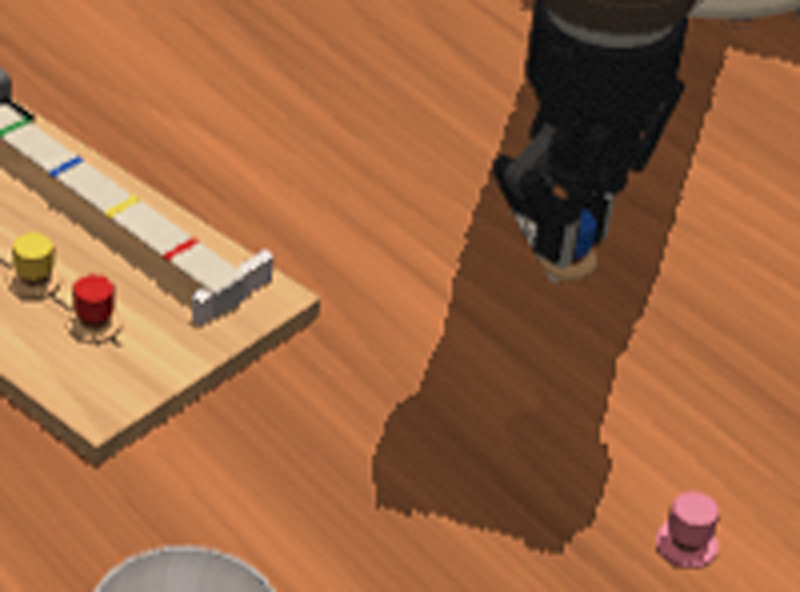

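Request:
arm_command:
  rows: [0.8, 0, -1.3, 0, 0, 0, -1, 2.3, 0, -3.8, 0, 0, 0, -1, 4, 0, -6.7, 0, 0, 0, -1, 5.9, 0, -9.8, 0, 0, 0, -1, 7.8, 0, -13, 0, 0, 0, -1, 9.7, 0, -16.2, 0, 0, 0, -1, 11.6, 0, -19.3, 0, 0, 0, -1, 13.4, 0, -22.3, 0, 0, 0, -1, 15, 0, -25, 0, 0, 0, -1, 16.3, 0, -27.2, 0, 0, 0, -1, 17.3, 1, -28.8, 0, 0, 0, -1, 17.7, 2, -29.5, 0, 0, 0, -1]

```text
time: 38.47
ee_pos: [0.6337, 0.0252, 0.1505]
tcp_rot: [-90.0, 0.1, 8.7]
wrist_force: [0.3, -0.7, -0.9]
opening: 0.0227
```

Request:
arm_command:
  rows: [0, 1.5, 0, 0, 0, 0, -1, 0, 3, 0, 0, 0, 0, -1, 0, 4, 0, 0, 0, 0, -1, 0, 4, 0, 0, 0, 0, -1, 0, 4, 0, 0, 0, 0, -1]

```text
time: 38.88
ee_pos: [0.632, 0.0277, 0.1114]
tcp_rot: [-90.0, 0.1, 8.8]
wrist_force: [-0.2, -0.8, 0.1]
opening: 0.0226
```

```bash
python3 go.py "(146,75)" .102 8.9; python3 st.py red,yellow,blue,green sc
```

```text
shift cm [0.16 0.94 0.05] turn [-0.02 -0.09 -0.12] | t 38.88 pos [0.632  0.0277 0.1114] rot [-89.98   0.12   8.81] F [-0.2 -0.8  0.1] op 0.0226
red 116 X 30.1 76.8 Y 41.4 85.7 | top mean 41.2 74.6 mid 42.6 74.1 z 0.0547
yellow 103 X 81.2 106.5 Y 62.5 86.6 | top mean 93.1 74.8 mid 93.4 74.0 z 0.0541
blue 42 X 133.5 153.4 Y 46.7 80.7 | top mean 139.9 68.6 mid 143.4 62.6 z 0.0599
green 10 X 190.2 201.0 Y 66.1 83.8 | top mean 198.1 69.6 mid 196.6 69.7 z 0.0557
```

View pics/sc.png

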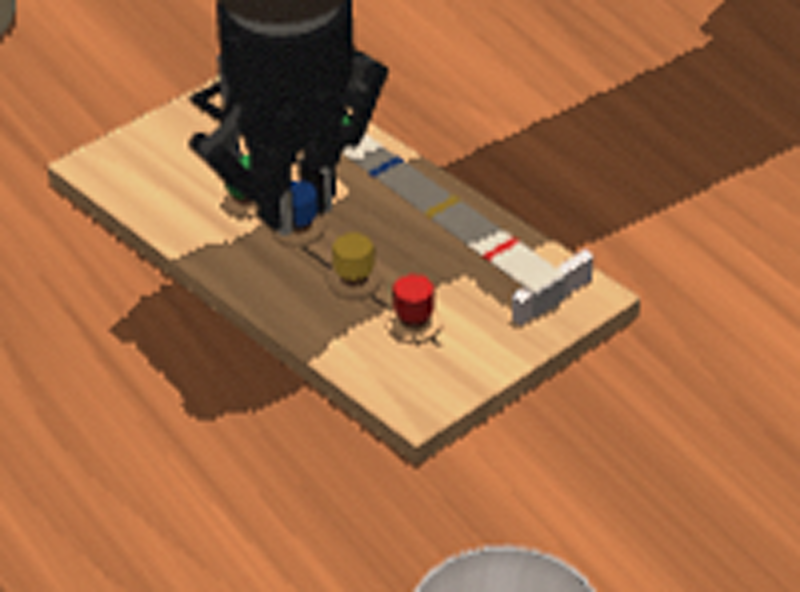

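Request:
arm_command:
  rows: [0.2, 0.4, 0, 0, 0, 0, -1, 0.2, 0.8, 0, 0, 0, 0, -1, 0.2, 1.0, 0, 0, 0, 0, -1, 0.2, 1.0, 0, 0, 0, 0, -1]

```text
time: 39.27
ee_pos: [0.6348, 0.0276, 0.1023]
tcp_rot: [-90.0, -0.0, 8.8]
wrist_force: [-0.6, 0.2, -1.2]
opening: 0.0224
```

Request:
arm_command:
  rows: [0, 0, 0, 0, 0, 0, -0.3, 0, 0, 0, 0, 0, 0, 0, 0, 0, 0, 0, 0, 0, 0.1, 0, 0, 0, 0, 0, 0, 0.1, 0, -2, 0, 0, 0, 0, 0.1, 0, -5, 0, 0, 0, 0, 0.1, 0, -8, 0, 0, 0, 0, 0.1, -2, -9, -1, 0, 0, 0, 0.1, -5, -11, -3, 0, 0, 0, 0, -9, -11, -4, 0, 0, 0, 0, -13, -11, -4, 0, 0, 0, 0, -13, -11, -4, 0, 0, 0, 0]

```text
time: 40.27
ee_pos: [0.5064, -0.0329, 0.2122]
tcp_rot: [-90.0, 0.2, 8.7]
wrist_force: [0.9, 0.8, 0.5]
opening: 0.0426
```

```bash
python3 st.py red,yellow,blue,green sd; python3 marks.py; python3 kn.py k7; python3 go.py "(254,0)" .22 -59
```

```text
red 110 X 29.1 193.0 Y 62.5 86.9 | top mean 41.0 74.1 mid 41.3 74.2 z 0.0548
yellow 100 X 80.4 105.5 Y 63.7 85.8 | top mean 93.2 74.7 mid 92.9 74.7 z 0.0543
blue 91 X 132.7 213.8 Y 28.3 86.7 | top mean 145.2 75.9 mid 145.8 75.4 z 0.055
green 86 X 182.8 207.5 Y 62.1 83.7 | top mean 195.5 73.2 mid 195.1 72.5 z 0.0549
red 19 40.1 7.2 std 1.9
yellow 16 93.1 5.1 std 1.6
blue 8 144.6 2.2 std 0.9
green 9 197.2 1.1 std 0.9
knobtop 60 [253.4  -0.6] [243.5 -22.6] [269.3  19. ] z 0.0831 [array([254.2,  -3.3]), array([15.6, 45.4]), np.float64(20.1)]
casetop 167 [247.6   2.9] [218.7 -22.5] [288.8  22.8] z 0.0637 [array([253.2,  -0.4]), array([44.3, 69.2]), np.float64(86.3)]
shift cm [ 5.4  -0.67 -6.69] turn [-5.000e-02  6.775e+01  1.100e-01] | t 40.42 pos [ 0.5126 -0.0319  0.2131] rot [-90.02  -0.11   8.75] F [ 0.9  0.8 -0.2] op 0.0427
```

View pics/sd.png

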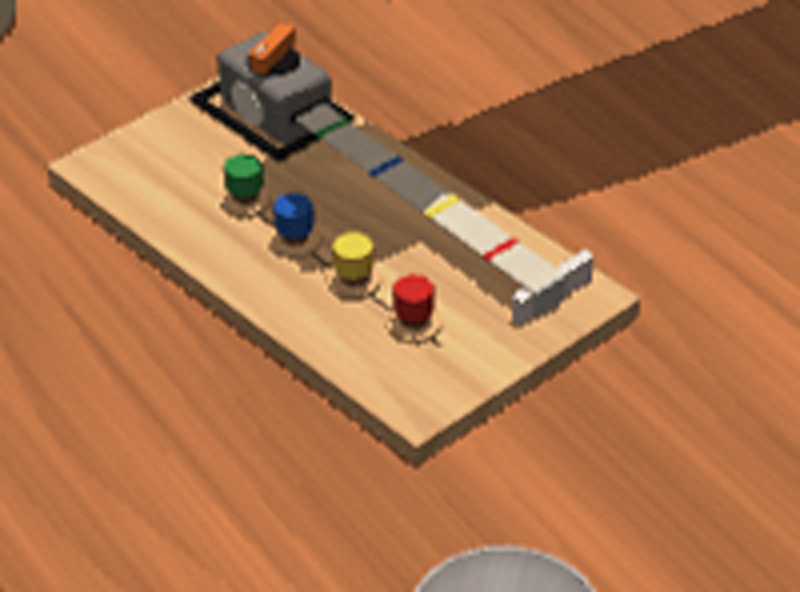

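```bash
python3 go.py "(254.5,-0.5)" .2 -62.6
```

```text
shift cm [ 5.35  1.33 -6.74] turn [-5.000e-02  7.135e+01  1.100e-01] | t 40.42 pos [ 0.5126 -0.0319  0.2131] rot [-90.02  -0.11   8.75] F [ 0.9  0.8 -0.2] op 0.0427
```

Request:
arm_command:
  rows: [0.5, 0, -0.7, 0, 6, 0, 0, 1, 0, -1.4, 0, 13, 0, 0, 1.6, 0, -2.1, 0, 20, 0, 0, 2.2, 0, -2.8, 0, 27, 0, 0, 2.8, 0, -3.5, 0, 34, 0, 0, 3.4, 0, -4.2, 0, 41, 0, 0, 4, 0, -5, 0, 48, 0, 0, 4.6, 0, -5.8, 0, 55, 0, 0, 5.2, 0.6, -6.5, 0, 62, 0, 0, 5.4, 1.3, -6.7, 0, 69, 0, 0, 5.4, 1.3, -6.7, 0, 71.4, 0, 0, 5.4, 1.3, -6.7, 0, 71.4, 0, 0]

```text
time: 41.42
ee_pos: [0.5772, -0.0897, 0.1983]
tcp_rot: [-90.0, 0.0, -62.7]
wrist_force: [-0.1, -0.6, -0.3]
opening: 0.0426
```

Request:
arm_command:
  rows: [0, 0, 0, 0, 0, 0, 0, 0, 0, 0, 0, 0, 0, 0]

```text
time: 41.58
ee_pos: [0.5767, -0.0896, 0.1994]
tcp_rot: [-90.0, -0.0, -62.5]
wrist_force: [-0.1, 0.4, 1.0]
opening: 0.0423
```

```bash
python3 go.py "(254.5,-0.5)" .142 -62.6; python3 kn.py k8
```

```text
shift cm [ 0.03  5.74 -0.13] turn [-0.01  0.11  0.01] | t 41.58 pos [ 0.5767 -0.0896  0.1994] rot [-8.999e+01 -1.000e-02 -6.249e+01] F [-0.1  0.4  1. ] op 0.0423
knobtop 61 [252.7  -0.3] [241.6 -21. ] [268.1  19.9] z 0.0836 [array([254.5,  -1.9]), array([13.6, 45. ]), np.float64(18.9)]
casetop 176 [247.8   3.5] [218.6 -22.9] [288.3  21.5] z 0.0634 [array([253.4,  -0.9]), array([44. , 69.7]), np.float64(89.4)]
```

View pics/k8.png

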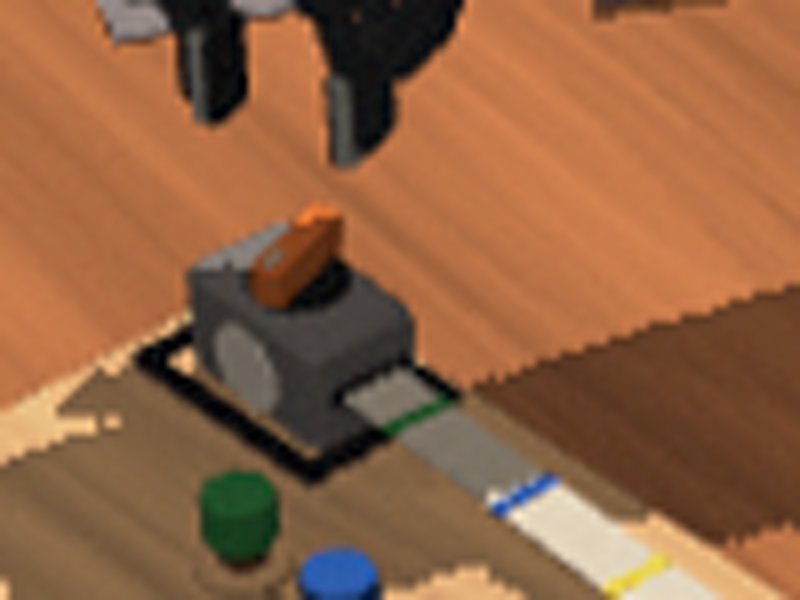

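Request:
arm_command:
  rows: [0, 1.5, -0.1, 0, 0, 0, 0, 0, 3, -0.1, 0, 0, 0, 0, 0, 4.5, -0.1, 0, 0, 0, 0, 0, 5.3, -0.1, 0, 0, 0, 0, 0, 5.7, -0.1, 0, 0, 0, 0, 0, 5.7, -0.1, 0, 0, 0, 0, 0, 5.7, -0.1, 0, 0, 0, -0.4, 0, 5.7, -0.1, 0, 0, 0, -1, 0, 5.7, -0.1, 0, 0, 0, -1, 0, 5.7, -0.1, 0, 0, 0, -1, 0, 5.7, -0.1, 0, 0, 0, -1, 0, 5.7, -0.1, 0, 0, 0, -1]
  force: 35

```text
time: 42.63
ee_pos: [0.5758, -0.0908, 0.1436]
tcp_rot: [-89.9, -0.1, -62.6]
wrist_force: [2.3, -5.2, 5.0]
opening: 0.011
```

Request:
arm_command:
  rows: [0, 0, 0, 0, -5, 0, -1, 0, 0, 0, 0, -10, 0, -1, 0, 0, 0, 0, -16, 0, -1, 0, 0, 0, 0, -22, 0, -1, 0, 0, 0, 0, -28, 0, -1, 0, 0, 0, 0, -34, 0, -1, 0, 0, 0, 0, -40, 0, -1, 0, 0, 0, 0, -46, 0, -1, 0, 0, 0, 0, -52, 0, -1, 0, 0, 0, 0, -58, 0, -1, 0, 0, 0, 0, -64, 0, -1, 0, 0, 0, 0, -70, 0, -1]

```text
time: 43.63
ee_pos: [0.5762, -0.0907, 0.1437]
tcp_rot: [-90.1, -0.2, 7.7]
wrist_force: [4.1, -3.8, 3.5]
opening: 0.0109
```

```bash
python3 go.py "(254.5,-0.5)" .142 8.9; python3 kn.py k9; python3 tl.py | head -8
```

```text
shift cm [-0.04  0.17  0.04] turn [ 0.1  -1.25  0.18] | t 43.63 pos [ 0.5762 -0.0907  0.1437] rot [-90.09  -0.19   7.65] F [ 4.1 -3.8  3.5] op 0.0109
knobtop 29 [241.1  -0.6] [232.8  -9. ] [255.8   7.4] z 0.0839 [array([242.6,  -2.9]), array([10.3, 26.1]), np.float64(49.0)]
casetop 165 [243.7   5.9] [216.2 -21.2] [290.7  22.5] z 0.0634 [array([254.1,   0.7]), array([74.2, 43.1]), np.float64(2.8)]
tape 39 px 0.0105 0.0349 py -0.0187 0.0067 -0.0046 z 0.0428
tape 32 px 0.0356 0.0597 py -0.0175 0.0054 -0.0062 z 0.0437
tape 45 px 0.0603 0.0846 py -0.0164 0.0087 -0.0037 z 0.0432
tape 35 px 0.0854 0.1087 py -0.0172 0.0078 -0.0042 z 0.0433
tape 29 px 0.1102 0.1345 py -0.0147 0.0077 -0.0045 z 0.0435
tape 46 px 0.1351 0.1599 py -0.015 0.0078 -0.0039 z 0.0434
tape 32 px 0.1601 0.1832 py -0.0144 0.0094 -0.0018 z 0.0437
tape 40 px 0.186 0.2094 py -0.0139 0.0102 -0.0022 z 0.0442
```

View pics/k9.png

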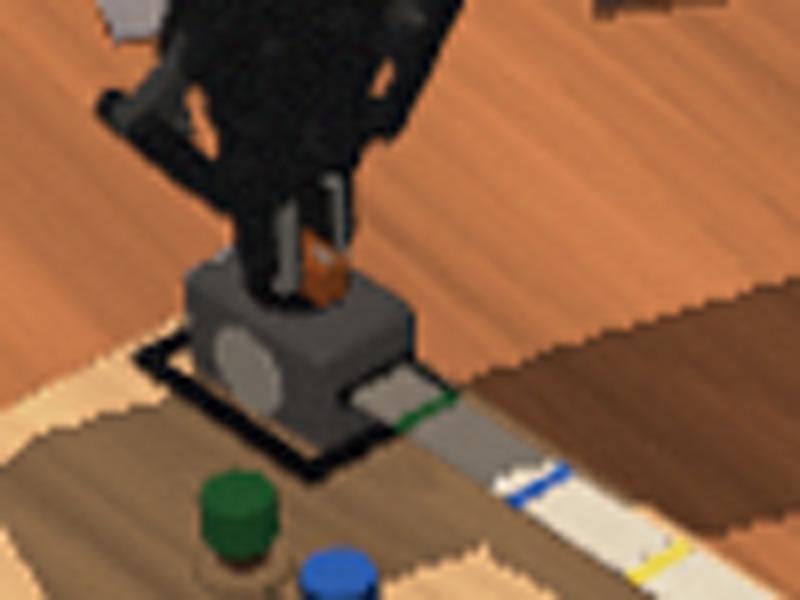

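Request:
arm_command:
  rows: [0, 0, 0, 0, 0, 0, -0.5, 0, 0, 0, 0, 0, 0, 0, 0, 0, 0, 0, 0, 0, 0, 0, 0, 0, 0, 0, 0, 0, 0, -2, 0, 0, 0, 0, 0.2, 0, -4.5, 0, 0, -1.5, 0, 0.6, 0, -4.5, 0, 0, -1.5, 0, 0.6, 0, -4.5, 0, 0, -1.5, 0, 0.6]

```text
time: 44.4
ee_pos: [0.5756, -0.0902, 0.1887]
tcp_rot: [-90.0, -0.1, 8.9]
wrist_force: [0.6, 0.6, -0.3]
opening: 0.0682
```

```bash
python3 go.py "(254.5,0)" .1 9.8; python3 kn.py ka; python3 tl.py | head -8; python3 marks.py; python3 st.py red,yellow,blue,green
```

```text
shift cm [ 0.03  8.87 -0.02] turn [ 0.03 -0.93  0.13] | t 44.4 pos [ 0.5756 -0.0902  0.1887] rot [-90.03  -0.13   8.87] F [ 0.6  0.6 -0.3] op 0.0682
knobtop 60 [253.7   0.7] [233.8  -8.7] [274.9   6.5] z 0.0835 [array([254.2,  -1. ]), array([40.8, 14.2]), np.float64(2.7)]
casetop 156 [244.9   5.4] [218.  -22.9] [287.8  22.3] z 0.0634 [array([253.1,  -0.3]), array([69.8, 44.6]), np.float64(0.6)]
tape 41 px 0.011 0.0346 py -0.0192 0.0066 -0.0056 z 0.043
tape 36 px 0.0353 0.0589 py -0.0186 0.0059 -0.006 z 0.0435
tape 46 px 0.0603 0.0841 py -0.0171 0.0089 -0.0041 z 0.0436
tape 43 px 0.0852 0.1095 py -0.0165 0.0073 -0.0053 z 0.0436
tape 38 px 0.11 0.1344 py -0.0159 0.0089 -0.0035 z 0.0439
tape 40 px 0.1354 0.1594 py -0.0155 0.0087 -0.0026 z 0.0436
tape 36 px 0.1603 0.1841 py -0.0147 0.0083 -0.002 z 0.0435
tape 50 px 0.1851 0.2091 py -0.0143 0.0097 -0.0017 z 0.0436
red 18 39.9 -5.4 std 1.6
yellow 18 92.8 -4.7 std 1.7
blue 12 144.4 -4.3 std 1.5
green 8 196.7 -0.7 std 0.9
red 111 X 28.4 189.9 Y 42.7 85.4 | top mean 41.2 74.9 mid 41.3 73.8 z 0.0543
yellow 103 X 80.8 103.7 Y 63.0 87.5 | top mean 92.5 75.1 mid 92.3 75.2 z 0.0545
blue 93 X 134.1 157.3 Y 64.3 88.0 | top mean 145.7 75.3 mid 146.0 75.7 z 0.0546
green 88 X 184.4 210.0 Y 60.9 84.7 | top mean 195.2 72.5 mid 197.2 72.8 z 0.0545
```

View pics/ka.png

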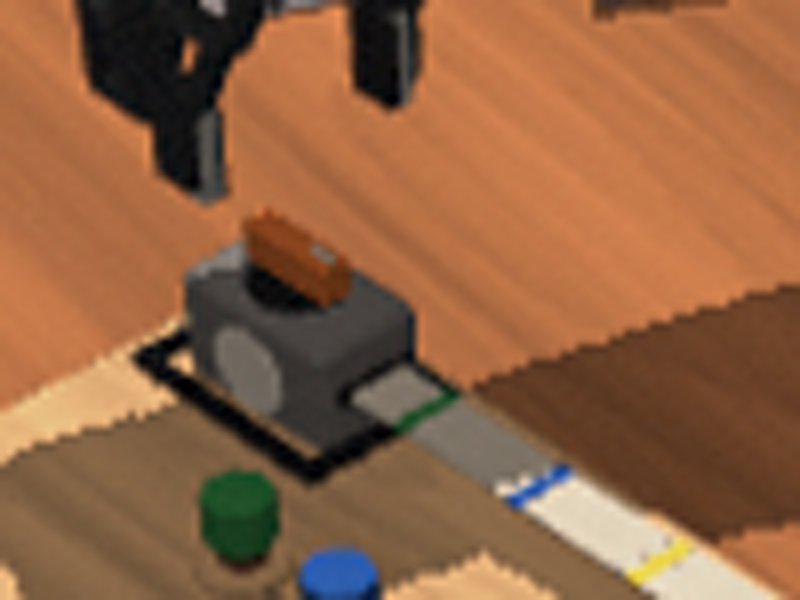

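Request:
arm_command:
  rows: [0, 2.5, 0, 0, -1, 0, 0.6, 0, 5, 0, 0, -1, 0, 0.6, 0, 7, 0, 0, -1, 0, 0.6, 0, 8.2, 0, 0, -1, 0, 0.6, 0, 8.6, 0, 0, -1, 0, 0.6, 0, 8.6, 0, 0, -1, 0, 0.6, 0, 8.6, 0, 0, -1, 0, 0.2, 0, 8.6, 0, 0, -1, 0, -1, 0, 8.6, 0, 0, -1, 0, -1, 0, 8.6, 0, 0, -1, 0, -1, 0, 8.6, 0, 0, -1, 0, -1, 0, 8.6, 0, 0, -1, 0, -1]
  force: 60

```text
time: 45.6
ee_pos: [0.5758, -0.0904, 0.1029]
tcp_rot: [-90.0, -0.1, 9.9]
wrist_force: [-0.5, -1.3, 5.7]
opening: 0.0434
```

```bash
python3 go.py "(254.5,0)" .1 9.8; python3 kn.py kb
```

```text
shift cm [ 0.04  0.29 -0.  ] turn [0.05 0.07 0.13] | t 45.6 pos [ 0.5758 -0.0904  0.1029] rot [-90.05  -0.13   9.87] F [-0.5 -1.3  5.7] op 0.0434
knobtop 37 [244.8  -3.2] [232.2 -48.1] [267.2  48.7] z 0.0821 [array([248.6,   0.5]), array([97.8, 33.1]), np.float64(87.7)]
casetop 134 [2.36e+02 1.00e-01] [217.3 -36.8] [276.1  35.2] z 0.0635 [array([243.6,   3.9]), array([60.5, 60.5]), np.float64(48.7)]
```

View pics/kb.png

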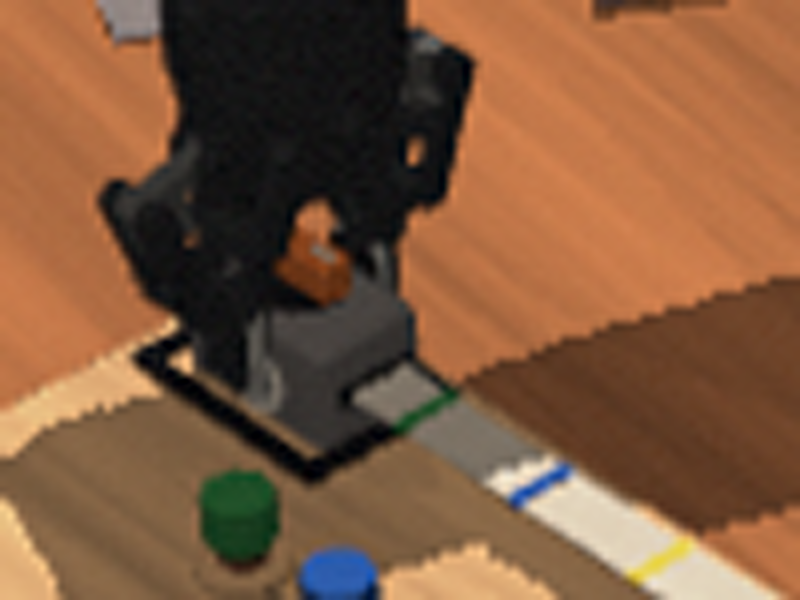

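Request:
arm_command:
  rows: [0, -0.5, 0, 0, 0, 0, -1, 0, -0.9, 0, 0, 0, 0, -1, 0, -0.9, 0, 0, 0, 0, -1, -0.1, -0.9, 1, 0, 0, 0, -1, -0.2, -0.9, 2.5, 0, 0, 0, -1, -0.3, -0.9, 4, 0, 0, 0, -1, -0.3, -0.9, 5.5, 0, 0, 0, -1, -0.3, -0.9, 7, 0, 0, 0, -1, -0.3, -0.9, 8.5, 0, 0, 0, -1, -0.3, -0.9, 9.5, 0, 0, 0, -1, -0.3, -0.9, 10, 0, 0, 0, -1, -0.3, -0.9, 10, 0, 0, 0, -1]

```text
time: 46.65
ee_pos: [0.5544, 0.0096, 0.1103]
tcp_rot: [-90.0, 0.0, 10.0]
wrist_force: [-0.9, 2.8, -5.3]
opening: 0.043
```

```bash
python3 go.py "(65,0)" .112 9.8; python3 st.py red,yellow,blue,green se
```

```text
shift cm [ 0.77 -0.17  8.73] turn [-0.05  0.2  -0.03] | t 46.65 pos [0.5544 0.0096 0.1103] rot [-8.995e+01  3.000e-02  1.000e+01] F [-0.9  2.8 -5.3] op 0.043
red 115 X 29.2 191.3 Y 41.9 86.5 | top mean 41.5 74.8 mid 41.3 75.1 z 0.0546
yellow 104 X 81.3 105.4 Y 64.3 85.9 | top mean 93.1 74.4 mid 93.6 74.7 z 0.055
blue 91 X 131.1 157.7 Y 63.8 87.3 | top mean 144.8 75.9 mid 144.4 75.2 z 0.0545
green 84 X 182.9 208.9 Y 60.5 84.8 | top mean 195.2 73.0 mid 195.4 72.7 z 0.0545
```

View pics/se.png

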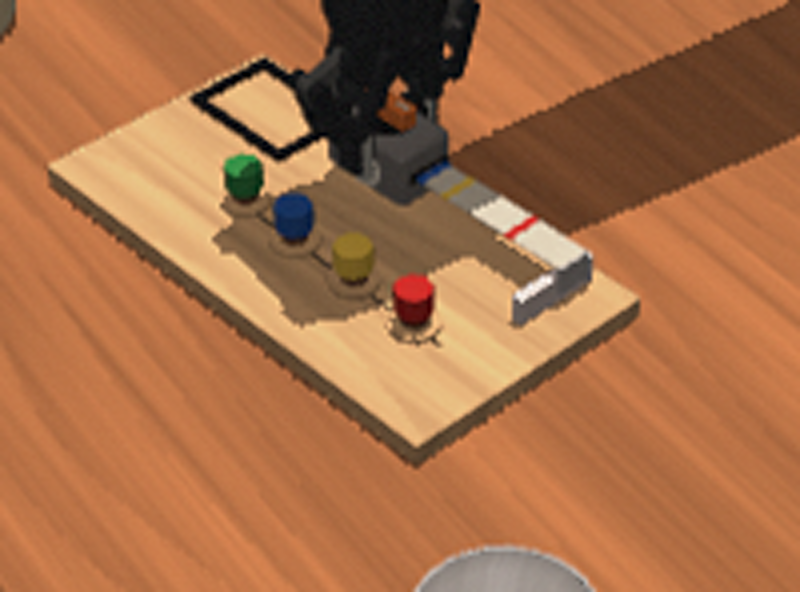

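Request:
arm_command:
  rows: [0.1, 0, 1, 0, 0, 0, -1, 0.2, 0, 2.3, 0, 0, 0, -1, 0.3, 0, 3.6, 0, 0, 0, -1, 0.4, 0, 5, 0, 0, 0, -1, 0.4, 0, 6.5, 0, 0, 0, -1, 0.4, 0, 8, 0, 0, 0, -1, 0.4, 0, 9.2, 0, 0, 0, -1, 0.4, 0, 9.9, 0, 0, 0, -1, 0.4, 0, 9.9, 0, 0, 0, -1]

```text
time: 47.45
ee_pos: [0.5418, 0.1075, 0.1105]
tcp_rot: [-90.0, -0.0, 10.0]
wrist_force: [-0.5, -0.3, -4.0]
opening: 0.0434
```

```bash
python3 go.py "(53,0)" .112 9.8; python3 st.py red,yellow,blue,green sf
```

```text
shift cm [ 0.34 -0.15  0.07] turn [-0.01  0.16  0.01] | t 47.45 pos [0.5418 0.1075 0.1105] rot [-8.999e+01 -1.000e-02  9.960e+00] F [-0.5 -0.3 -4. ] op 0.0434
red 115 X 29.5 191.9 Y 62.6 87.3 | top mean 41.6 75.1 mid 41.2 74.9 z 0.0543
yellow 104 X 81.2 131.8 Y 42.3 86.6 | top mean 93.4 74.6 mid 93.4 74.0 z 0.0543
blue 89 X 132.1 216.4 Y 29.5 87.8 | top mean 144.8 75.9 mid 144.8 74.7 z 0.0538
green 84 X 183.4 209.0 Y 59.6 84.7 | top mean 195.3 72.6 mid 196.2 72.1 z 0.0553
```

View pics/sf.png

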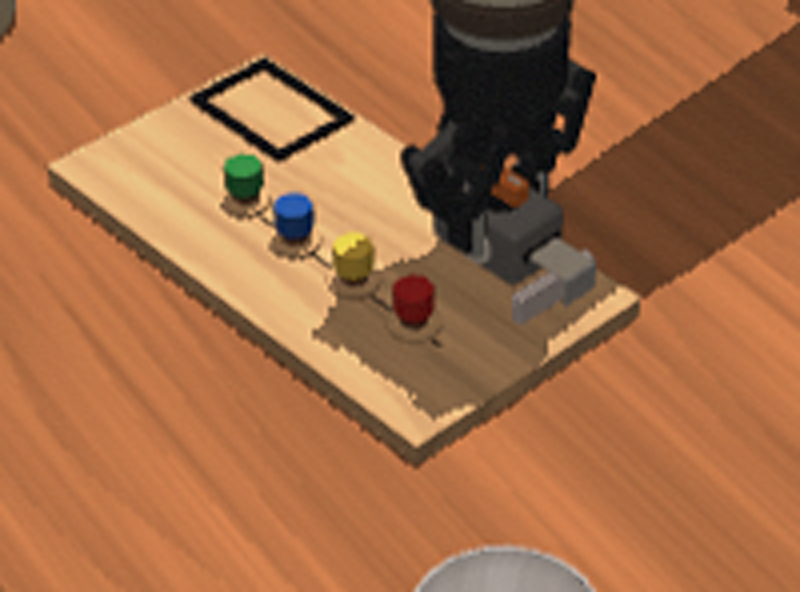

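Request:
arm_command:
  rows: [0, -1, 0, 0, 0, 0, -1, 0, -3, 0, 0, 0, 0, -1, 0, -6, 0, 0, 0, 0, -1, 0, -9, 0, 0, 0, 0, -1, 0, -10, 0, 0, 0, 0, -1, 0, -10, 0, 0, 0, 0, -1]

```text
time: 48.0
ee_pos: [0.5433, 0.1056, 0.2139]
tcp_rot: [-90.0, -0.3, 9.8]
wrist_force: [-0.1, 0.2, -4.6]
opening: 0.043
```

```bash
python3 go.py .444 -.371 .21 90
```

```text
shift cm [-17.91   0.29 -45.27] turn [  0.23 -80.18   0.27] | t 48.0 pos [0.5433 0.1056 0.2139] rot [-90.    -0.33   9.82] F [-0.1  0.2 -4.6] op 0.043
```

Request:
arm_command:
  rows: [-0.5, 0, -1.3, 0, -3, 0, -1, -1.6, 0, -4, 0, -9, 0, -1, -3, 0, -7.6, 0, -15, 0, -1, -4.5, 0, -11.4, 0, -21, 0, -1, -6, 0, -15.2, 0, -28, 0, -1, -7.5, 0, -19, 0, -35, 0, -1, -9, 0, -22.8, 0, -42, 0, -1, -10.5, 0, -26.6, 0, -49, 0, -1, -12, 0, -30.4, 0, -56, 0, -1, -13.5, 0, -34.2, 0, -63, 0, -1, -15, 0, -38, 0, -70, 0, -1, -16.2, 0, -41, 0, -75, 0, -1]

```text
time: 49.0
ee_pos: [0.4552, -0.3096, 0.2084]
tcp_rot: [-89.9, -0.1, 82.7]
wrist_force: [1.1, 0.2, -4.2]
opening: 0.0434
```

Request:
arm_command:
  rows: [0, 0, 0, 0, 0, 0, -1, 0, 0, 0, 0, 0, 0, -1, 0, 0, 0, 0, 0, 0, -1]

```text
time: 49.25
ee_pos: [0.4559, -0.3078, 0.2087]
tcp_rot: [-89.9, -0.1, 82.3]
wrist_force: [0.4, 0.8, -3.9]
opening: 0.0431
```

```bash
python3 go.py .444 -.371 .11 90; python3 - <<'E'
from h import *
c=cam('scene');cv2.imwrite('pics/m1.png',c['pixels'][100:420,150:550])
E
```

```text
shift cm [-6.44  9.86  0.31] turn [-0.12 -7.72  0.09] | t 49.25 pos [ 0.4559 -0.3078  0.2087] rot [-8.987e+01 -8.000e-02  8.228e+01] F [ 0.4  0.8 -3.9] op 0.0431
```

View pics/m1.png

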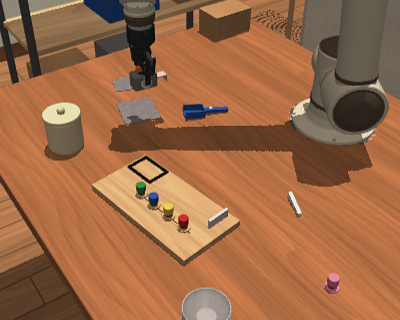

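Request:
arm_command:
  rows: [-2, 0, 0.1, 0, -3, 0, -1, -4.5, 0, 0.2, 0, -6, 0, -1, -6.4, 0.5, 0.3, 0, -7.7, 0, -1, -6.4, 2, 0.3, 0, -7.7, 0, -1, -6.4, 4.5, 0.3, 0, -7.7, 0, -1, -6.4, 7, 0.3, 0, -7.7, 0, -1, -6.4, 9, 0.3, 0, -7.7, 0, -1, -6.4, 9.9, 0.3, 0, -7.7, 0, -1, -6.4, 9.9, 0.3, 0, -7.7, 0, -1, -6.4, 9.9, 0.3, 0, -7.7, 0, -1]

```text
time: 50.13
ee_pos: [0.4456, -0.3702, 0.1118]
tcp_rot: [-90.0, -0.0, 90.2]
wrist_force: [-0.2, -0.0, -3.6]
opening: 0.0435
```

```bash
python3 go.py .444 -.371 .089 90; python3 - <<'E'
from h import *
c=cam('scene');u=w2px(c,[.44,-.376,.06]);a,b=int(u[0]),int(u[1])
cv2.imwrite('pics/m2.png',cv2.resize(c['pixels'][b-60:b+60,a-80:a+80],None,fx=5,fy=5,interpolation=2))
W=cloud(c);hsv=cv2.cvtColor(c['pixels'],cv2.COLOR_BGR2HSV)
m=(np.hypot(W[...,0]-.39,W[...,1]+.371)<.04)&(W[...,2]>.03)&(c['pixels'].min(-1)>90)&(hsv[...,1]<50)
p=W[m];print(len(p),p.mean(0),p.min(0),p.max(0))
E
```

```text
shift cm [-0.08  2.28  0.16] turn [-0.    0.18  0.01] | t 50.13 pos [ 0.4456 -0.3702  0.1118] rot [-9.000e+01 -1.000e-02  9.018e+01] F [-0.2 -0.  -3.6] op 0.0435
73 [ 0.39460908 -0.36883182  0.3244978 ] [ 0.36727322 -0.40102667  0.03114291] [ 0.42805372 -0.34013466  0.52921505]
```

View pics/m2.png

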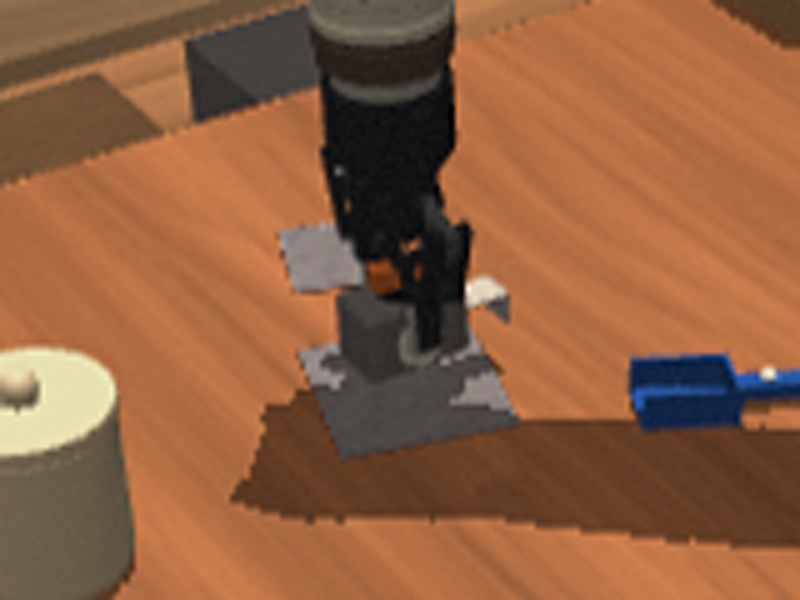

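Good over the mat. Lower, release, lift.

Request:
arm_command:
  rows: [0, 0.8, 0.1, 0, 0, 0, -1, 0, 1.5, 0.1, 0, 0, 0, -1, 0, 2, 0.1, 0, 0, 0, -1, 0, 2.3, 0.1, 0, 0, 0, -1, 0, 2.3, 0.1, 0, 0, 0, -1, 0, 2.3, 0.1, 0, 0, 0, -1]

```text
time: 50.68
ee_pos: [0.4442, -0.3709, 0.0889]
tcp_rot: [-90.0, -0.0, 90.1]
wrist_force: [-0.9, 2.7, 1.7]
opening: 0.0429
```

```bash
python3 go.py .444 -.371 .088 90
```

```text
shift cm [-0.01  0.09  0.02] turn [0.02 0.13 0.  ] | t 50.68 pos [ 0.4442 -0.3709  0.0889] rot [-90.02  -0.    90.13] F [-0.9  2.7  1.7] op 0.0429
```

Request:
arm_command:
  rows: [0, 0, 0, 0, 0, 0, -0.2, 0, 0, 0, 0, 0, 0, 0.3, 0, 0, 0, 0, 0, 0, 0.6, 0, 0, 0, 0, 0, 0, 0.6, 0, -2, 0, 0, 0, 0, 0.6, 0, -5, 0, 0, 0, 0, 0.6, 0, -9, 0, 0, 0, 0, 0.6, 0, -13, 0, 0, 0, 0, 0.6, 0, -17, 0, 0, 0, 0, 0.6, 0, -17, 4, 0, 0, 0, 0.6, 0, -17, 8, 0, 0, 0, 0.6, 0, -17, 8, 0, 0, 0, 0.6]

```text
time: 51.68
ee_pos: [0.3601, -0.3711, 0.2597]
tcp_rot: [-90.0, 0.1, 90.0]
wrist_force: [0.3, -0.3, -0.5]
opening: 0.0685
```

```bash
python3 st.py red,yellow,blue,green sg; python3 - <<'E'
from meas import *
for n in('scene','top'):
    c=cam(n);tape(c); cv2.imwrite('pics/n_%s.png'%n,c['pixels'])
    u=w2px(c,[.44,-.376,.06]);a,b=int(u[0]),int(u[1])
    cv2.imwrite('pics/n2_%s.png'%n,cv2.resize(c['pixels'][b-60:b+60,a-80:a+80],None,fx=5,fy=5,interpolation=2))
print(sensors.get_obs()['wrist_force'],sensors.get_obs()['time'])
E
```

```text
red 106 X 28.1 55.6 Y 59.9 85.8 | top mean 42.2 74.5 mid 42.7 73.7 z 0.0538
yellow 103 X 80.0 186.2 Y 41.1 86.2 | top mean 93.3 74.7 mid 93.1 73.7 z 0.0544
blue 91 X 133.7 225.6 Y 31.2 87.0 | top mean 145.5 75.7 mid 146.8 76.3 z 0.0562
green 85 X 183.2 208.8 Y 58.0 86.5 | top mean 195.4 73.6 mid 196.0 74.4 z 0.0547
0.045 0.056 153 mean [ 449.4 -361.9] medz 0.0502 [array([ 446. , -369.1]), array([49.4, 67.9]), np.float64(89.8)]
0.024 0.036 124 mean [ 434.4 -358.5] medz 0.0299 [array([ 427.5, -365.1]), array([ 47.5, 105.8]), np.float64(88.5)]
0.058 0.08 74 mean [ 445.6 -367.5] medz 0.067 [array([ 445.7, -368.3]), array([45.4, 17.4]), np.float64(5.9)]
0.045 0.056 225 mean [ 444.3 -368.4] medz 0.0494 [array([ 445.5, -369.5]), array([43.9, 67.2]), np.float64(87.7)]
0.024 0.036 113 mean [ 401.8 -367.2] medz 0.0295 [array([ 423. , -363.9]), array([96.5, 33.9]), np.float64(15.2)]
0.058 0.08 74 mean [ 444.9 -369.9] medz 0.0676 [array([ 444.5, -373.4]), array([24.8, 39. ]), np.float64(79.7)]
[-0.73744674 -0.33441566 -0.36222244] 51.8333
```

View pics/n2_scene.png

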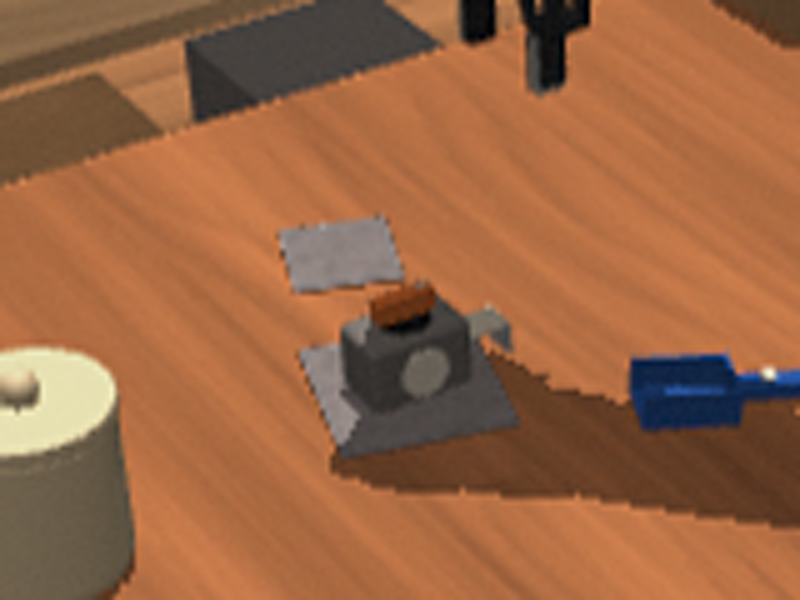

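View pics/n_scene.png

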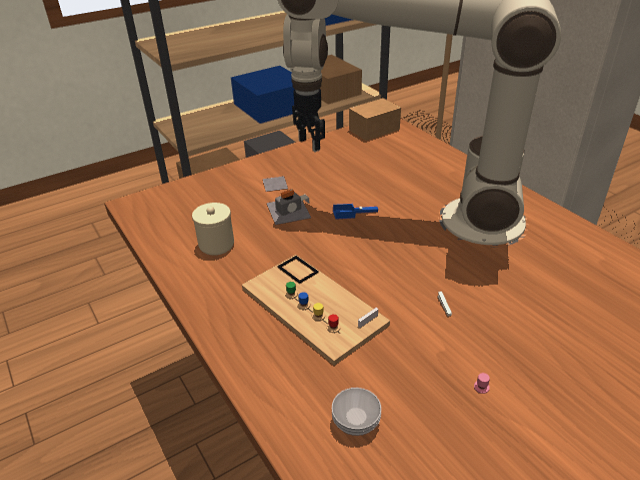

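View pics/n_top.png

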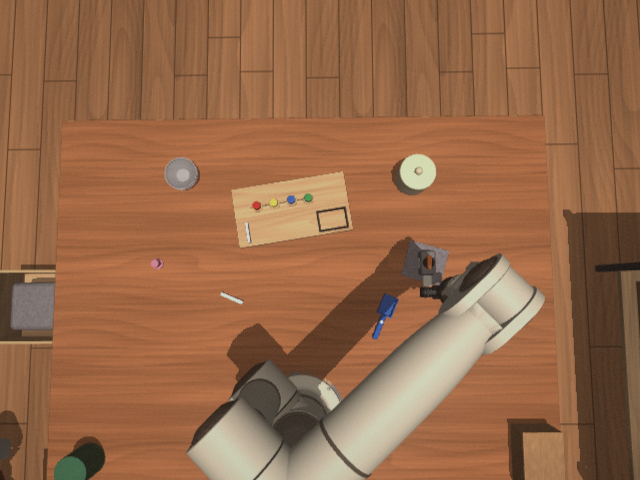

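Request:
arm_command:
  rows: [0, 0, 0, 0, 0, 0, 0.6, 0, 0, 0, 0, 0, 0, 0.6, 0, 0, 0, 0, 0, 0, 0.6, 0, 0, 0, 0, 0, 0, 0.6]

```text
time: 52.17
ee_pos: [0.3647, -0.371, 0.2581]
tcp_rot: [-90.0, -0.0, 90.2]
wrist_force: [-0.1, -0.5, -0.3]
opening: 0.0685
```

```bash
python3 st.py red,yellow,blue,green; python3 -c "
from h import *
print(bot.job_done())"
```

```text
red 112 X 28.7 92.4 Y 41.7 87.0 | top mean 41.7 74.4 mid 41.4 74.7 z 0.0545
yellow 103 X 80.9 123.2 Y 41.7 86.5 | top mean 92.4 74.8 mid 92.7 74.6 z 0.055
blue 90 X 133.8 226.0 Y 31.3 89.3 | top mean 145.1 75.5 mid 144.8 73.8 z 0.0547
green 85 X 183.9 207.2 Y 61.0 84.4 | top mean 195.7 72.8 mid 195.5 72.5 z 0.0541
the job is handed in; nothing more can be done
None
```

The job is done and handed in at about 52 s. I hooked the tape on the strip, drew the case into the tray, locked it and stood all four studs at their marks. Then I unlocked it, let the tape wind in and put the measure back on its mat.

- **Green stud:** it was knocked about 30 mm off the line after I first placed it, so I picked it up and placed it again.
- **Studs:** the last check put them upright at x ≈ 41.5, 92.5, 145 and 195.6 mm, against 40, 92, 144 and 196. Their y was about 73–75.5 mm, against the pencil line at 75.
- **Tape measure:** it stands about 2 mm from the mat's centre, with the tape in and the knob back at 0.
- **Bystanders:** the canister, bowls, scoop and clothespin look unmoved by eye in the final pictures; I did not measure them.
- **Disagreement:** my estimate of the case's position in the tray read x ≈ 253–254 mm, while the tray wall should stop it at 255. That is within the bias of that camera view. None of the final checks failed.

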